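# Turn river-resin tiles over on a bolted tipping ramp

## Task

Turn the wood-and-resin tiles over for their second coat. First shoot the bolt fully across the foot of the tipping ramp and drop its handle into the notch there; tip each tile over the bolt, only at the ramp, so that it lands blue-striped face down, and lay them all, dark backs up, flat on the grey drying board without stacking. Then lift the bolt handle out again, draw the bolt fully back and drop the handle into its first notch; leave the scale, the spirit level and the tape measure alone.

Things in the scene. Friction and masses are not known exactly. Their poses are not given: they have to be found in the camera images.
- ramp_foot (a point): fixed jig: middle of the line where the ramp meets the level landing, 28 mm above the table. z up, y = tipping direction, from ramp over landing; x along the foot line to the bolt handle's side. Aluminium ramp, 50 mm wide, rises at 60 deg from level towards -y up to y -29, z 50 mm; its support ends at y -38 mm. A leaning tile overhangs the ramp's top, so its upper end can be pushed forward from behind
- landing (a point): middle of the landing's top, a level green-painted pedestal 50 mm wide (x) and 120 mm long (y), 28 mm above the table, axes as ramp_foot, which is at y -60 mm from here. Ramp and landing are narrower than a tile, so fingers fit beside a tile there. The jig's plywood base around them is 10 mm high: from ramp_foot x -70 to 215, y -55 to 125 mm
- rod_path (a point): point on the bolt rod's axis above the middle of the landing: 16 mm in y and 11 mm in z from ramp_foot, axes as there. Shot, the 12 mm steel rod lies along x here, its tip in the keeper (x -45, 48 mm high post), and holds back a leaning tile's foot: push the tile's top past upright and it falls over the rod onto its other face, at rest flat on the landing or sloping up to 15 deg on the rod
- notch_shot (a point): the notch for the shot bolt's handle, at x 85, y -2, z 18 mm from ramp_foot, 15 mm wide for the 9 mm stem; the other notch is 90 mm further along +x. The steel barrel and notch wall span x 50 to 200, y -5 to 30 mm, up to 24 mm above ramp_foot
- bolt_slide (a joint): slide of the bolt along its rod (m): 0 drawn back (ramp's foot free), 0.09 fully shot across the foot; grows as the bolt moves towards -x of ramp_foot; about 2 N of friction; end stops 2 mm beyond either value
- bolt_lift (a joint): angle of the bolt's handle about the rod (rad): 0 = down in a notch, standing 20 deg above level on the -y side of the rod; grows as it is raised towards the vertical, stops at 1.1, falls back by its own light weight. The notches are at slide 0 and 0.09; the handle passes the wall between them only when raised by more than about 0.6
- bolt_knob (a point): centre of the black ball, 18 mm in diameter, at the end of the bolt's handle, 50 mm from the rod's axis; moves with the bolt. Handle down and bolt drawn: x 175, y -31, z 28 mm from ramp_foot; bolt shot: x 85. It can be pinched from above by fingers closing along x of ramp_foot and led in an arc about the rod
- board_top (a point): centre of the top of the grey drying board with orange edge stripes, 250 x 250 x 10 mm, fixed on the table; z up, x and y along its sides
- tile1_center (a point): slab of light wood, 60 x 84 x 12 mm, with a strip of blue resin along its face (up at the start) and a plain dark-brown back; about 0.07 kg; 2 or 3 tiles are present. The point is its centre, 6 mm from either face; its x axis runs across the 60 mm width, y along the 84 mm length, z out of the blue-striped face (so z points down once it is turned over)
- tile2_center (a point): slab of light wood, 60 x 84 x 12 mm, with a strip of blue resin along its face (up at the start) and a plain dark-brown back; about 0.07 kg; 2 or 3 tiles are present. The point is its centre, 6 mm from either face; its x axis runs across the 60 mm width, y along the 84 mm length, z out of the blue-striped face (so z points down once it is turned over)
- tile3_center (a point): slab of light wood, 60 x 84 x 12 mm, with a strip of blue resin along its face (up at the start) and a plain dark-brown back; about 0.07 kg; 2 or 3 tiles are present. The point is its centre, 6 mm from either face; its x axis runs across the 60 mm width, y along the 84 mm length, z out of the blue-striped face (so z points down once it is turned over)
- scale: bystander: white and grey kitchen scale, a 172 mm disc with a display on one side and 36 mm high, origin under its middle; leave alone
- level: bystander: yellow spirit level, 36 x 230 x 18 mm, lying along its y; origin under its middle; leave alone
- tape: bystander: grey tape measure with a red disc on top, lying flat, 66 x 66 x 30 mm, origin under its middle; leave alone
There are look-alikes about, which are no part of the job. Leave any red look-alike of the part that bears tile3_center alone. What is shaped like the part that bears tile2_center but yellow is not meant.

How it is judged:
On the way, in this order (a step that is already met when the one before it is completed fails the run):
1. the bolt is shot across the ramp's foot and its handle lies in the notch there (value of joint bolt_slide above 0.08 m and value of joint bolt_lift below 0.12 rad), for 0.2 s.
2. every tile lies turned over on the drying board, with the bolt still shot (all of step 1 and angle between each of tile1_center, tile2_center, tile3_center's own z axis and vertical above 3 rad and x of tile1_center in the frame of board_top between -0.11 and 0.11 m and y of tile1_center in the frame of board_top between -0.11 and 0.11 m and z of tile1_center in the frame of board_top between 0 and 0.012 m and x of tile2_center in the frame of board_top between -0.11 and 0.11 m and y of tile2_center in the frame of board_top between -0.11 and 0.11 m and z of tile2_center in the frame of board_top between 0 and 0.012 m and x of tile3_center in the frame of board_top between -0.11 and 0.11 m and y of tile3_center in the frame of board_top between -0.11 and 0.11 m and z of tile3_center in the frame of board_top between 0 and 0.012 m), for 0.2 s.
3. the bolt is drawn back and its handle lies in its first notch (value of joint bolt_slide below 0.01 m and value of joint bolt_lift below 0.12 rad), for 0.2 s.
At the end, for the whole second after the job is handed in: every tile lies at rest, dark back up, flat (within 8 degrees) on the drying board itself, its centre within 110 mm of the board's middle along both sides of the board; the bolt is drawn back (slide under 10 mm) with its handle down in its first notch (under 0.12 rad) (all of step 3 and angle between each of tile1_center, tile2_center, tile3_center's own z axis and vertical above 3 rad and x of tile1_center in the frame of board_top between -0.11 and 0.11 m and y of tile1_center in the frame of board_top between -0.11 and 0.11 m and z of tile1_center in the frame of board_top between 0 and 0.012 m and x of tile2_center in the frame of board_top between -0.11 and 0.11 m and y of tile2_center in the frame of board_top between -0.11 and 0.11 m and z of tile2_center in the frame of board_top between 0 and 0.012 m and x of tile3_center in the frame of board_top between -0.11 and 0.11 m and y of tile3_center in the frame of board_top between -0.11 and 0.11 m and z of tile3_center in the frame of board_top between 0 and 0.012 m and linear speed of each of tile1, tile2, tile3 below 0.02 m/s); the robot touches nothing.
It fails at once if the scale, the level or the tape measure is displaced by more than 40 mm (distance of any of scale, level, tape from where it was at the start of the episode above 0.04 m).
It fails at once if a tile is turned over away from the ramp (stood up over 180 mm from the ramp's foot), or backwards off the ramp instead of forwards over the bolt ((angle between tile1_center's own z axis and vertical between 1.9 and 2.6 rad and y of tile1_center in the frame of ramp_foot below -0.02 m) or (angle between tile2_center's own z axis and vertical between 1.9 and 2.6 rad and y of tile2_center in the frame of ramp_foot below -0.02 m) or (angle between tile3_center's own z axis and vertical between 1.9 and 2.6 rad and y of tile3_center in the frame of ramp_foot below -0.02 m) or (angle between tile1_center's own z axis and vertical between 1.05 and 2.1 rad and horizontal distance between tile1_center and ramp_foot above 0.18 m) or (angle between tile2_center's own z axis and vertical between 1.05 and 2.1 rad and horizontal distance between tile2_center and ramp_foot above 0.18 m) or (angle between tile3_center's own z axis and vertical between 1.05 and 2.1 rad and horizontal distance between tile3_center and ramp_foot above 0.18 m)).
Of tile1, tile2, tile3 only 2 to 3 are there at a start; the rules pass over those that are not, and their reading is None.
At some moment in a run one of tile1, tile2, tile3 may be knocked a few centimetres aside while the robot is not near it.
It also fails if it takes over 210 s, if anything falls off the work surface, if the arm or the gripper's body presses on something with over 40 N, if the wrist force passes 120 N, or if a joint passes its speed limit or range.

## Robot

A 7-joint arm with a two-finger parallel gripper is mounted at the origin on the work surface. World frame = base frame: x ahead of the robot, y to its left, z up, the work surface at z = 0. Lengths are in m, angles in rad, forces in N, time in s.
With the tool pointing down it reaches from about 0.425 to 0.925 m from the base axis. Payload 6.8 kg.
Tool frame: the origin (TCP) lies midway between the tips of the shut fingers; the grasp point (between the pads) lies 19 mm behind it; z points along the fingers, y is the direction in which the jaws open and shut (so a half turn about z gives the same grasp; the last joint's range is limited). The gripper opens to 85 mm and grips with 20 to 120 N. Pads are 22 mm wide; open, the fingers measure 114 mm over their backs; the gripper's body (76 mm by 85 mm) begins 54 mm behind the grasp point. The pads swing forward as they close: fully open they stand 13 mm farther back than shut.
Start: joints at [-0.108, 0.477, 0.022, 1.555, -0.011, 1.109, -0.083], TCP at [0.675, 0, 0.205] pointing down, gripper open.
Joint ranges: [-2.96, 2.96], [-0.34, 2.1], [-1.41, 1.46], [0.24, 2.44], [-1.37, 4.51], [0.17, 1.92], [-2.96, 2.96]. Speed limits (rad/s): [2.39, 2.39, 3.14, 3.14, 3.14, 3.14, 3.14].

## Interface

Orientations are given as a unit quaternion [w, x, y, z].
In Python, from station import status, eyes, workorder gives the robot as it stands. The module is installed in compiled form; this text tells all that it offers.
- The arm moves only by the shell command python3 -m jog 'ROWS' [FORCE]. ROWS is text: rows parted by semicolons, each of 7 numbers parted by spaces: the shift along the tool's x, y, z in m, then the turn, a rotation vector about the tool's x, y, z in degrees, then the finger opening in m, from 0 to 0.0854. In form: dx dy dz rx ry rz jaw; .... A call has 1 to 5 rows; each row is the pose to reach, as a shift and turn from the pose commanded when the call began, along the tool's axes at that moment; what a row does not reach only later rows make up. A row lasts 1/10 s, in which the tool goes at most 50 mm and 8.59 degrees, less where a joint would pass 70% of its speed; a pose out of reach is approached as far as the arm can. A call with a gripper value outside its range is refused whole. The fingers move at their own pace and stop on an object; FORCE is the grip in N (left out, the last holds). Time passes only in rows, so rows that repeat a pose let the fingers close. It gives the time, the measured TCP pose, the force and the opening at its end, in the units of the state.
- status.get_obs(): the state, without advancing time (a new reading comes with each control period).
- eyes.read_camera(name): name is "scene" or "side" or "wrist"; returns a dict with "image" (420x560x3 uint8, red, green, blue), "intrinsics" (3x3 intrinsics, pixels), "k1" (the pictures are not rectified: a ray, as slopes to the right and down, at radius r is drawn at 1 + k1 r^2 times it, then the intrinsics apply), "position" and "orientation" of the camera in the world. Camera axes: x right, y up, looking along -z (the intrinsics and any distortion apply to the point x, -y, -z); pixel columns grow to the right and rows downward; lengths in m; the calibration is good to about 2 mm. A picture is of the moment at which its call begins. There is no depth.
- workorder.hand_in(): hands the job in, once; it reports no verdict.
The state is a dict: "t": time; "q": joint angles; "joint_vel": joint speeds; "joint_torque": joint torques, N m; "eef_pos": TCP position; "tool_rot": TCP orientation; "contact_force": force on the tool from outside, world axes, zero at the start; "torque": the same for the moment, N m; "gripper_width": opening from 0.0 (shut) to 1.0 (fully open).
Only numpy, scipy, OpenCV 4.12 (cv2) and the standard library are available. Lean on these libraries where they do the work, as an engineer would, in place of code of your own. Each camera call takes 0.05 s, during which the arm holds its last target.

## Working session

There is one attempt and no reset: what is moved stays moved. The work goes in short steps, Python scripts to look and compute and a shell command to move; the robot and the scene stay as the last step left them, time stands still between calls to the robot, and variables do not carry over. Pictures are saved under pics/ and viewed, and the job is handed in when it is done.

```bash
mkdir -p pics; ls
cat > h.py <<'E'
import numpy as np, cv2
from station import status, eyes, workorder
from scipy.spatial.transform import Rotation as R
def rot(q): return R.from_quat([q[1],q[2],q[3],q[0]]).as_matrix()
def cam(n,fn=None):
    c=eyes.read_camera(n)
    if fn: cv2.imwrite('pics/'+fn+'.png',c['image'][:,:,::-1])
    return c
def ray(c,u,v):
    K=np.array(c['intrinsics']);k=c['k1']
    d=np.array([[[u,v]]],float)
    p=cv2.undistortPoints(d,K,np.array([k,0,0,0,0.]))[0,0]
    r=rot(c['orientation'])@np.array([p[0],-p[1],-1.]);return np.array(c['position']),r
def atz(c,u,v,z):
    o,r=ray(c,u,v);return o+r*(z-o[2])/r[2]
def proj(c,P):
    P=np.atleast_2d(P);d=(P-np.array(c['position']))@rot(c['orientation'])
    x=d[:,0]/-d[:,2];y=-d[:,1]/-d[:,2];f=1+c['k1']*(x*x+y*y);K=np.array(c['intrinsics'])
    return np.c_[K[0,0]*x*f+K[0,2],K[1,1]*y*f+K[1,2]]
def tri(*obs):
    A=np.zeros((3,3));b=np.zeros(3)
    for c,u,v in obs:
        o,r=ray(c,u,v);r=r/np.linalg.norm(r);M=np.eye(3)-np.outer(r,r);A+=M;b+=M@o
    return np.linalg.solve(A,b)
def st():
    s=status.get_obs();print(s['t'],np.round(s['eef_pos'],4),np.round(s['tool_rot'],4),np.round(s['contact_force'],1),s['gripper_width']);return s
def shift(P,Rz=None):
    """tool-frame shift from present pose to world TCP P"""
    s=status.get_obs();return rot(s['tool_rot']).T@(np.array(P)-s['eef_pos'])
E
python3 - <<'E'
from h import *
s=st();print(s)
for n in ['scene','side','wrist']:
    c=cam(n,n+'0');print(n,c['position'],c['orientation'],c['k1'],np.array(c['intrinsics']).tolist())
E
```

```text
pics
0.0 [ 6.744e-01 -1.000e-04  2.041e-01] [-6.000e-04  7.071e-01  7.071e-01 -7.000e-04] [-0.1 -0.3  0.3] 0.9977029008665012
{'t': 0.0, 'q': array([-0.10809384,  0.47777065,  0.02238058,  1.55647572, -0.01149794,
        1.1092895 , -0.08311454]), 'joint_vel': array([ 0.00027894, -0.00026622,  0.0003298 , -0.00019802, -0.0003402 ,
       -0.00104006, -0.00024167]), 'joint_torque': array([-5.45967814e-04, -5.96443820e+01,  1.60769675e+00, -2.81194621e+01,
        1.24063640e-02,  9.39900521e-03,  2.20753498e-05]), 'eef_pos': array([ 6.74353037e-01, -5.00217098e-05,  2.04136055e-01]), 'tool_rot': array([-5.84449171e-04,  7.07118764e-01,  7.07094216e-01, -6.93920653e-04]), 'contact_force': array([-0.10073719, -0.30286675,  0.31655282]), 'torque': array([ 0.00800554, -0.02135626,  0.0427263 ]), 'gripper_width': 0.9977029008665012}
scene [1.13504251 0.25907608 0.68756211] [0.47522571 0.21085645 0.34471082 0.78158463] -0.06657810760403086 [[393.62303336464345, 0.0, 275.01838506790074], [0.0, 393.62303336464345, 208.52538729067703], [0.0, 0.0, 1.0]]
side [-0.08177797  0.82153326  0.8957002 ] [-0.27391812 -0.1378674   0.42177217  0.85326999] 0.01692140735615541 [[512.9283944173981, 0.0, 284.5331302265121], [0.0, 512.9283944173981, 209.142250190851], [0.0, 0.0, 1.0]]
wrist [0.67475149 0.06379974 0.37324994] [ 9.91336226e-01 -1.31348451e-01  2.60285210e-04 -6.71488305e-05] -0.05539523042478106 [[362.79780332607163, 0.0, 279.6660579833651], [0.0, 362.79780332607163, 208.010664488965], [0.0, 0.0, 1.0]]
```

View pics/scene0.png

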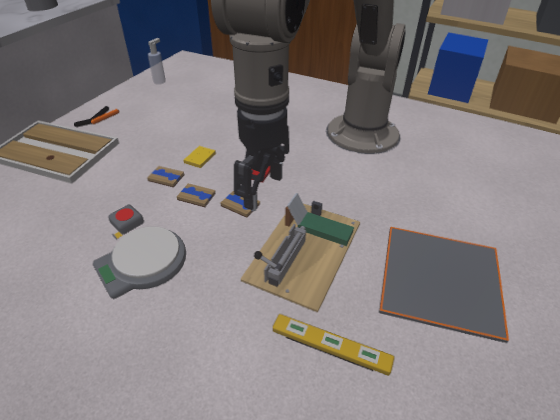

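View pics/side0.png

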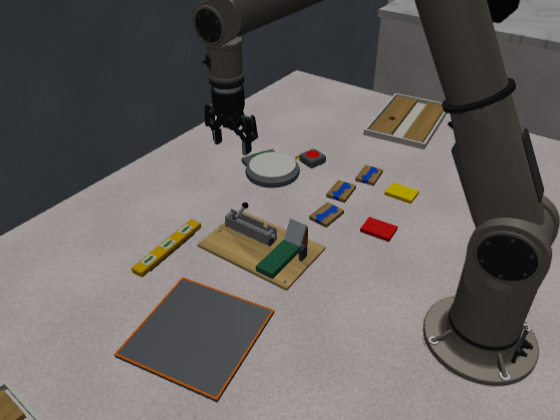

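View pics/wrist0.png

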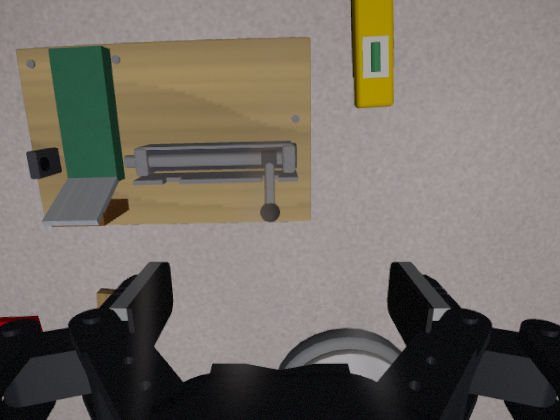

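The scene view shows three striped tiles at (166,176), (196,195) and (240,203). The look-alikes are red at (260,172) and yellow at (200,156). The jig is at (300,250), the board at (445,280), the scale at (147,255), the tape at (126,217) and the level at (333,345). The side view agrees, with tiles at (327,214), (341,190) and (369,174). Next I'll take close crops.

Run:
```python
import cv2
def crop(f,x0,y0,x1,y1,k,o):
    i=cv2.imread('pics/'+f+'.png')[y0:y1,x0:x1];cv2.imwrite('pics/'+o+'.png',cv2.resize(i,None,fx=k,fy=k,interpolation=cv2.INTER_CUBIC))
crop('side0',190,150,430,300,3.3,'c_side')
crop('scene0',140,140,380,310,3.3,'c_scene')
crop('wrist0',10,20,330,240,2.4,'c_wrist')
```

```text
(no output)
```

View pics/c_side.png

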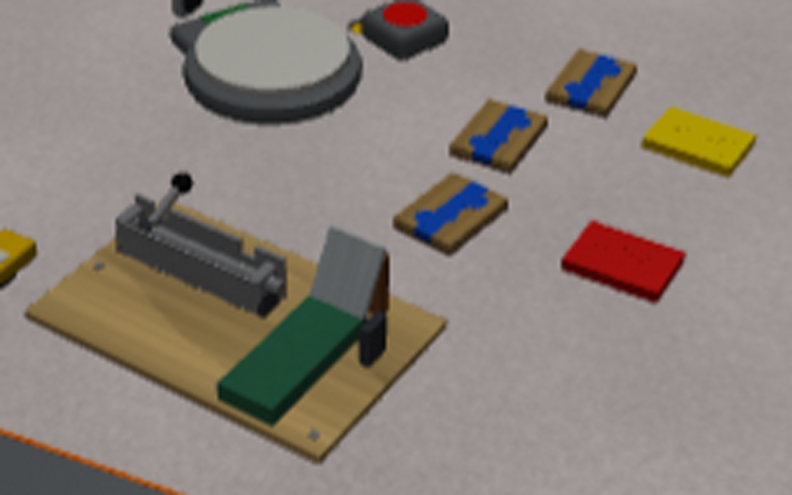

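View pics/c_scene.png

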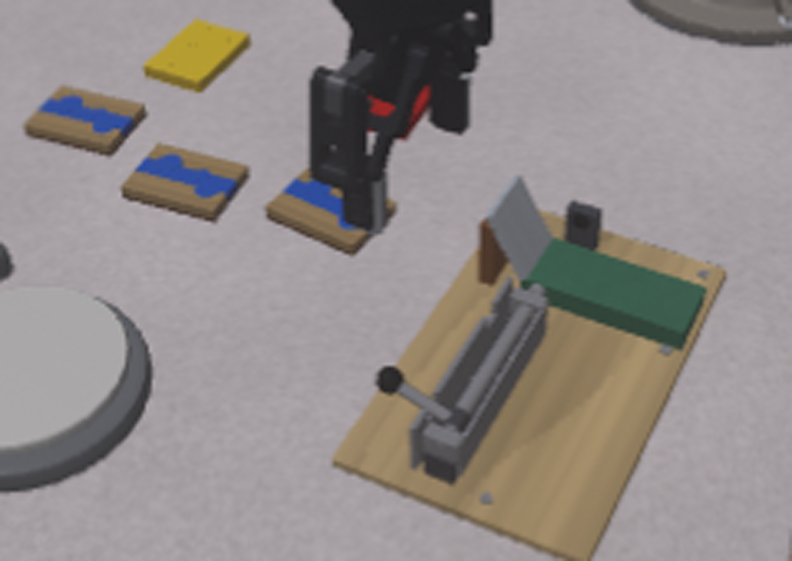

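View pics/c_wrist.png

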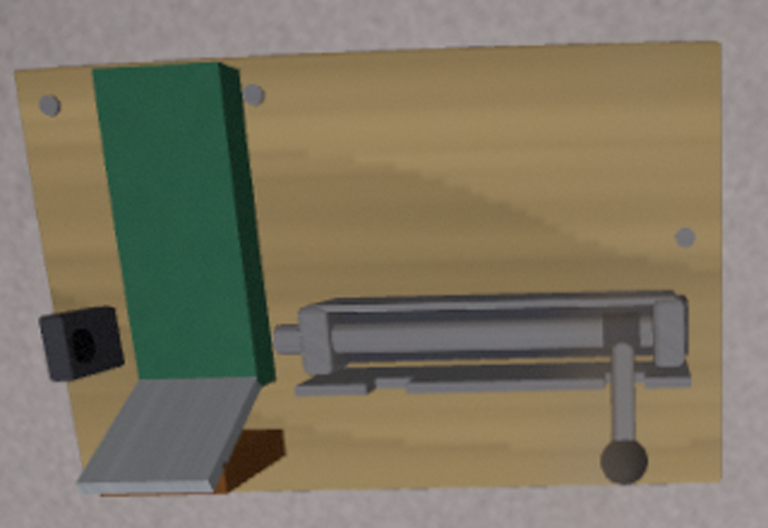

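```bash
cat > fit.py <<'E'
from h import *
from scipy.optimize import least_squares
W,S,C=cam('wrist'),cam('side'),cam('scene')
J=[(W,10,20,2.4,[((-70,125,-18),15,71),((215,125,-18),720,42),((215,-55,-18),720,482),((-25,120,0),94,70),((25,120,0),219,63),((-25,0,0),139,379),((25,0,0),259,378),((175,-31,28),624,461)]),
(S,190,150,3.3,[((-70,125,-18),320,460),((-70,-55,-18),446,322),((215,125,-18),25,313),((175,-31,28),181,182),((25,120,0),218,383),((-25,120,0),270,408),((25,-29,50),332,229),((-25,-29,50),386,250)]),
(C,140,140,3.3,[((215,-55,-18),333,463),((215,125,-18),588,560),((-70,125,-18),724,270),((175,-31,28),389,379),((25,120,0),683,332),((-25,120,0),705,285)])]
def res(p,full=False):
    Rz=R.from_euler('z',p[3]).as_matrix();o=[]
    for c,a,b,k,l in J:
        P=np.array([x[0] for x in l])/1e3@Rz.T+p[:3]
        o.append((proj(c,P)-np.array([[a+x[1]/k,b+x[2]/k] for x in l])).ravel())
    return o if full else np.concatenate(o)
r=least_squares(res,[.55,.1,.028,0],loss='soft_l1')
print('jig',np.round(r.x,4))
for o in res(r.x,True): print(np.round(o.reshape(-1,2),1).tolist())
def T(c,a,b,k,pts):
    q=np.array([atz(c,a+u/k,b+v/k,.012)[:2] for u,v in pts]);m=q.mean(0)
    e=[np.linalg.norm(q[i]-q[(i+1)%4]) for i in range(4)]
    d=[np.degrees(np.arctan2(*(q[(i+1)%4]-q[i])[::-1])) for i in range(4)]
    print(np.round(m,4),np.round(e,3),np.round(d,1))
sd=lambda p:T(S,190,150,3.3,p)
sc=lambda p:T(C,140,140,3.3,p)
print('side');sd([(395,212),(452,175),(507,203),(450,243)]);sd([(450,135),(491,99),(546,123),(509,163)]);sd([(547,86),(584,49),(636,66),(600,107)])
print('red yel');sd([(563,257),(593,222),(684,256),(657,292)]);sd([(643,139),(670,108),(755,138),(730,168)])
print('scene');sc([(123,180),(158,146),(248,160),(215,208)]);sc([(26,117),(65,87),(145,103),(110,143)])
# board: corners full image px
b=[atz(S,u,v,.01) for u,v in [(183,279),(273,314),(220,395),(118,352)]];print('board side',np.round(b,3).tolist(),np.round(np.mean(b,0),4))
b=[atz(C,u,v,.01) for u,v in [(390,231),(497,240),(503,329),(384,308)]];print('board scene',np.round(b,3).tolist(),np.round(np.mean(b,0),4))
E
python3 fit.py
```

```text
jig [0.4899 0.0015 0.0244 0.021 ]
[[-0.5, -0.1], [-1.1, -0.1], [-0.7, -0.3], [-0.2, 0.2], [0.1, 0.2], [0.6, -0.3], [-0.5, -1.2], [-0.3, -0.9]]
[[-0.3, -1.3], [0.4, -1.0], [-0.4, -1.2], [0.1, 0.2], [-0.3, -0.3], [0.6, 0.3], [-0.7, -0.9], [-0.7, -0.4]]
[[-2.1, -1.4], [-1.5, 1.0], [-0.2, -0.0], [-1.1, 1.1], [-1.0, 0.8], [-1.0, 1.2]]
side
[ 0.491  -0.1719] [0.074 0.06  0.075 0.061] [-99.  173.4  81.7  -8. ]
[ 0.5171 -0.2955] [0.071 0.061 0.073 0.065] [-90.3 175.7  93.1  -5.4]
[ 0.4902 -0.4214] [0.077 0.055 0.082 0.057] [ -88.  -178.    93.4   -2.4]
red yel
[ 0.3411 -0.1987] [0.056 0.082 0.054 0.083] [ -87.9 -177.8   92.6    3.3]
[ 0.3639 -0.3882] [0.059 0.083 0.055 0.082] [ -87.8 -179.5   91.1    3.1]
scene
[ 0.5161 -0.2966] [0.049 0.079 0.062 0.086] [-178.6  104.     9.3  -85.9]
[ 0.4889 -0.4212] [0.05  0.079 0.059 0.087] [178.   99.9   7.6 -86.8]
board side [[0.637, 0.249, 0.01], [0.394, 0.211, 0.01], [0.356, 0.432, 0.01], [0.596, 0.48, 0.01]] [0.4957 0.343  0.01  ]
board scene [[0.417, 0.203, 0.01], [0.327, 0.444, 0.01], [0.579, 0.476, 0.01], [0.637, 0.251, 0.01]] [0.4902 0.3432 0.01  ]
```

```bash
cat >> fit.py <<'E'
print('---')
k=tri((W,10+624/2.4,20+461/2.4),(S,190+181/3.3,150+182/3.3),(C,140+389/3.3,140+379/3.3));print('knob',k)
print(tri((W,10+624/2.4,20+461/2.4),(S,190+181/3.3,150+182/3.3)))
r=least_squares(lambda p:res([p[0],p[1],.028,p[2]]),[.49,0,0],loss='soft_l1');print(r.x)
x=r.x;Rz=R.from_euler('z',x[2]).as_matrix();print('knob pred',Rz@[.175,-.031,.028]+[x[0],x[1],.028])
E
python3 fit.py | sed -n '/---/,$p'
```

```text
---
knob [ 0.66490164 -0.02480013  0.05493639]
[ 0.66629993 -0.0266814   0.05218692]
[0.49113652 0.00152812 0.02150539]
knob pred [ 0.66676267 -0.02570156  0.056     ]
```

```bash
python3 -m jog '-0.026 -0.008 0.04 0 0 -1.2 0.06; -0.026 -0.008 0.074 0 0 -1.2 0.06; -0.026 -0.008 0.074 0 0 -1.2 0.06; -0.026 -0.008 0.074 0 0 -1.2 0.06'
python3 - <<'E'
from h import *
st();c=cam('wrist','w1')
print(proj(c,[[.6665,-.0257,.056],[.665,-.025,.055]]))
E
```

```text
t: 0.85
eef_pos: [0.6672, -0.0253, 0.1314]
tool_rot: [-0.0, 0.699, 0.715, 0.0]
contact_force: [0.1, 0.9, -0.8]
gripper_width: 0.704
0.85 [ 0.6672 -0.0253  0.1314] [-4.000e-04  6.995e-01  7.146e-01  0.000e+00] [ 0.1  0.9 -0.8] 0.7040956651277717
[[278.39252226 205.65086987]
 [276.27095199 204.27564936]]
```

View pics/w1.png

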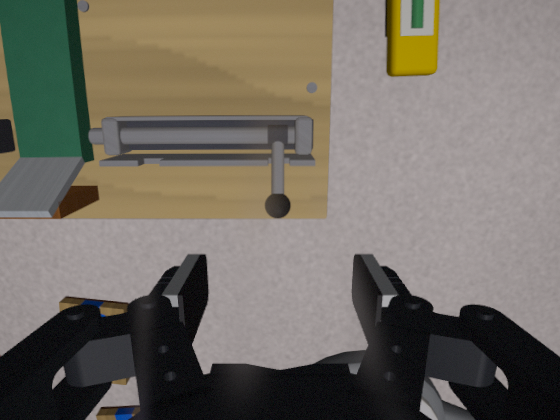

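```bash
python3 -m jog '0 -0.001 0.045 0 0 0 0.05; 0 -0.001 0.08 0 0 0 0.05; 0 -0.001 0.093 0 0 0 0.05; 0 -0.001 0.093 0 0 0 0.05' ; python3 -m jog '0 0 0 0 0 0 0.01; 0 0 0 0 0 0 0.01; 0 0 0 0 0 0 0.01; 0 0 0 0 0 0 0.01; 0 0 0 0 0 0 0.01' 30
python3 - <<'E'
from h import *
c=cam('wrist','w2');cam('side','s2')
E
```

```text
t: 1.3
eef_pos: [0.666, -0.0253, 0.0379]
tool_rot: [-0.0, 0.699, 0.715, -0.0]
contact_force: [-0.3, -0.3, 0.3]
gripper_width: 0.586
t: 1.8
eef_pos: [0.6663, -0.0261, 0.0387]
tool_rot: [0.0, 0.7, 0.714, 0.0]
contact_force: [-1.4, 0.1, -1.0]
gripper_width: 0.112
```

View pics/w2.png

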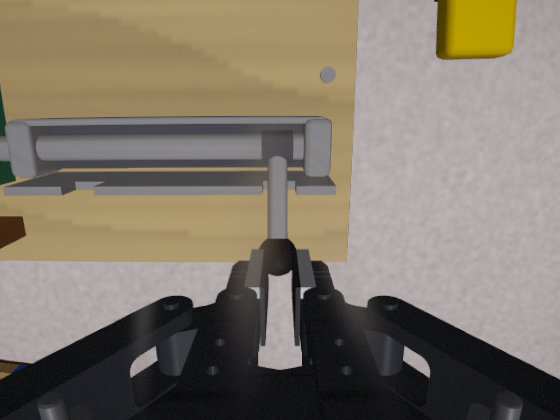

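Run:
```python
from h import *
st();c=cam('wrist');i=c['image'][200:350,200:360,::-1];cv2.imwrite('pics/w3.png',cv2.resize(i,None,fx=4.5,fy=4,interpolation=cv2.INTER_CUBIC))
c=cam('side');i=c['image'][130:250,180:330,::-1];cv2.imwrite('pics/s3.png',cv2.resize(i,None,fx=5,fy=5,interpolation=cv2.INTER_CUBIC))
```

```text
1.9 [ 0.6661 -0.0261  0.0383] [1.000e-04 6.997e-01 7.144e-01 1.000e-04] [ 0.  -0.4  0.4] 0.11467718691981085
```

View pics/w3.png

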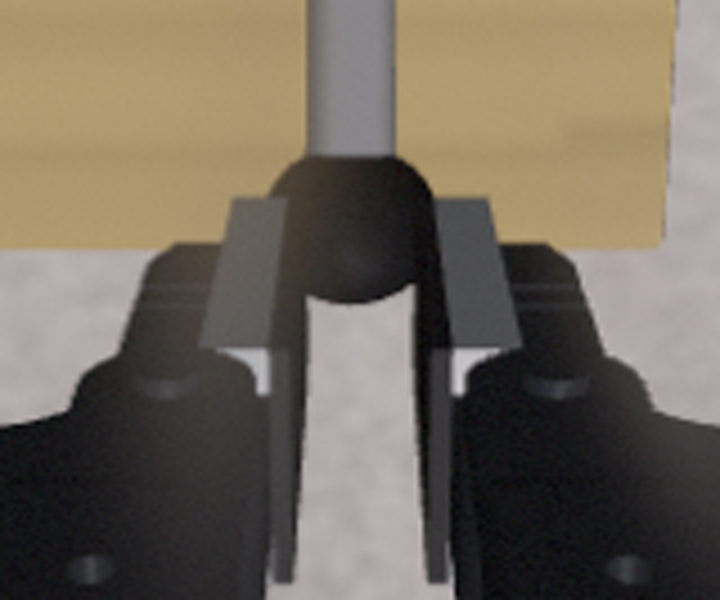

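View pics/s3.png

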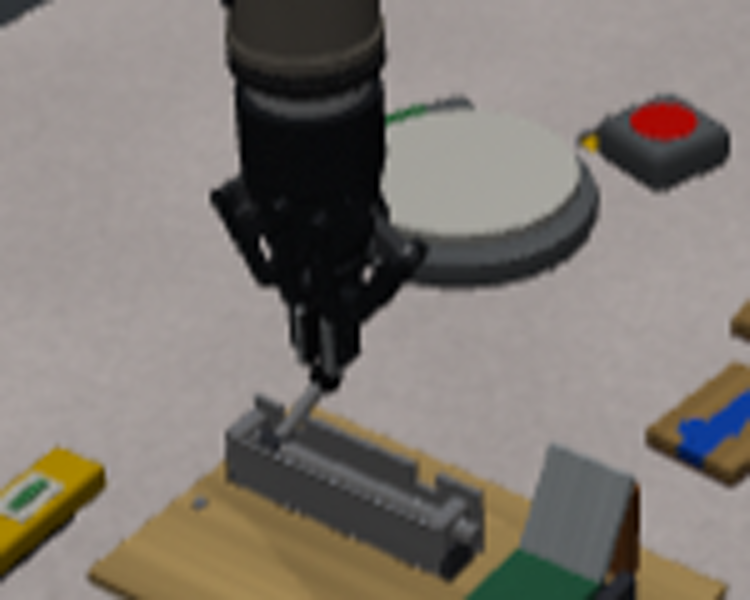

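```bash
python3 -m jog '0.002 0 -0.0055 0 0 0 0.01; 0.006 0 -0.0116 0 0 0 0.01; 0.010 0 -0.0165 0 0 0 0.01; 0.015 0 -0.0212 0 0 0 0.01; 0.0202 0 -0.025 0 0 0 0.01' 30; python3 -m jog '0.0057 0 -0.0032 0 0 0 0.01; 0.008 0 -0.0043 0 0 0 0.01; 0.008 -0.01 -0.0043 0 0 0 0.01; 0.008 -0.02 -0.0043 0 0 0 0.01;  0.008 -0.03 -0.0043 0 0 0 0.01' ; python3 -m jog '0 -0.012 0 0 0 0 0.01; 0 -0.024 0 0 0 0 0.01; 0 -0.036 0 0 0 0 0.01; 0 -0.048 0 0 0 0 0.01; 0 -0.06 0 0 0 0 0.01'
python3 - <<'E'
from h import *
st();c=cam('wrist','w4');cam('side','s4')
E
```

```text
t: 2.5
eef_pos: [0.6658, -0.0051, 0.0638]
tool_rot: [0.0, 0.7, 0.715, 0.0]
contact_force: [0.6, -0.8, -0.1]
gripper_width: 0.117
t: 3.0
eef_pos: [0.6338, 0.001, 0.067]
tool_rot: [-0.0, 0.7, 0.714, -0.001]
contact_force: [-0.4, 0.1, 0.0]
gripper_width: 0.117
t: 3.5
eef_pos: [0.5744, 0.0002, 0.0675]
tool_rot: [0.0, 0.7, 0.714, 0.0]
contact_force: [0.7, 0.5, -0.1]
gripper_width: 0.115
3.5 [5.744e-01 2.000e-04 6.750e-02] [0.     0.6997 0.7144 0.    ] [ 0.7  0.5 -0.1] 0.11462524828531998
```

View pics/w4.png

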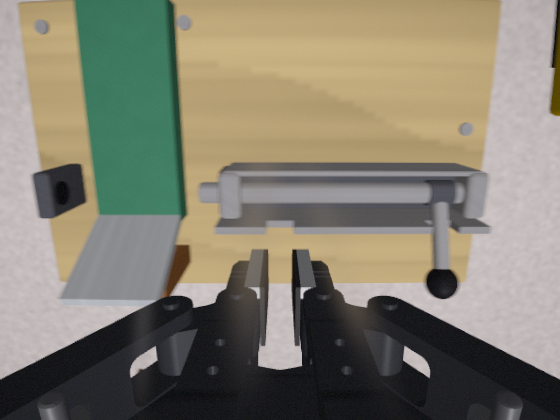

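Run:
```python
from h import *
s=st();c=cam('wrist')
M=rot(s['tool_rot'])
for d in [(0,0,0),(.011,0,0),(-.011,0,0),(0,0,-.019),(.011,0,-.019),(0.011,0,-.04)]:
    print(d,proj(c,s['eef_pos']+M@np.array(d))[0])
for z in (.05,.055,.06): print(atz(c,442,283,z))
i=c['image'][230:360,210:350,::-1];cv2.imwrite('pics/w5.png',cv2.resize(i,None,fx=5,fy=4.5,interpolation=cv2.INTER_CUBIC))
```

```text
3.6 [5.734e-01 1.000e-04 6.730e-02] [-5.000e-04  6.997e-01  7.144e-01 -6.000e-04] [0.5 0.2 0.4] 0.11776883843757789
(0, 0, 0) [279.29754382 243.50698082]
(0.011, 0, 0) [279.28678364 222.32485917]
(-0.011, 0, 0) [279.30808698 263.98686299]
(0, 0, -0.019) [279.30191599 258.61854147]
(0.011, 0, -0.019) [279.28989265 235.28653543]
(0.011, 0, -0.04) [279.29437578 253.59104298]
[ 0.66702631 -0.02879973  0.05      ]
[ 0.66448654 -0.02631191  0.055     ]
[ 0.66194676 -0.02382409  0.06      ]
```

View pics/w5.png

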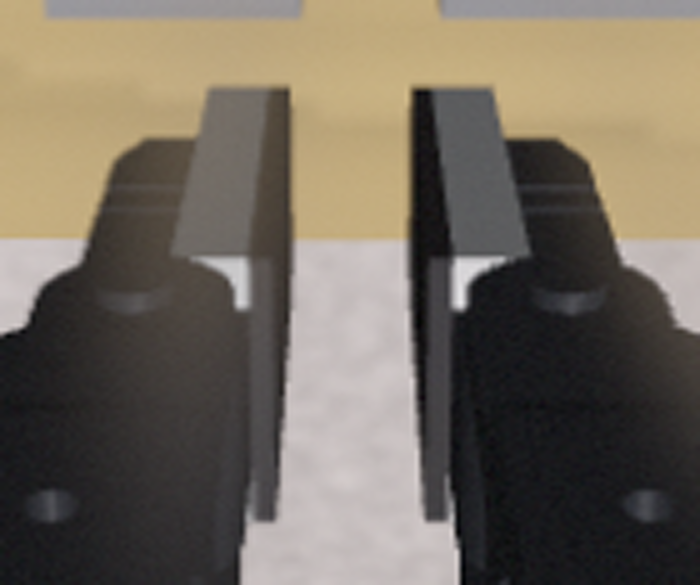

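Run:
```python
from h import *
s=st();M=rot(s['tool_rot'])
for n in ['side','scene']:
    c=cam(n)
    im=c['image'][:,:,::-1].copy()
    k=5;p=[proj(c,s['eef_pos']+M@np.array(d))[0] for d in [(0,0,0),(0,0,-.019)]]
    x0,y0=int(p[0][0])-75,int(p[0][1])-70
    i=cv2.resize(im[y0:y0+110,x0:x0+150],None,fx=k,fy=k,interpolation=cv2.INTER_CUBIC)
    for q,col in zip(p,[(0,0,255),(0,255,0)]): cv2.circle(i,(int((q[0]-x0+.5)*k),int((q[1]-y0+.5)*k)),4,col,-1)
    cv2.imwrite('pics/t_%s.png'%n,i)
```

```text
3.65 [5.748e-01 2.000e-04 6.750e-02] [-1.000e-04  6.997e-01  7.145e-01 -1.000e-04] [0.9 0.3 0.5] 0.11860032664139304
```

View pics/t_side.png

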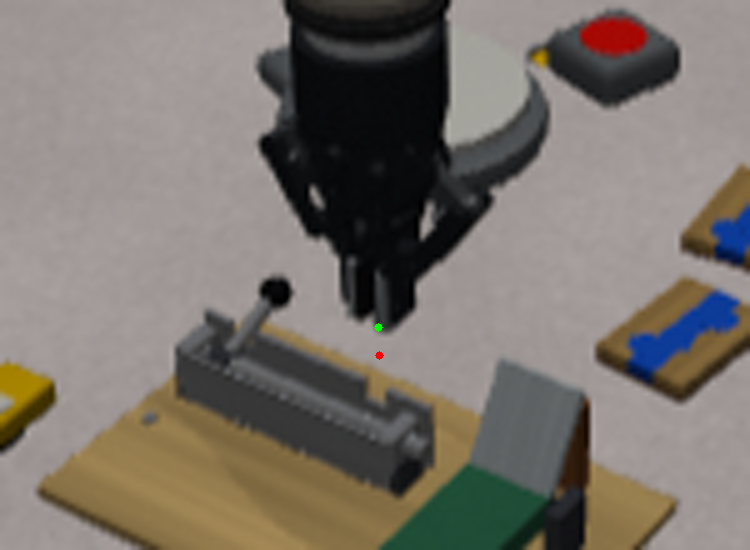

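View pics/t_scene.png

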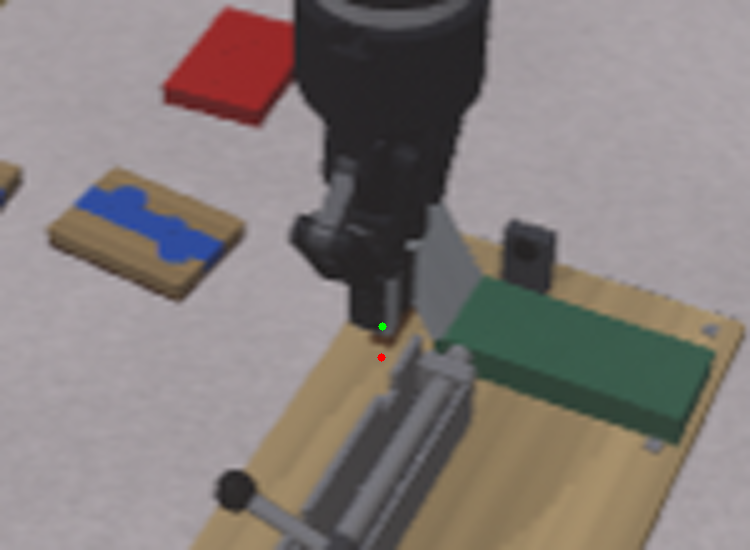

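```bash
python3 -m jog '0 0.03 -0.03 0 0 0 0.05; -0.02 0.07 -0.03 0 0 0 0.05; -0.026 0.091 -0.025 0 0 0 0.05; -0.026 0.091 0 0 0 0 0.05; -0.026 0.091 0.025 0 0 0 0.05' ; python3 -m jog '0 0 0.018 0 0 0 0.05; 0 0 0.018 0 0 0 0.05; 0 0 0.018 0 0 0 0.01; 0 0 0.018 0 0 0 0.01; 0 0 0.018 0 0 0 0.01' 30; python3 -m jog '0 0 0 0 0 0 0.01; 0 0 0 0 0 0 0.01; 0 0 0 0 0 0 0.01; 0 0 0 0 0 0 0.01'
python3 - <<'E'
from h import *
s=st();c=cam('side','s6');i=c['image'][130:250,180:330,::-1];cv2.imwrite('pics/s6.png',cv2.resize(i,None,fx=5,fy=5,interpolation=cv2.INTER_CUBIC))
E
```

```text
t: 4.25
eef_pos: [0.6691, -0.0242, 0.0422]
tool_rot: [0.001, 0.7, 0.714, 0.001]
contact_force: [-0.7, -0.1, 0.3]
gripper_width: 0.589
t: 4.75
eef_pos: [0.668, -0.0238, 0.0259]
tool_rot: [0.001, 0.7, 0.714, 0.001]
contact_force: [0.4, -0.1, 1.7]
gripper_width: 0.18
t: 5.15
eef_pos: [0.6681, -0.0239, 0.0258]
tool_rot: [0.001, 0.7, 0.714, 0.001]
contact_force: [-0.9, -0.4, 6.3]
gripper_width: 0.177
5.15 [ 0.6681 -0.0239  0.0258] [0.0008 0.6997 0.7145 0.0008] [-0.9 -0.4  6.3] 0.177374841644536
```

View pics/s6.png

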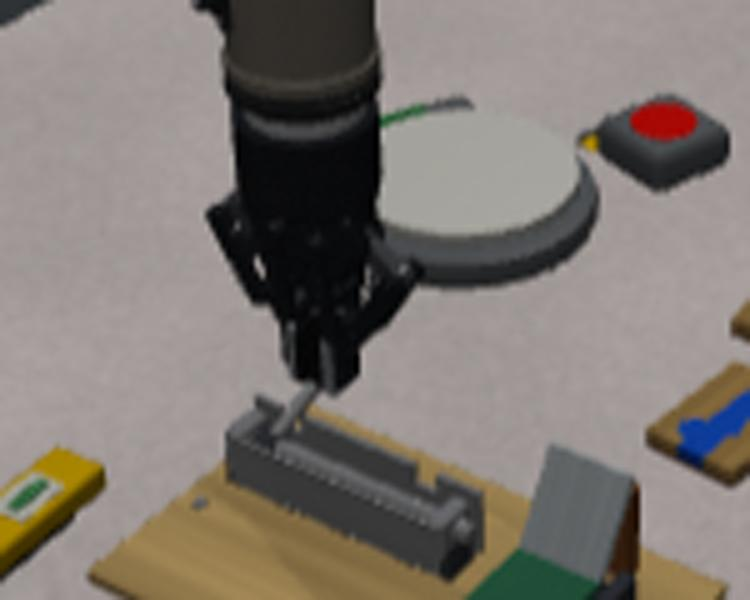

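```bash
python3 -m jog '0 0 0 0 0 0 0.04; 0 0 0 0 0 0 0.04; 0 -0.002 0.01 0 0 0 0.04; 0 -0.002 0.01 0 0 0 0.04' ; python3 -m jog '0 0 0 0 0 0 0.01; 0 0 0 0 0 0 0.01; 0 0 0 0 0 0 0.01; 0 0 0 0 0 0 0.01; 0 0 0 0 0 0 0.01' 40
```

```text
t: 5.6
eef_pos: [0.6632, -0.0238, 0.0125]
tool_rot: [-0.001, 0.7, 0.714, -0.001]
contact_force: [-0.5, 0.7, -0.3]
gripper_width: 0.466
t: 6.1
eef_pos: [0.665, -0.0237, 0.0145]
tool_rot: [0.0, 0.7, 0.714, 0.0]
contact_force: [0.7, -0.4, -1.3]
gripper_width: 0.176
```

```bash
python3 -m jog '0.002 0 -0.0055 0 0 0 0.01; 0.006 0 -0.0116 0 0 0 0.01; 0.010 0 -0.0165 0 0 0 0.01; 0.015 0 -0.0212 0 0 0 0.01; 0.0202 0 -0.025 0 0 0 0.01' ; python3 -m jog '0.0057 0 -0.0032 0 0 0 0.01; 0.008 0 -0.0043 0 0 0 0.01; 0.008 0 -0.0043 0 0 0 0.01'
python3 - <<'E'
from h import *
st();c=cam('wrist','w7');c=cam('side','s6');i=c['image'][130:250,180:330,::-1];cv2.imwrite('pics/s7.png',cv2.resize(i,None,fx=5,fy=5,interpolation=cv2.INTER_CUBIC))
E
```

```text
t: 6.6
eef_pos: [0.6641, -0.0038, 0.0398]
tool_rot: [-0.0, 0.7, 0.714, -0.0]
contact_force: [0.5, -0.2, -4.1]
gripper_width: 0.175
t: 6.9
eef_pos: [0.6643, 0.0048, 0.044]
tool_rot: [0.0, 0.699, 0.715, 0.0]
contact_force: [-1.4, 0.1, -1.9]
gripper_width: 0.179
6.9 [0.6643 0.0048 0.044 ] [0.     0.6993 0.7149 0.    ] [-1.4  0.1 -1.9] 0.17890097158893287
```

View pics/s7.png

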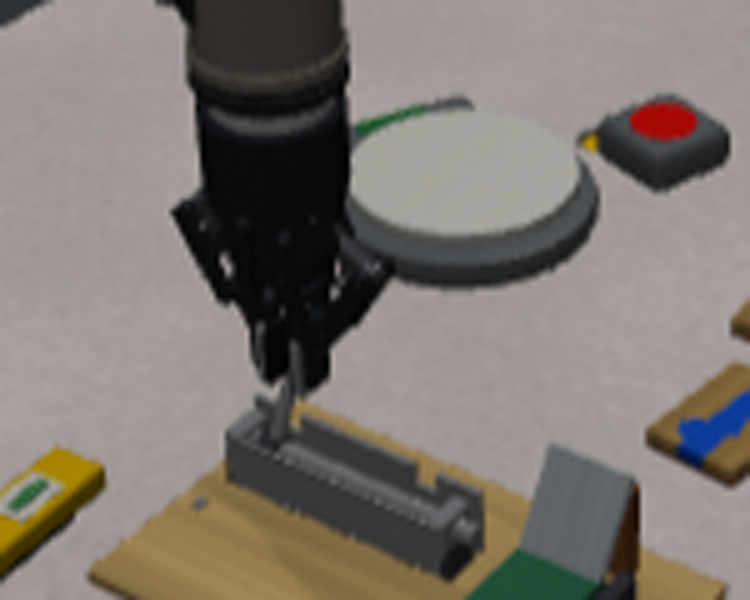

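View pics/w7.png

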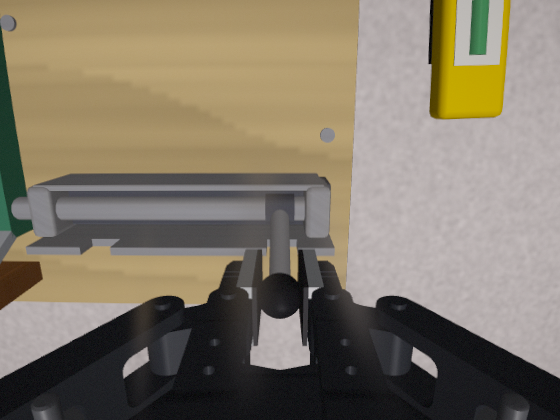

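The ball is now held at (281,296) and raised. I'll slide the bolt across.

```bash
python3 -m jog '0 -0.01 0 0 0 0 0.01; 0 -0.022 0 0 0 0 0.01; 0 -0.034 0 0 0 0 0.01; 0 -0.046 0 0 0 0 0.01; 0 -0.058 0 0 0 0 0.01' ; python3 -m jog '0 -0.012 0 0 0 0 0.01; 0 -0.024 0 0 0 0 0.01; 0 -0.032 0 0 0 0 0.01; 0 -0.032 0 0 0 0 0.01'
python3 - <<'E'
from h import *
st();c=cam('wrist','w8')
E
```

```text
t: 7.5
eef_pos: [0.6062, 0.0034, 0.0439]
tool_rot: [0.0, 0.7, 0.715, 0.001]
contact_force: [1.4, -0.0, -4.4]
gripper_width: 0.179
t: 7.9
eef_pos: [0.5733, 0.0026, 0.0438]
tool_rot: [-0.0, 0.7, 0.714, -0.0]
contact_force: [-0.1, 0.0, -2.8]
gripper_width: 0.173
7.9 [0.5733 0.0026 0.0438] [-4.000e-04  7.000e-01  7.141e-01 -1.000e-04] [-0.1  0.  -2.8] 0.17255446318927936
```

View pics/w8.png

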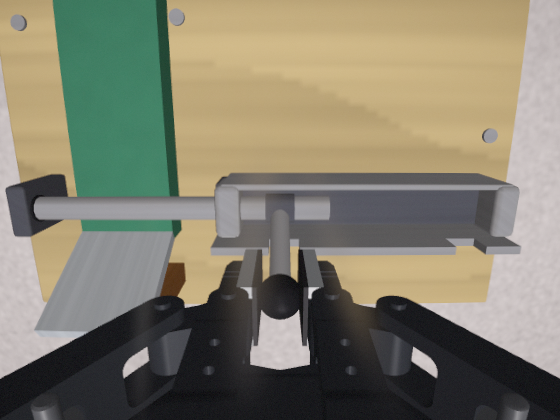

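```bash
python3 -m jog '-0.0025 0 0.0012 0 0 0 0.01; -0.008 0 0.0043 0 0 0 0.01; -0.013 0 0.0081 0 0 0 0.01; -0.018 0 0.0128 0 0 0 0.01; -0.0222 0 0.0177 0 0 0 0.01' ; python3 -m jog '-0.004 0 0.006 0 0 0 0.01; -0.006 0 0.0116 0 0 0 0.01; -0.006 0 0.0125 0 0 0 0.01; -0.006 0 0.0125 0 0 0 0.04; -0.006 0 0.0125 0 0 0 0.04'; python3 -m jog '0 0 0 0 0 0 0.05; 0 0 0 0 0 0 0.05; 0 0 -0.05 0 0 0 0.05; -0.03 -0.04 -0.1 0 0 0 0.06; -0.06 -0.08 -0.12 0 0 0 0.08';  python3 - <<'E'
from h import *
st();c=cam('wrist','w9')
c=cam('side','s9');c=cam('scene','c9')
E
```

```text
t: 8.45
eef_pos: [0.5759, -0.0223, 0.0263]
tool_rot: [0.001, 0.7, 0.714, -0.0]
contact_force: [-0.3, -3.6, 5.7]
gripper_width: 0.178
t: 8.95
eef_pos: [0.5747, -0.0249, 0.013]
tool_rot: [-0.001, 0.699, 0.715, 0.0]
contact_force: [-0.4, 0.8, 0.1]
gripper_width: 0.466
t: 9.45
eef_pos: [0.5144, -0.0735, 0.125]
tool_rot: [0.001, 0.698, 0.716, 0.002]
contact_force: [-0.7, -2.1, 0.5]
gripper_width: 0.851
9.45 [ 0.5144 -0.0735  0.125 ] [0.0014 0.6984 0.7157 0.0018] [-0.7 -2.1  0.5] 0.8508583181382788
```

View pics/w9.png

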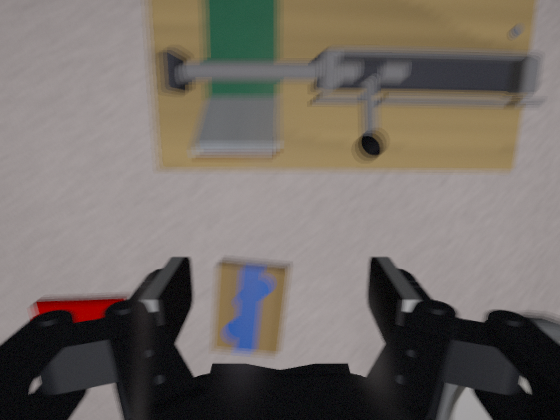

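View pics/s9.png

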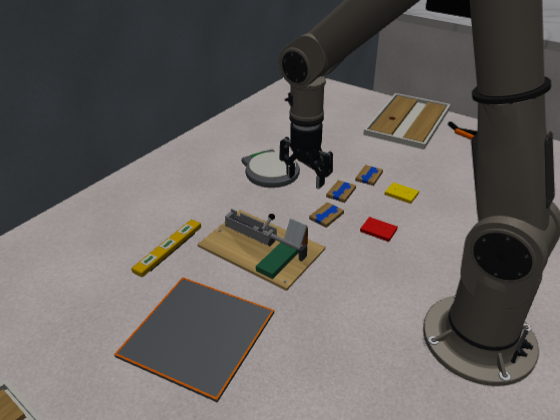

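View pics/c9.png

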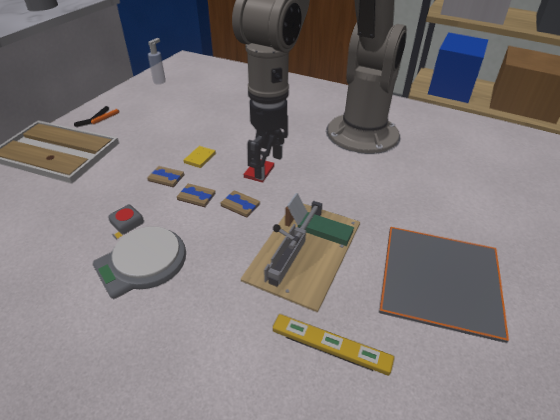

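Run:
```python
from h import *
C=cam('scene');S=cam('side');W=cam('wrist','w10')
x=[.4911,.0015,.0215];Rz=R.from_euler('z',x[2]).as_matrix();p=Rz@[.085,-.031,.028]+[x[0],x[1],.028]
for c,n in((C,'k1'),(S,'k2')):
    q=proj(c,p)[0];print(n,q);x0,y0=int(q[0])-60,int(q[1])-40
    i=cv2.resize(c['image'][y0:y0+80,x0:x0+120,::-1],None,fx=6,fy=6,interpolation=cv2.INTER_CUBIC)
    cv2.circle(i,(int((q[0]-x0+.5)*6),int((q[1]-y0+.5)*6)),3,(0,0,255),-1);cv2.imwrite('pics/%s.png'%n,i)
print(proj(W,p));st()
```

```text
k1 [275.25875541 228.0972866 ]
k2 [271.2081495  215.51402789]
[[379.92275891 140.68389472]]
9.75 [ 0.5128 -0.0737  0.1221] [-2.000e-04  6.993e-01  7.149e-01  2.000e-04] [-0.   0.5  0.3] 0.9353617797225713
```

View pics/k1.png

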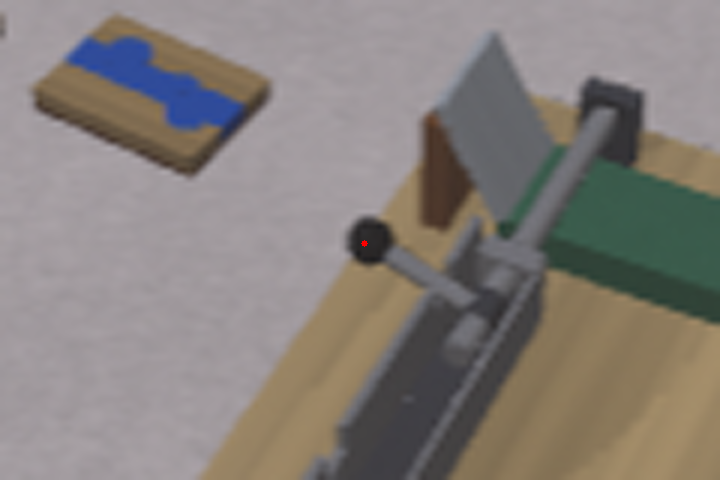

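View pics/w10.png

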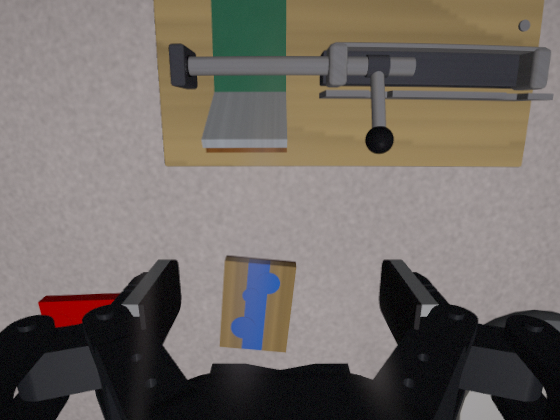

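```bash
python3 -m jog '0.04 -0.01 -0.05 0 0 0 0.08; 0.08 -0.02 -0.09 0 0 0 0.08; 0.12 -0.02 -0.13 0 0 0 0.08; 0.12 -0.02 -0.13 0 -8 0 0.08; 0.12 -0.02 -0.13 0 -16 0 0.08' ; python3 -m jog '0 0 0 0 -8 0 0.08; 0 0 0 0 -16 0 0.08; 0 0 0 0 -24 0 0.08; 0 0 0 0 -32 0 0.08; 0 0 0 0 -40 0 0.08'; python3 -m jog '0 0 0 0 -4 0 0.08; 0 0 0 0 -4 0 0.08';python3 - <<'E'
from h import *
s=st();print(rot(s['tool_rot'])[:,2],s['q'])
E
```

```text
t: 10.25
eef_pos: [0.4927, 0.0493, 0.2561]
tool_rot: [0.103, 0.692, 0.708, -0.095]
contact_force: [-0.6, 0.5, 0.3]
gripper_width: 0.938
t: 10.75
eef_pos: [0.4905, 0.0475, 0.2518]
tool_rot: [0.338, 0.616, 0.631, -0.329]
contact_force: [0.4, -0.5, 1.0]
gripper_width: 0.936
t: 10.95
eef_pos: [0.4894, 0.0477, 0.2491]
tool_rot: [0.357, 0.603, 0.621, -0.352]
contact_force: [1.1, 0.6, 0.3]
gripper_width: 0.937
10.95 [0.4894 0.0477 0.2491] [ 0.3573  0.6025  0.621  -0.3516] [1.1 0.6 0.3] 0.9367651909591923
[ 0.02006691 -0.86725051 -0.49746745] [-0.67410521  0.50829056 -0.08291949  1.85124259  0.73617254  1.64258256
 -1.0268317 ]
```

```bash
python3 -m jog '0.03 0 0.03 0 0 0 0.08; 0.06 0 0.05 0 0 0 0.08; 0.077 0 0.067 0 0 0 0.08; 0.077 0 0.067 0 0 0 0.08';python3 - <<'E'
from h import *
s=st();print(rot(s['tool_rot'])[:,2],s['q']);cam('wrist','w11');cam('side','s11')
E
```

```text
t: 11.35
eef_pos: [0.4893, 0.024, 0.1504]
tool_rot: [0.356, 0.605, 0.619, -0.352]
contact_force: [-0.5, -0.6, 0.8]
gripper_width: 0.942
11.35 [0.4893 0.024  0.1504] [ 0.3561  0.6055  0.6188 -0.3516] [-0.5 -0.6  0.8] 0.9422804274978593
[ 0.01492469 -0.86639684 -0.49913302] [-0.64858655  0.64026368 -0.07347699  1.91783367  0.76423069  1.48393089
 -1.15043763]
```

View pics/w11.png

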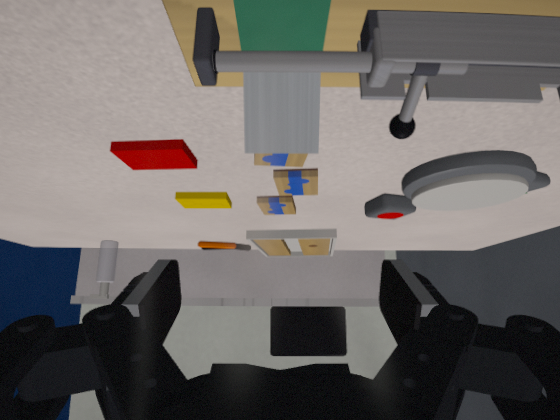

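View pics/s11.png

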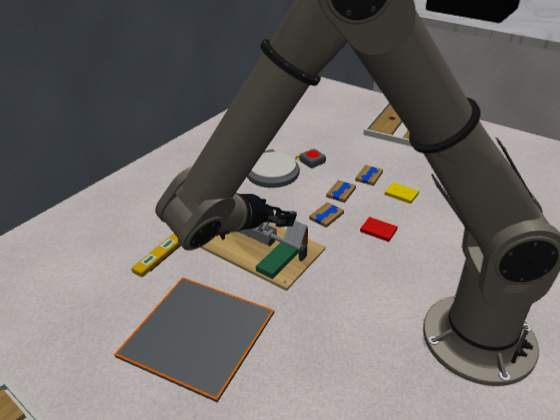

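Run:
```python
from h import *
s=st();c=cam('wrist');M=rot(s['tool_rot'])
for w in (.0098,.08):
  for h in (.01,.015,.02,.025,.03,.035):
    print(w,h,proj(c,[s['eef_pos']+M@np.array([.011,sg*w/2,-h]) for sg in(-1,1)]).round(1).tolist())
i=c['image'][240:360,90:260,::-1];cv2.imwrite('pics/w12.png',cv2.resize(i,None,fx=4.5,fy=4.5,interpolation=cv2.INTER_CUBIC))
```

```text
11.45 [0.4908 0.0255 0.1529] [ 0.357   0.6063  0.6187 -0.3496] [-0.   0.1  0.2] 0.9358595901117724
0.0098 0.01 [[268.9, 231.2], [290.4, 231.2]]
0.0098 0.015 [[268.6, 234.8], [290.7, 234.8]]
0.0098 0.02 [[268.3, 238.7], [291.0, 238.6]]
0.0098 0.025 [[267.9, 242.8], [291.4, 242.7]]
0.0098 0.03 [[267.5, 247.1], [291.8, 247.1]]
0.0098 0.035 [[267.1, 251.8], [292.2, 251.7]]
0.08 0.01 [[192.5, 231.2], [366.8, 231.0]]
0.08 0.015 [[189.9, 234.8], [369.4, 234.6]]
0.08 0.02 [[187.2, 238.7], [372.1, 238.4]]
0.08 0.025 [[184.3, 242.7], [375.1, 242.5]]
0.08 0.03 [[181.2, 247.1], [378.2, 246.8]]
0.08 0.035 [[177.8, 251.7], [381.5, 251.4]]
```

View pics/w12.png

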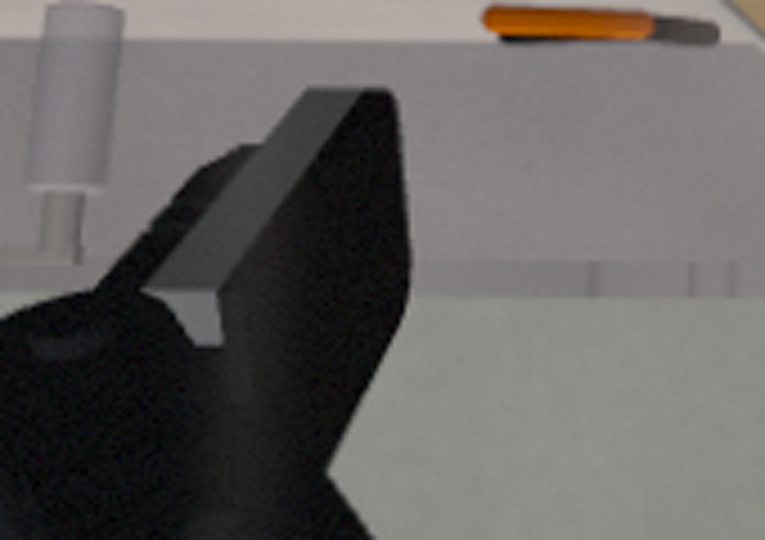

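```bash
python3 -m jog '-0.02 0 -0.02 0 8 0 0.08; -0.04 0 -0.045 0 16 0 0.08; -0.04 0 -0.045 0 24 0 0.08; -0.04 0 -0.045 0 32 0 0.08; -0.04 0 -0.045 0 40 0 0.08' ; python3 -m jog '0 0 0 0 8 0 0.08; 0 0 0 0 16 0 0.08; 0 0 0 0 20 0 0.08; 0 0 0 0 20 0 0.08'
python3 - <<'E'
from h import *
s=st();print(rot(s['tool_rot']).round(3).tolist())
E
```

```text
t: 12.0
eef_pos: [0.4915, 0.0457, 0.2128]
tool_rot: [0.124, 0.689, 0.704, -0.116]
contact_force: [-0.1, 0.2, -0.8]
gripper_width: 0.937
t: 12.4
eef_pos: [0.4908, 0.0411, 0.2118]
tool_rot: [0.001, 0.702, 0.712, 0.002]
contact_force: [-0.4, -0.4, -0.1]
gripper_width: 0.936
12.4 [0.4908 0.0411 0.2118] [0.0014 0.7018 0.7124 0.0017] [-0.4 -0.4 -0.1] 0.9364100058485731
[[-0.015, 1.0, 0.004], [1.0, 0.015, 0.0], [0.0, 0.004, -1.0]]
```

Back vertical. I'll move towards tile A and measure it.

```bash
python3 -m jog '-0.05 0 0 0 0 0 0.08; -0.1 0 0 0 0 0 0.08; -0.15 0 0.02 0 0 0 0.08; -0.2 0 0.06 0 0 0 0.08; -0.2 0 0.08 0 0 0 0.08' ; python3 -m jog '0 0 0 0 0 0 0.08;0 0 0 0 0 0 0.08'
python3 - <<'E'
from h import *
s=st();c=cam('wrist','w13')
E
```

```text
t: 12.9
eef_pos: [0.4951, -0.1592, 0.1302]
tool_rot: [0.002, 0.701, 0.714, -0.0]
contact_force: [0.7, 0.3, -0.7]
gripper_width: 0.937
t: 13.1
eef_pos: [0.4948, -0.1539, 0.13]
tool_rot: [-0.0, 0.699, 0.715, -0.0]
contact_force: [0.1, 0.2, 0.0]
gripper_width: 0.936
13.1 [ 0.4948 -0.1539  0.13  ] [-1.000e-04  6.988e-01  7.153e-01 -1.000e-04] [0.1 0.2 0. ] 0.9359285029976785
```

View pics/w13.png

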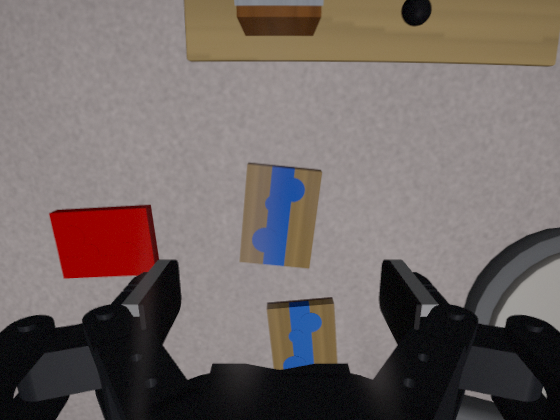

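```bash
cat >> h.py <<'E'
def tile(c,pts,z=.012):
    """4 px corners in order around; returns centre, long-axis angle deg (world), sides"""
    q=np.array([atz(c,u,v,z)[:2] for u,v in pts])
    e=[np.linalg.norm(q[i]-q[(i+1)%4]) for i in range(4)]
    if e[0]+e[2]<e[1]+e[3]: L=q[1]+q[0]-q[2]-q[3] ; 
    else: L=q[0]+q[3]-q[1]-q[2]
    a=np.degrees(np.arctan2(L[1],L[0]))%180
    print('centre',q.mean(0).round(4),'long axis',a.round(1),'sides',np.round(e,3));return q.mean(0),a
E
python3 - <<'E'
from h import *
c=cam('wrist')
tile(c,[(247,167),(320,173),(309,268),(240,262)])
print('camera',c['position'])
s=status.get_obs();M=rot(s['tool_rot']);print(proj(c,s['eef_pos']+M@[0,0,0.]))
E
```

```text
centre [ 0.496 -0.177] long axis 86.2 sides [0.059 0.083 0.06  0.082]
camera [ 0.49376637 -0.08977034  0.29985058]
[[279.94277244 243.76824579]]
```

```bash
python3 -m jog '-0.036 0 0.03 0 0 5 0.083; -0.036 0 0.07 0 0 5 0.083; -0.036 0 0.11 0 0 5 0.083;-0.036 0 0.11 0 0 5 0.083'
python3 - <<'E'
from h import *
s=st();M=rot(s['tool_rot'])
cam('wrist','w14')
for n in ['side','scene']:
    c=cam(n)
    p=[proj(c,s['eef_pos']+M@np.array(d))[0] for d in [(0,0,0),(0,0,-.03)]]
    x0,y0=int(p[0][0])-65,int(p[0][1])-50
    i=cv2.resize(c['image'][y0:y0+90,x0:x0+130,::-1],None,fx=6,fy=6,interpolation=cv2.INTER_CUBIC)
    for q in p: cv2.circle(i,(int((q[0]-x0+.5)*6),int((q[1]-y0+.5)*6)),4,(0,0,255),-1)
    cv2.imwrite('pics/u_%s.png'%n,i)
E
```

```text
t: 13.6
eef_pos: [0.4927, -0.1891, 0.0167]
tool_rot: [-0.003, 0.729, 0.684, -0.001]
contact_force: [-1.0, 0.1, -1.1]
gripper_width: 0.968
13.6 [ 0.4927 -0.1891  0.0167] [-0.003   0.7293  0.6842 -0.0015] [-1.   0.1 -1.1] 0.9677883271776794
```

View pics/u_side.png

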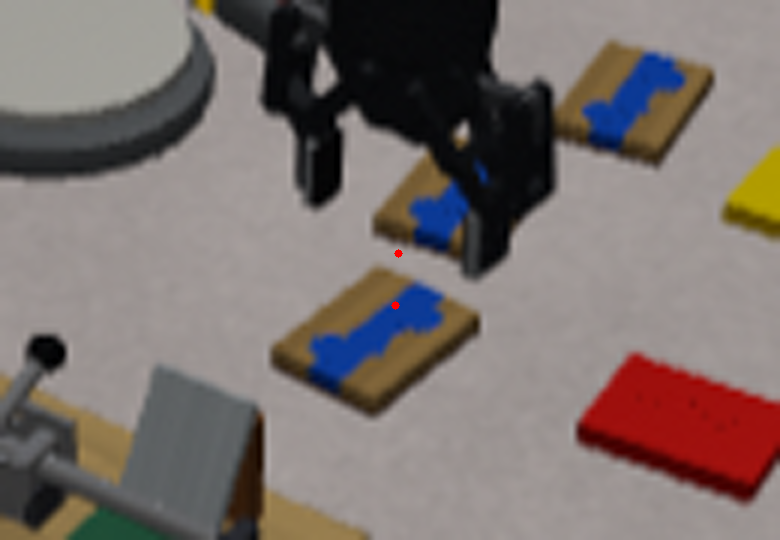

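View pics/u_scene.png

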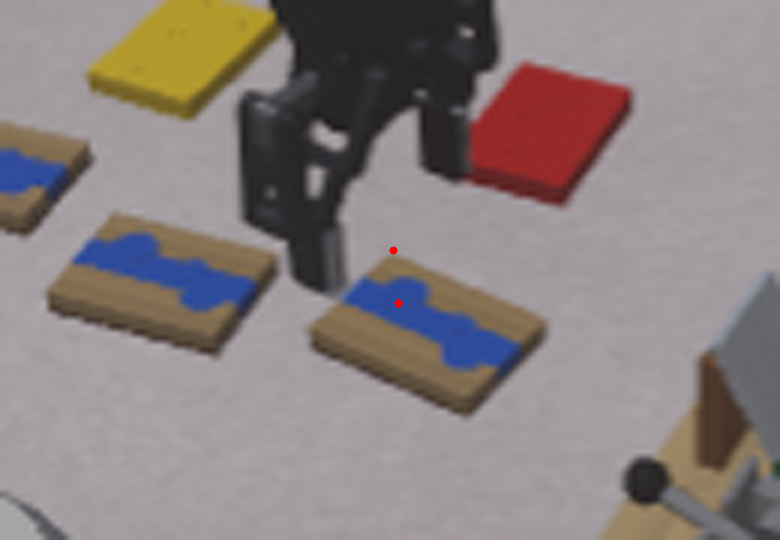

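View pics/w14.png

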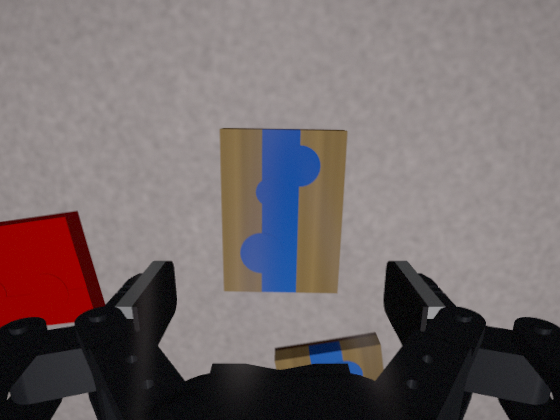

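```bash
python3 -m jog '0 0 0.02 0 0 0 0.083; 0 0 0.035 0 0 0 0.083; 0 0 0.041 0 0 0 0.083;0 0 0.041 0 0 0 0.07; 0 0 0.041 0 0 0 0.066'
python3 - <<'E'
from h import *
s=st();M=rot(s['tool_rot'])
cam('wrist','w15')
for n in ['side','scene']:
    c=cam(n)
    p=[proj(c,s['eef_pos']+M@np.array(d))[0] for d in [(0,0,-.03)]]
    x0,y0=int(p[0][0])-50,int(p[0][1])-40
    i=cv2.resize(c['image'][y0:y0+75,x0:x0+100,::-1],None,fx=7,fy=7,interpolation=cv2.INTER_CUBIC)
    cv2.imwrite('pics/v_%s.png'%n,i)
E
```

```text
t: 14.25
eef_pos: [0.4962, -0.1918, -0.02]
tool_rot: [0.001, 0.73, 0.683, 0.001]
contact_force: [-1.2, -0.5, 0.1]
gripper_width: 0.771
14.25 [ 0.4962 -0.1918 -0.02  ] [1.000e-03 7.301e-01 6.833e-01 7.000e-04] [-1.2 -0.5  0.1] 0.7714802170676454
```

View pics/v_side.png

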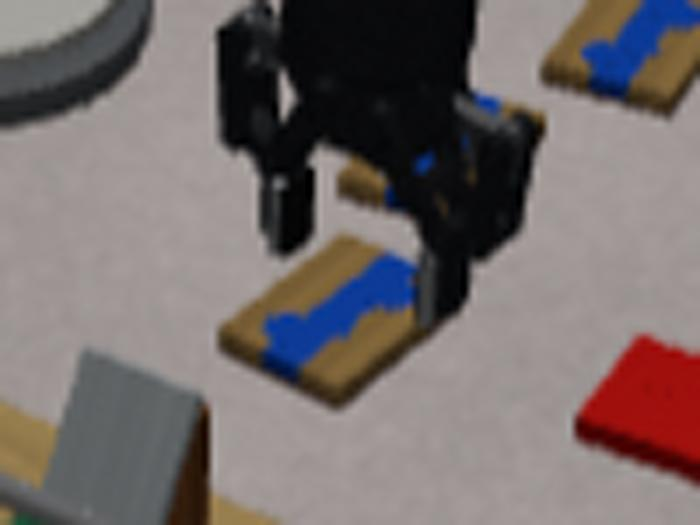

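View pics/v_scene.png

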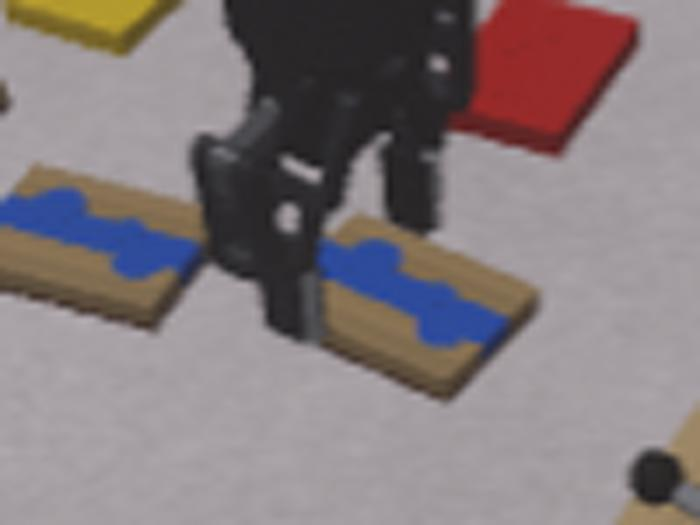

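View pics/w15.png

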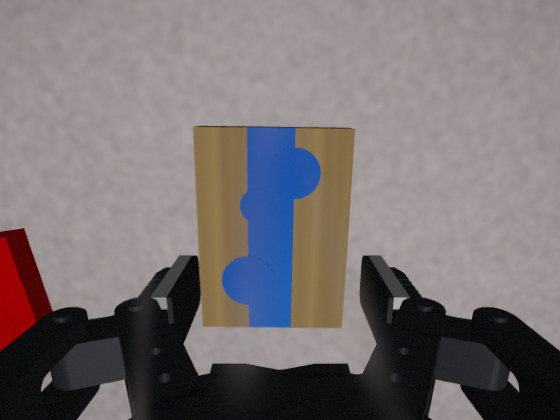

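```bash
python3 -m jog '0.004 0 0.004 0 0 0 0.066; 0.004 0 0.004 0 0 0 0.05; 0.004 0 0.004 0 0 0 0.05;0.004 0 0.004 0 0 0 0.05; 0.004 0 0.004 0 0 0 0.05' 40
python3 - <<'E'
from h import *
s=st();M=rot(s['tool_rot'])
cam('wrist','w16')
for n in ['side','scene']:
    c=cam(n)
    p=[proj(c,s['eef_pos']+M@np.array(d))[0] for d in [(0,0,-.03)]]
    x0,y0=int(p[0][0])-50,int(p[0][1])-40
    i=cv2.resize(c['image'][y0:y0+75,x0:x0+100,::-1],None,fx=7,fy=7,interpolation=cv2.INTER_CUBIC)
    cv2.imwrite('pics/v_%s.png'%n,i)
E
```

```text
t: 14.9
eef_pos: [0.4954, -0.1869, -0.0254]
tool_rot: [-0.0, 0.73, 0.684, 0.0]
contact_force: [-0.6, 2.4, 5.4]
gripper_width: 0.686
14.9 [ 0.4954 -0.1869 -0.0254] [-2.000e-04  7.299e-01  6.835e-01  3.000e-04] [-0.6  2.4  5.4] 0.6860879880214114
```

View pics/v_side.png

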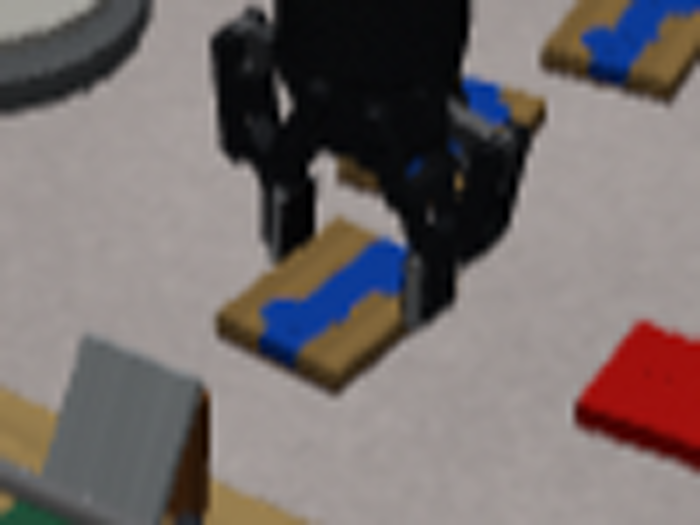

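View pics/w16.png

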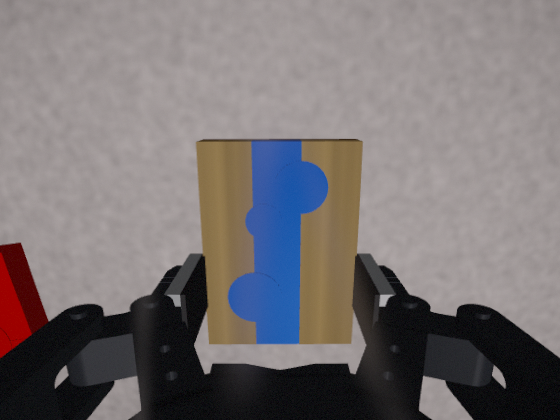

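```bash
python3 - <<'E'
from h import *
c=cam('wrist');s=st()
m,a=tile(c,[(198,141),(362,141),(352,344),(209,344)])
print(rot(s['tool_rot']).T@(np.r_[m,.006]-s['eef_pos']))
E
python3 -m jog '0 0 -0.02 0 0 0 0.05; 0 0 -0.05 0 0 0 0.05; 0 0 -0.09 0 0 0 0.05;0 0 -0.13 0 0 0 0.05; 0 0 -0.17 0 0 0 0.05' 50;python3 -m jog '0.05 0 -0.01 0 0 -1 0.05; 0.1 0 -0.01 0 0 -5 0.05; 0.15 0 -0.01 0 0 -5 0.05; 0.15 0 -0.01 0 0 -5 0.05'
python3 - <<'E'
from h import *
s=st();c=cam('wrist','w17')
E
```

```text
15.1 [ 0.4953 -0.1869 -0.0254] [-2.000e-04  7.300e-01  6.835e-01  2.000e-04] [-0.3  2.8  6.1] 0.6851330194328391
centre [ 0.4966 -0.1759] long axis 86.4 sides [0.059 0.084 0.06  0.084]
[ 0.01108543  0.00056483 -0.03143969]
t: 15.6
eef_pos: [0.4944, -0.188, 0.1455]
tool_rot: [-0.0, 0.73, 0.683, -0.0]
contact_force: [0.7, 0.2, -1.5]
gripper_width: 0.683
t: 16.0
eef_pos: [0.5054, -0.0303, 0.1544]
tool_rot: [-0.001, 0.696, 0.718, 0.001]
contact_force: [-0.8, -1.1, -0.9]
gripper_width: 0.684
16.0 [ 0.5054 -0.0303  0.1544] [-0.0009  0.696   0.7181  0.0013] [-0.8 -1.1 -0.9] 0.6840893911078084
```

View pics/w17.png

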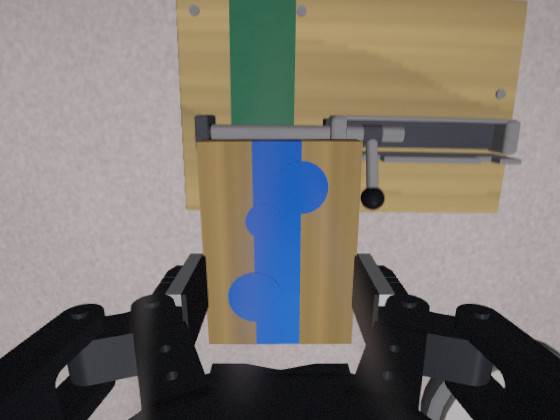

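```bash
cat >> h.py <<'E'
def box(xc,yc,zc,yawd=0):
    a=np.radians(yawd);r=np.array([[np.cos(a),-np.sin(a)],[np.sin(a),np.cos(a)]])
    P=[]
    for z in (-.006,.006):
        for x,y in((-.042,-.03),(.042,-.03),(.042,.03),(-.042,.03)):
            q=r@[x,y];P.append((xc+q[0],yc+q[1],zc+z))
    return np.array(P)
def overlay(n,fn,boxes,half=60,k=6,P0=None):
    c=cam(n);s=status.get_obs();M=rot(s['tool_rot'])
    B=[(proj(c,s['eef_pos']+b@M.T),col) for b,col in boxes]
    q=B[0][0].mean(0);x0,y0=max(0,int(q[0])-half),max(0,int(q[1])-int(half*.75))
    i=cv2.resize(c['image'][y0:y0+int(1.5*half),x0:x0+2*half,::-1],None,fx=k,fy=k,interpolation=cv2.INTER_CUBIC)
    for p,col in B:
        for a,b in [(0,1),(1,2),(2,3),(3,0),(4,5),(5,6),(6,7),(7,4),(0,4),(1,5),(2,6),(3,7)]:
            f=lambda v:(int((v[0]-x0+.5)*k),int((v[1]-y0+.5)*k))
            cv2.line(i,f(p[a]),f(p[b]),col,1)
    cv2.imwrite('pics/'+fn+'.png',i);print(fn,x0,y0)
E
python3 - <<'E'
from h import *
for n in('side','scene'): overlay(n,'o1_'+n,[(box(.017,.0006,-.0314),(0,0,255)),(box(.011,.0006,-.0314),(0,255,0))],half=45,k=8)
E
```

```text
o1_side 246 152
o1_scene 248 132
```

View pics/o1_side.png

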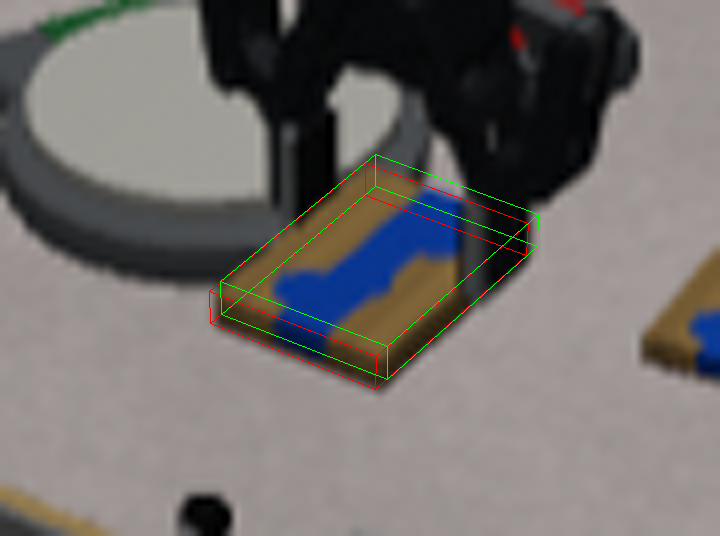

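View pics/o1_scene.png

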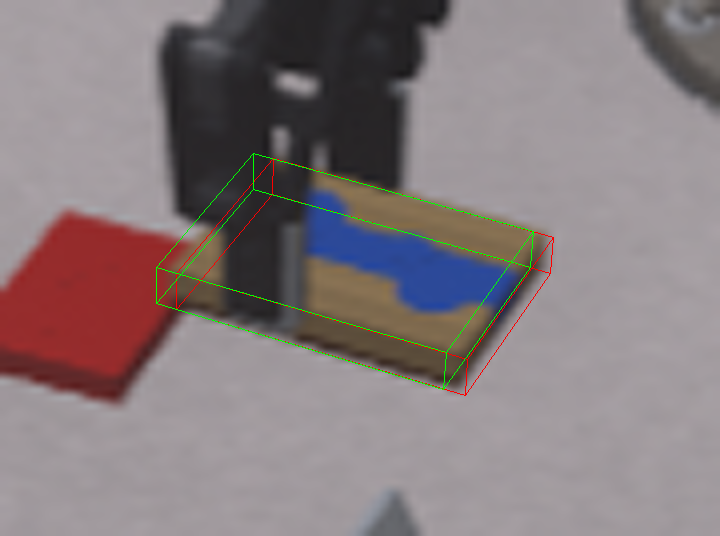

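```bash
python3 -m jog '0.025 -0.007 -0.006 0 -4 0.6 0.05; 0.05 -0.015 -0.006 0 -12 0.6 0.05; 0.05 -0.015 -0.006 0 -20 0.6 0.05; 0.05 -0.015 -0.006 0 -28 0.6 0.05; 0.05 -0.015 -0.006 0 -36 0.6 0.05' ;python3 -m jog '0 0 0 0 -8 0 0.05; 0 0 0 0 -16 0 0.05; 0 0 0 0 -24 0 0.05; 0 0 0 0 -24 0 0.05; 0 0 0 0 -24 0 0.05';  python3 - <<'E'
from h import *
s=st();M=rot(s['tool_rot']);print(M.round(3).tolist());print(M.T@(np.array([.4905,-.0176,.0932])-s['eef_pos']))
c=cam('wrist','w18')
for n in('side','scene'): overlay(n,'o2_'+n,[(box(.014,.0006,-.0314),(0,0,255))],half=55,k=7)
E
```

```text
t: 16.65
eef_pos: [0.4901, 0.0107, 0.1614]
tool_rot: [0.224, 0.669, 0.674, -0.217]
contact_force: [-0.9, -0.3, -1.3]
gripper_width: 0.68
t: 17.15
eef_pos: [0.4891, 0.0104, 0.1599]
tool_rot: [0.355, 0.61, 0.615, -0.351]
contact_force: [0.3, -0.6, -0.9]
gripper_width: 0.683
17.15 [0.4891 0.0104 0.1599] [ 0.3555  0.61    0.6151 -0.351 ] [ 0.3 -0.6 -0.9] 0.6827547515527559
[[-0.003, 1.0, 0.009], [0.501, 0.009, -0.865], [-0.866, 0.002, -0.501]]
[0.0437014  0.00098726 0.0576896 ]
o2_side 226 166
o2_scene 268 136
```

View pics/o2_side.png

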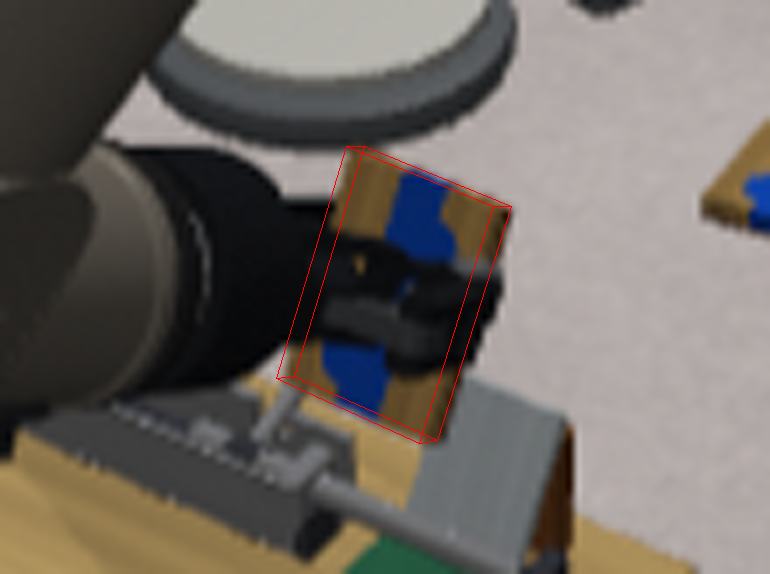

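View pics/o2_scene.png

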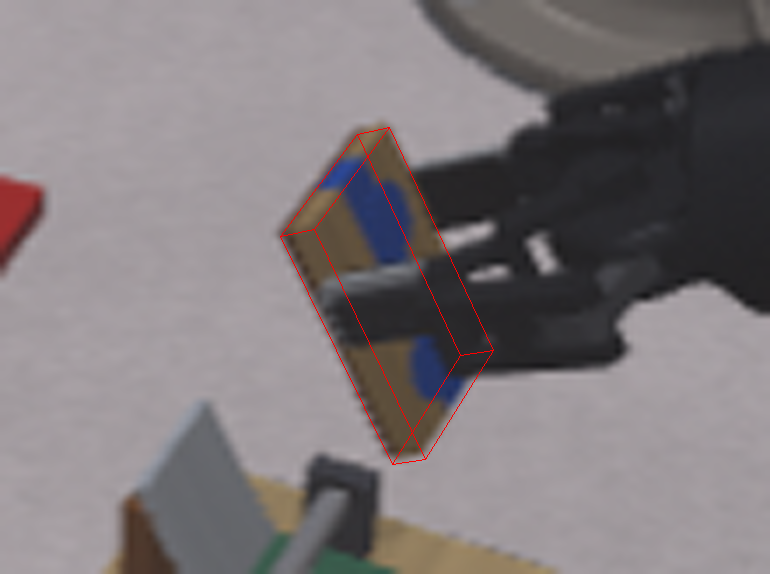

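```bash
python3 -m jog '0.02 0.0005 0.02 -0.6 0 -0.4 0.05; 0.035 0.001 0.04 -0.6 0 -0.4 0.05; 0.0437 0.001 0.0577 -0.6 0 -0.4 0.05; 0.0437 0.001 0.075 -0.6 0 -0.4 0.05; 0.0437 0.001 0.08 -0.6 0 -0.4 0.05' ;python3 -m jog '0 0 0 0 0 0 0.05; 0 0 0 0 0 0 0.05';  python3 - <<'E'
from h import *
s=st();M=rot(s['tool_rot']);print(M.round(3).tolist());print(M.T@(np.array([.4905,-.0522,.0732])-s['eef_pos']))
for n in('side','scene'): overlay(n,'o3_'+n,[(box(.0125,.0006,-.0314),(0,0,255))],half=55,k=7)
E
```

```text
t: 17.8
eef_pos: [0.4905, -0.0387, 0.0835]
tool_rot: [0.358, 0.607, 0.618, -0.349]
contact_force: [1.0, 0.5, -0.5]
gripper_width: 0.682
t: 18.0
eef_pos: [0.4914, -0.0353, 0.0833]
tool_rot: [0.358, 0.606, 0.619, -0.348]
contact_force: [0.1, -0.5, -0.6]
gripper_width: 0.682
18.0 [ 0.4914 -0.0353  0.0833] [ 0.3584  0.6061  0.6191 -0.3477] [ 0.1 -0.5 -0.6] 0.6815136488353684
[[-0.008, 1.0, 0.022], [0.501, 0.023, -0.865], [-0.865, 0.004, -0.501]]
[ 0.00029794 -0.0013379   0.01966988]
o3_side 237 181
o3_scene 246 157
```

View pics/o3_side.png

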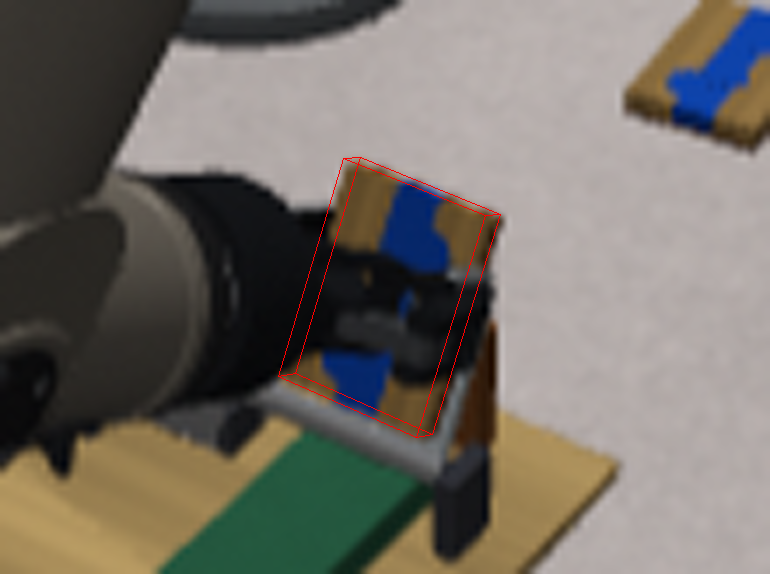

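View pics/o3_scene.png

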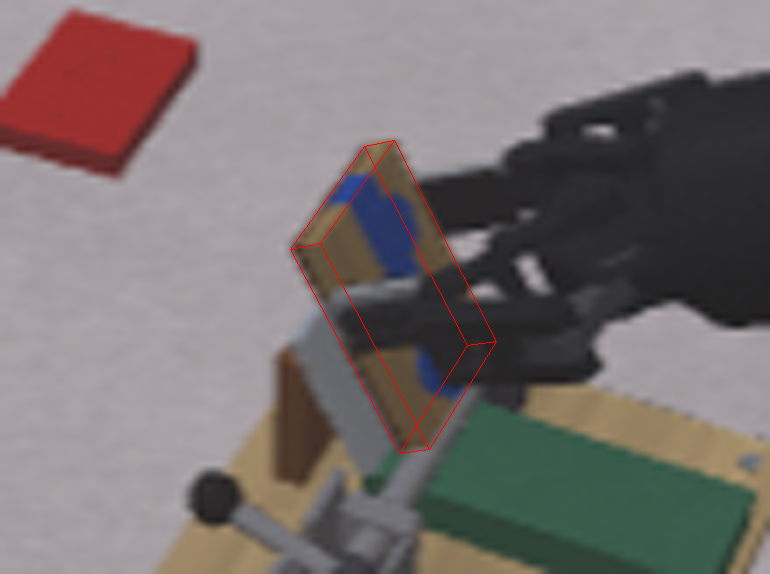

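```bash
python3 -m jog '0 -0.001 0.005 0 0 0 0.05; 0 -0.001 0.01 0 0 0 0.05; 0 -0.001 0.014 0 0 0 0.05; 0 -0.001 0.018 0 0 0 0.05; 0 -0.001 0.018 0 0 0 0.05' ;python3 -m jog '0 0 0.0 0 0 0 0.05; 0 0 0.0015 0 0 0 0.05; 0 0 0.0015 0 0 0 0.05;0 0 0.0015 0 0 0 0.05';  python3 - <<'E'
from h import *
s=st();M=rot(s['tool_rot']);print('tool force',M.T@s['contact_force'],M.T@(np.array([.4905,-.0522,.0732])-s['eef_pos']))
for n in('side','scene'): overlay(n,'o4_'+n,[(box(.0125,.0006,-.0314),(0,0,255))],half=55,k=7)
E
```

```text
t: 18.6
eef_pos: [0.4902, -0.0514, 0.0735]
tool_rot: [0.358, 0.605, 0.619, -0.349]
contact_force: [0.9, -0.5, 0.1]
gripper_width: 0.678
t: 19.0
eef_pos: [0.4903, -0.0516, 0.0734]
tool_rot: [0.359, 0.605, 0.619, -0.348]
contact_force: [-2.6, 7.4, 5.8]
gripper_width: 0.68
19.0 [ 0.4903 -0.0516  0.0734] [ 0.3586  0.6054  0.6193 -0.3484] [-2.6  7.4  5.8] 0.6797671282769544
tool force [-1.31934193 -2.39584222 -9.37858041] [-0.00015862  0.00019228  0.00061645]
o4_side 241 181
o4_scene 240 158
```

View pics/o4_scene.png

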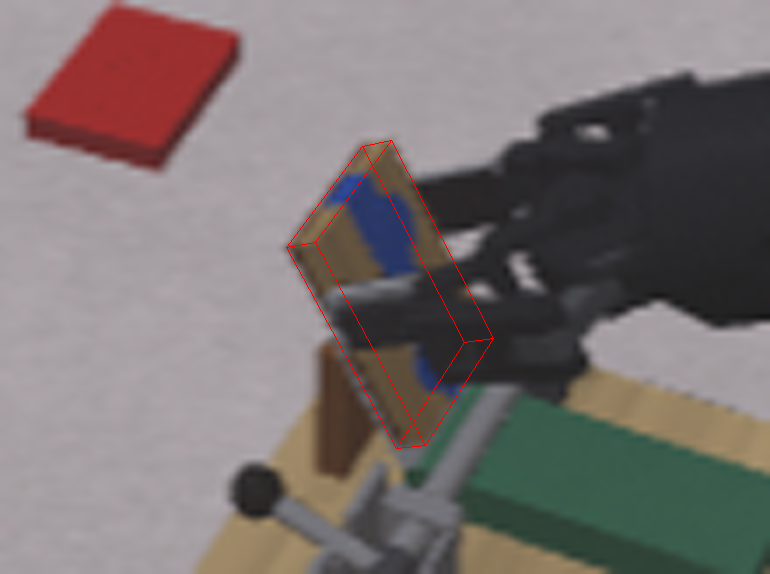

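View pics/o4_side.png

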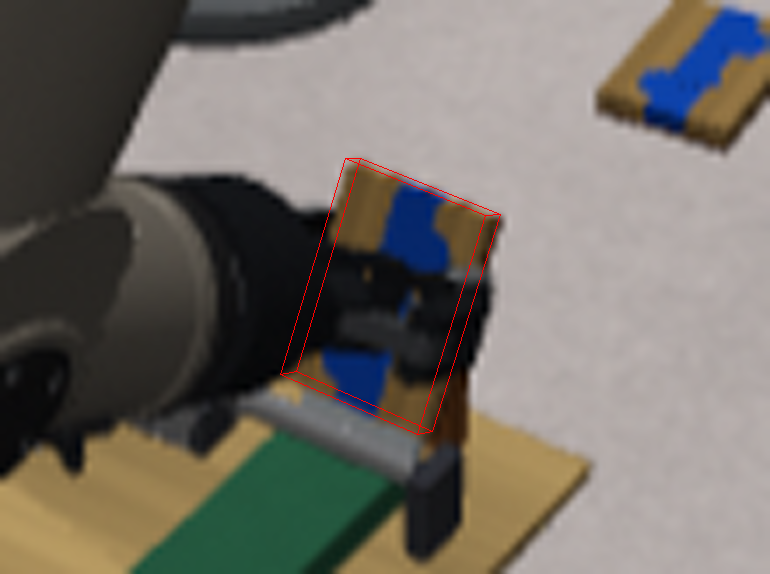

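```bash
python3 -m jog '0.002 0 -0.0015 0 0 0 0.05; 0.004 0 -0.0015 0 0 0 0.05; 0.006 0 -0.0015 0 0 0 0.05;0.0075 0 -0.0015 0 0 0 0.05;0.0075 0 -0.0015 0 0 0 0.05'
python3 - <<'E'
from h import *
s=st();M=rot(s['tool_rot']);print('tool force',M.T@s['contact_force'])
E
```

```text
t: 19.6
eef_pos: [0.4902, -0.0475, 0.0667]
tool_rot: [0.358, 0.605, 0.619, -0.349]
contact_force: [-0.3, 0.3, -0.6]
gripper_width: 0.684
19.6 [ 0.4902 -0.0475  0.0667] [ 0.3583  0.6054  0.6193 -0.3486] [-0.3  0.3 -0.6] 0.6843390134674887
tool force [ 0.64477628 -0.29497184  0.00585916]
```

```bash
python3 -m jog '0 0 0 0 0 0 0.065; 0 0 0 0 0 0 0.075; 0 0 0 0 0 0 0.08; 0 0 0 0 0 0 0.08'
python3 - <<'E'
from h import *
s=st()
for n in('side','scene'): overlay(n,'o5_'+n,[(box(.0125,.0006,-.0314),(0,0,255))],half=55,k=7)
E
```

```text
t: 20.0
eef_pos: [0.4902, -0.0477, 0.0672]
tool_rot: [0.358, 0.606, 0.619, -0.349]
contact_force: [-0.4, 0.6, 0.6]
gripper_width: 0.933
20.0 [ 0.4902 -0.0477  0.0672] [ 0.3585  0.6056  0.6191 -0.3487] [-0.4  0.6  0.6] 0.932652122568212
o5_side 240 184
o5_scene 241 160
```

View pics/o5_scene.png

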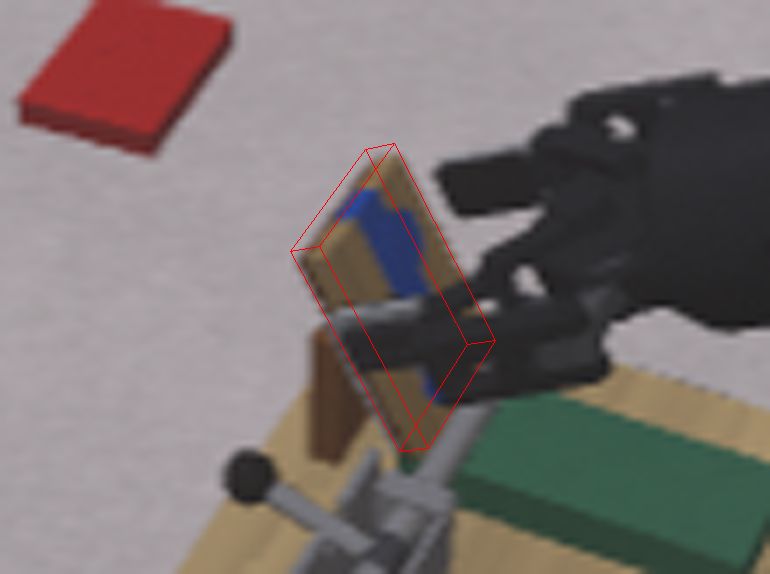

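View pics/o5_side.png

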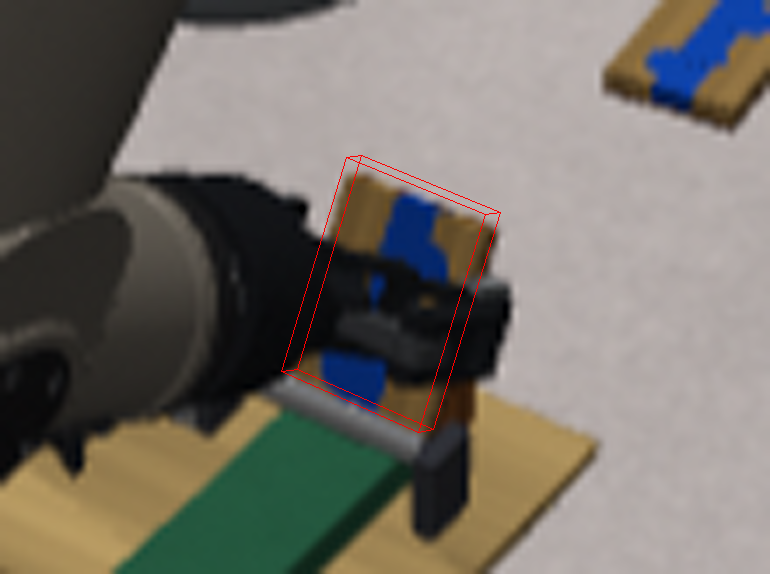

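```bash
python3 -m jog '0 0 -0.02 0 0 0 0.08; 0 0 -0.05 0 0 0 0.08; 0 0 -0.09 0 0 0 0.08; -0.03 0 -0.10 0 8 0 0.08; -0.06 0 -0.11 0 16 0 0.08' ; python3 -m jog '-0.01 0 0 0 8 0 0.08; -0.01 0 0 0 16 0 0.08; -0.01 0 0 0 24 0 0.04; -0.01 0 0 0 32 0 0; -0.01 0 0 0 40 0 0';python3 -m jog '0 0 0 0 4 0 0;0 0 0 0 4 0 0';python3 - <<'E'
from h import *
s=st();print(rot(s['tool_rot']).round(3).tolist());cam('scene','c20');cam('wrist','w20');cam('side','s20')
E
```

```text
t: 20.6
eef_pos: [0.4886, 0.0206, 0.1727]
tool_rot: [0.267, 0.646, 0.666, -0.26]
contact_force: [1.1, -1.5, 0.7]
gripper_width: 0.942
t: 21.1
eef_pos: [0.4891, 0.0106, 0.1824]
tool_rot: [0.025, 0.698, 0.715, -0.02]
contact_force: [-0.2, 0.5, -0.7]
gripper_width: 0.44
t: 21.3
eef_pos: [0.4882, 0.0069, 0.1813]
tool_rot: [0.001, 0.701, 0.713, 0.001]
contact_force: [-0.3, -0.6, 0.0]
gripper_width: 0.076
21.3 [0.4882 0.0069 0.1813] [0.001  0.7011 0.713  0.0009] [-0.3 -0.6  0. ] 0.07589045992603997
[[-0.017, 1.0, 0.003], [1.0, 0.017, -0.0], [-0.0, 0.003, -1.0]]
```

View pics/c20.png

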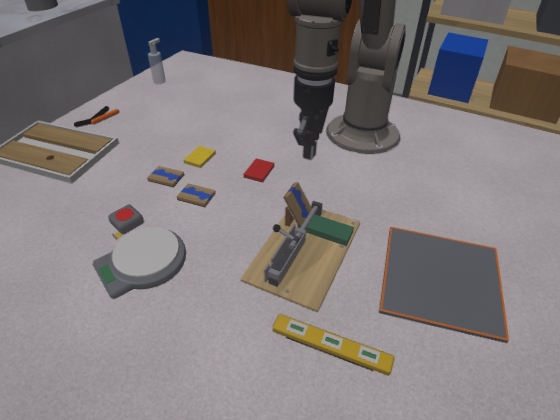

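View pics/w20.png

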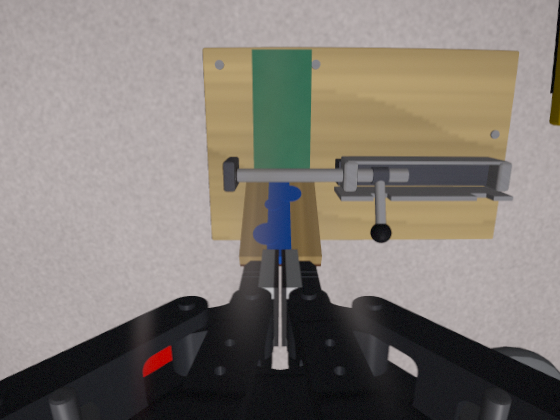

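View pics/s20.png

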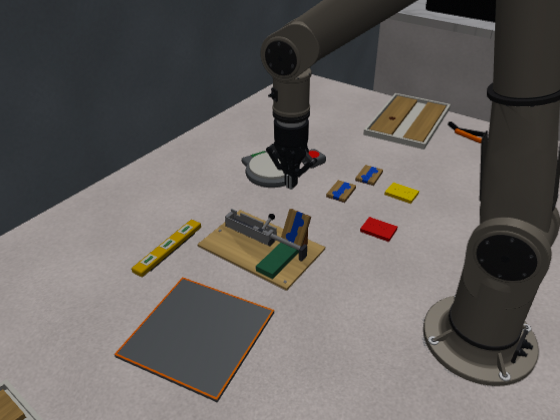

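The tile is leaning on the ramp, visible in the scene view at (298,203) with its foot behind the rod. I'll go behind it and push.

```bash
python3 -m jog '-0.05 0.003 0 0 0 0 0; -0.1 0.003 0 0 0 0 0; -0.107 0.003 0.04 0 0 0 0; -0.107 0.003 0.085 0 0 0 0; -0.107 0.003 0.115 0 0 0 0'; python3 -m jog '0 0 0 0 0 0 0; 0 0 0 0 0 0 0';python3 - <<'E'
from h import *
s=st()
for n in('side','scene'):
    c=cam(n);p=proj(c,s['eef_pos']+[0,0,.022])[0];x0,y0=int(p[0])-50,int(p[1])-40
    cv2.imwrite('pics/p_%s.png'%n,cv2.resize(c['image'][y0:y0+75,x0:x0+100,::-1],None,fx=7,fy=7,interpolation=cv2.INTER_CUBIC))
E
```

```text
t: 21.95
eef_pos: [0.4933, -0.0947, 0.0634]
tool_rot: [-0.0, 0.698, 0.716, -0.0]
contact_force: [1.0, -0.7, 1.2]
gripper_width: -0.003
t: 22.15
eef_pos: [0.4946, -0.0948, 0.0661]
tool_rot: [0.0, 0.698, 0.716, 0.0]
contact_force: [0.6, 0.4, 0.9]
gripper_width: -0.0
22.15 [ 0.4946 -0.0948  0.0661] [4.000e-04 6.976e-01 7.165e-01 4.000e-04] [0.6 0.4 0.9] -0.00021486690743912398
```

View pics/p_side.png

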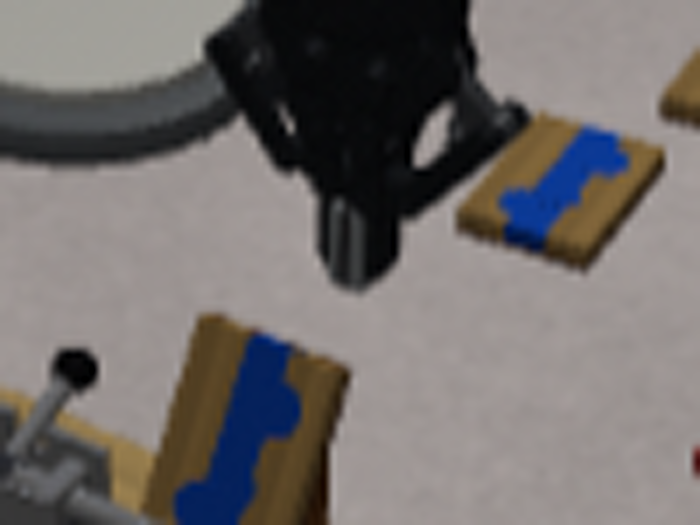

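View pics/p_scene.png

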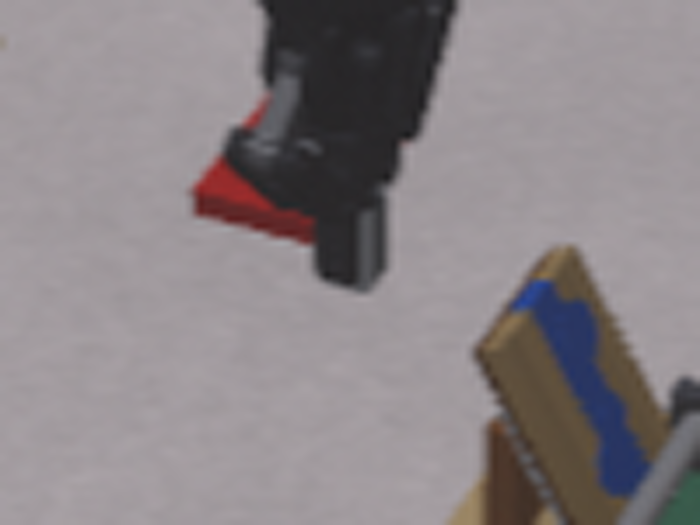

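```bash
python3 -m jog '0.02 -0.003 0 0 0 0 0; 0.04 -0.003 0 0 0 0 0; 0.055 -0.003 0 0 0 0 0; 0.07 -0.003 0 0 0 0 0; 0.08 -0.003 0 0 0 0 0'; python3 -m jog '0.008 0 0 0 0 0 0; 0.016 0 0 0 0 0 0; 0.024 0 0 0 0 0 0'
python3 - <<'E'
from h import *
s=st();cam('scene','c21');cam('side','s21')
E
```

```text
t: 22.75
eef_pos: [0.491, -0.0153, 0.0679]
tool_rot: [0.002, 0.698, 0.716, 0.002]
contact_force: [-0.2, -2.1, 1.6]
gripper_width: -0.003
t: 23.05
eef_pos: [0.4897, 0.0072, 0.0667]
tool_rot: [0.002, 0.699, 0.715, 0.001]
contact_force: [1.1, -1.7, 2.7]
gripper_width: -0.004
23.05 [0.4897 0.0072 0.0667] [0.0016 0.6991 0.715  0.0013] [ 1.1 -1.7  2.7] -0.004231136730030396
```

View pics/c21.png

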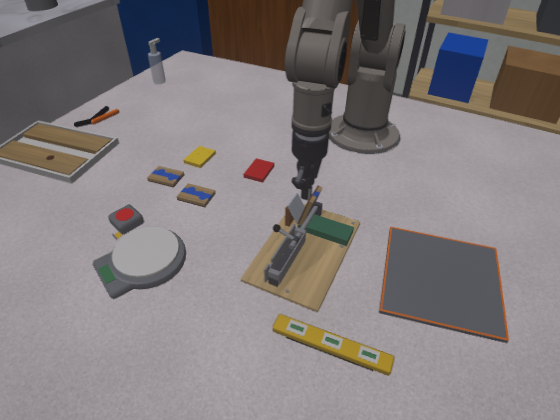

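View pics/s21.png

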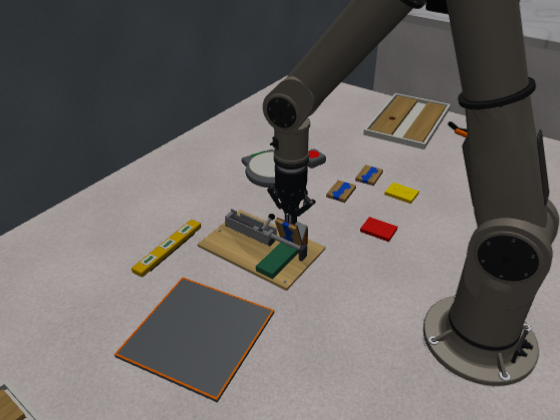

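The tile is now past upright. I'll keep pushing until it falls over.

```bash
python3 -m jog '0.008 0 0 0 0 0 0; 0.016 0 0 0 0 0 0; 0.024 0 0 0 0 0 0; 0.024 0 0 0 0 0 0;0.024 0 0 0 0 0 0'
python3 - <<'E'
from h import *
s=st();cam('scene','c22');
c=cam('side','s22');cv2.imwrite('pics/s22.png',cv2.resize(c['image'][170:290,210:350,::-1],None,fx=5,fy=5,interpolation=cv2.INTER_CUBIC))
E
```

```text
t: 23.65
eef_pos: [0.4882, 0.0318, 0.0659]
tool_rot: [0.001, 0.698, 0.716, 0.001]
contact_force: [0.0, 0.4, -0.3]
gripper_width: 0.003
23.65 [0.4882 0.0318 0.0659] [7.000e-04 6.984e-01 7.157e-01 7.000e-04] [ 0.   0.4 -0.3] 0.003099576328432805
```

View pics/s22.png

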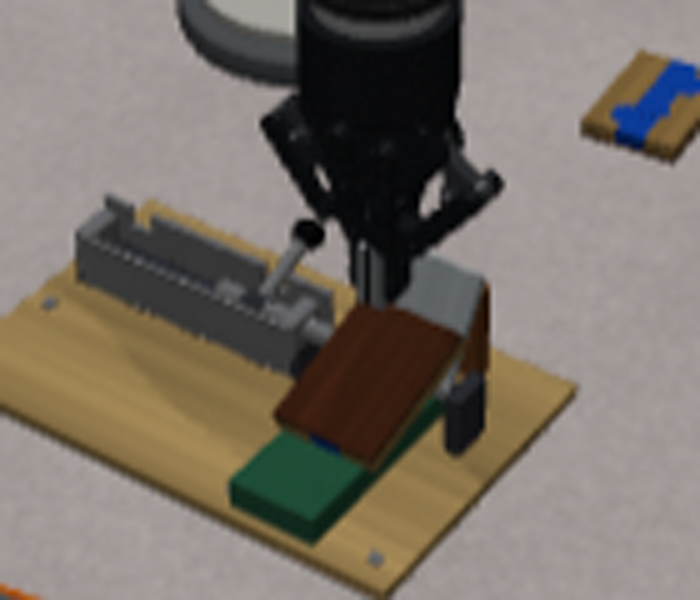

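```bash
python3 -m jog '-0.01 0 -0.04 0 0 0 0.03; -0.01 0 -0.075 0 0 0 0.06; -0.01 0 -0.075 0 0 0 0.08;-0.01 0 -0.075 0 0 0 0.08; -0.01 0 -0.075 0 0 0 0.08'
python3 - <<'E'
from h import *
s=st();c=cam('wrist','w23')
c=cam('side','s23');cv2.imwrite('pics/s23.png',cv2.resize(c['image'][210:270,250:330,::-1],None,fx=9,fy=9,interpolation=cv2.INTER_CUBIC))
E
```

```text
t: 24.25
eef_pos: [0.4875, 0.0212, 0.1401]
tool_rot: [0.0, 0.699, 0.715, 0.0]
contact_force: [0.1, 1.0, -0.0]
gripper_width: 0.848
24.25 [0.4875 0.0212 0.1401] [3.000e-04 6.987e-01 7.154e-01 2.000e-04] [ 0.1  1.  -0. ] 0.8476612787152312
```

View pics/w23.png

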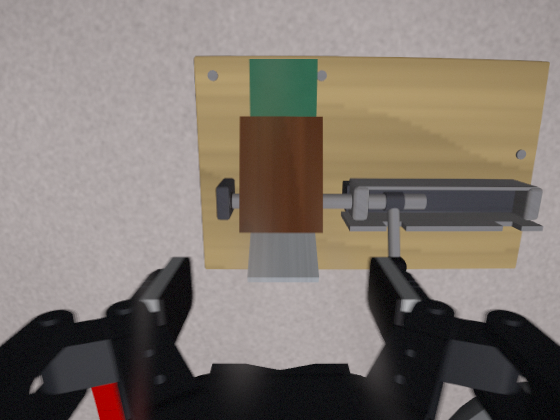

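View pics/s23.png

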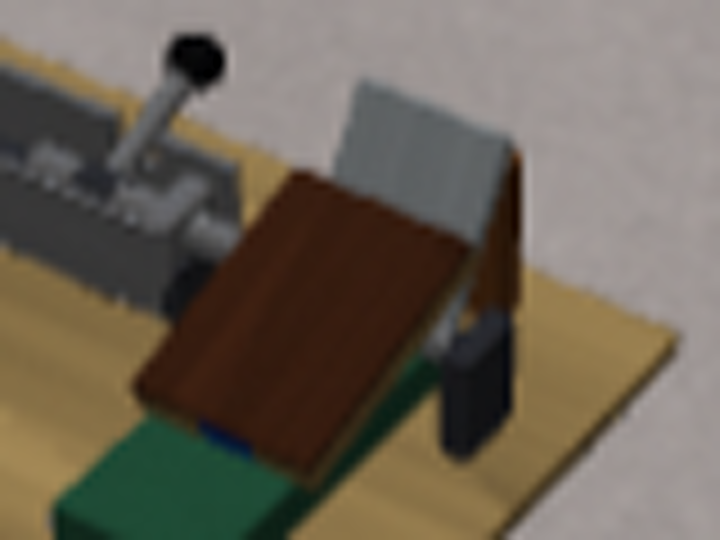

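```bash
cat > land.py <<'E'
from h import *
from scipy.optimize import least_squares
def landfit(obs):
    """obs: list of (cam,[ (sx,sy,u,v),...]) corners of upper face; sx,sy=+-1 ; fit centre of top face, yaw, slope(up toward -y)"""
    def pts(p,l):
        Rm=R.from_euler('z',p[3]).as_matrix()@R.from_euler('x',-p[4]).as_matrix()
        return np.array([(a*.03,b*.042,0) for a,b,_,_ in l])@Rm.T+p[:3]
    def res(p): return np.concatenate([(proj(c,pts(p,l))-np.array([q[2:] for q in l])).ravel() for c,l in obs])
    r=least_squares(res,[.49,.045,.05,.02,.1],loss='soft_l1')
    p=r.x;n=R.from_euler('z',p[3]).as_matrix()@R.from_euler('x',-p[4]).as_matrix()
    print('top centre',p[:3].round(4),'yaw',np.degrees(p[3]).round(1),'slope',np.degrees(p[4]).round(1),'res',np.abs(res(p)).max().round(2))
    return p[:3]-n[:,2]*.006,p,n
E
python3 - <<'E'
from land import *
W=cam('wrist');S=cam('side');s=st()
sd=[(1,-1,300,172),(-1,-1,470,248),(-1,1,313,486),(1,1,135,385)]
ws=[(-1,1,239,117),(1,1,322,117),(1,-1,322,232),(-1,-1,240,233)]
so=[(a,b,250+(u-4)/9,210+(v-4)/9) for a,b,u,v in sd]
for obs in ([(W,ws),(S,so)],[(W,ws)],[(S,so)]):
    c,p,n=landfit(obs);print(c.round(4))
E
```

```text
24.45 [0.4876 0.0214 0.14  ] [2.000e-04 6.986e-01 7.155e-01 0.000e+00] [ 1.2 -0.8  0.1] 0.9379859896043258
top centre [0.488  0.0398 0.047 ] yaw 1.6 slope 14.3 res 2.1
[0.488  0.0383 0.0412]
top centre [0.488  0.0397 0.0481] yaw 1.6 slope 12.5 res 0.35
[0.4881 0.0384 0.0423]
top centre [0.4944 0.0313 0.0353] yaw 0.2 slope 19.4 res 0.99
[0.4944 0.0293 0.0297]
```

```bash
python3 -m jog '0.02 0 0 0 -7 0 0.083; 0.0345 0 0.03 0 -14 0 0.083; 0.0345 0 0.06 0 -14 0 0.083;0.0345 0 0.082 0 -14 0 0.083; 0.0345 0 0.082 0 -14 0 0.083'
python3 - <<'E'
from h import *
s=st();c=cam('wrist','w24');M=rot(s['tool_rot']);print(M[:,2],M.T@(np.array([.488,.0438,.0094])-s['eef_pos']))
E
```

```text
t: 24.95
eef_pos: [0.4851, 0.0558, 0.0561]
tool_rot: [0.087, 0.693, 0.711, -0.087]
contact_force: [-0.0, 0.3, -0.7]
gripper_width: 0.974
24.95 [0.4851 0.0558 0.0561] [ 0.0868  0.6926  0.7107 -0.0873] [-0.   0.3 -0.7] 0.9736681896597627
[ 0.00240506 -0.24424378 -0.96971088] [-0.00025675  0.00275018  0.04820111]
```

View pics/w24.png

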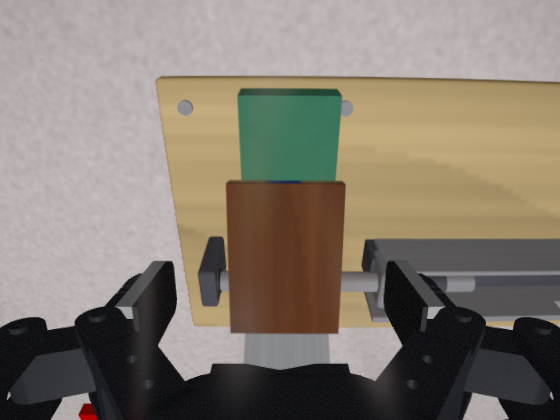

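Run:
```python
from h import *
c=cam('wrist');i=c['image'][200:330,130:300,::-1];cv2.imwrite('pics/k3.png',cv2.resize(i,None,fx=4.5,fy=4.5,interpolation=cv2.INTER_CUBIC))
S=cam('side');i=S['image'][210:290,270:340,::-1];cv2.imwrite('pics/k4.png',cv2.resize(i,None,fx=8,fy=7,interpolation=cv2.INTER_CUBIC))
```

```text
(no output)
```

View pics/k3.png

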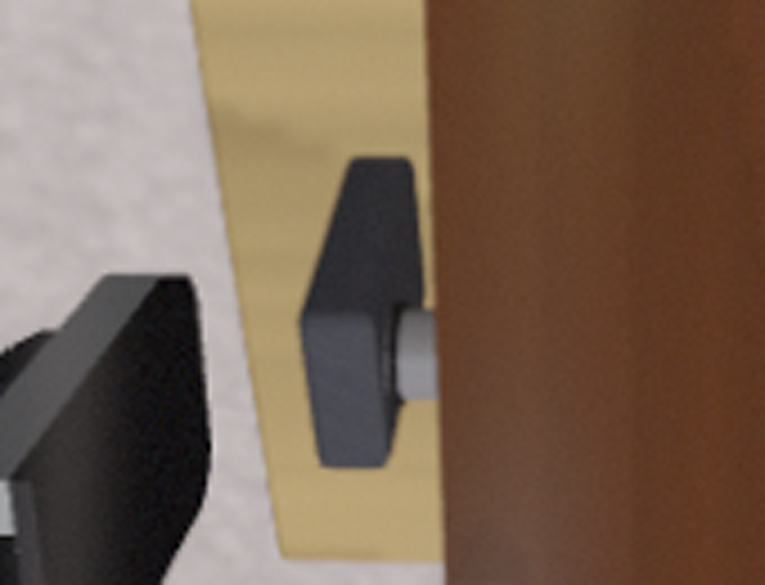

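View pics/k4.png

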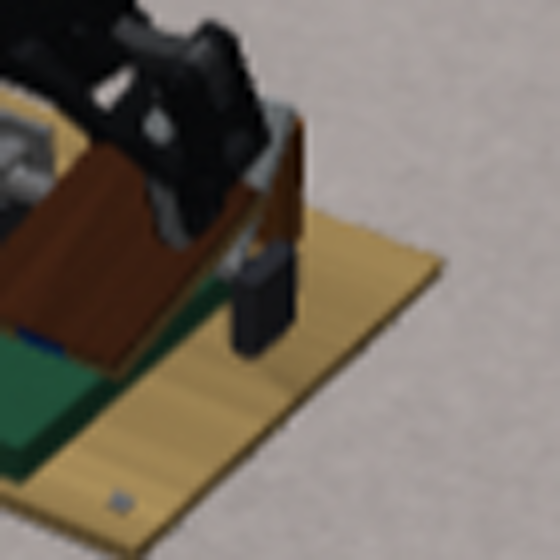

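Run:
```python
from h import *
c=cam('wrist');s=st()
for z in(.048,.058): print(z,[atz(c,u,v,z).round(4).tolist() for u,v in[(197,269.6),(215.5,269.6),(215.5,303.6)]])
# predicted tip corners after moving .048 along tool z: pads at x +-.011 tool, h .0255..0.037
M=rot(s['tool_rot'])
for x in(-.011,.011):
  for h in(.037,.027): print(x,h,(s['eef_pos']+M@[x,-.042,-h+.048]).round(4))
```

```text
25.15 [0.4886 0.0557 0.06  ] [ 0.0884  0.694   0.7096 -0.0836] [0.1 0.1 0.3] 0.9692234641004662
0.048 [[0.4428, 0.0291, 0.048], [0.4532, 0.0294, 0.048], [0.4515, 0.0037, 0.048]]
0.058 [[0.4455, 0.0372, 0.058], [0.4552, 0.0375, 0.058], [0.4536, 0.0134, 0.058]]
-0.011 0.037 [0.4469 0.0415 0.0518]
-0.011 0.027 [0.447  0.039  0.0421]
0.011 0.037 [0.4465 0.0628 0.0465]
0.011 0.027 [0.4466 0.0604 0.0368]
```

```bash
python3 -m jog '0 0 0.02 0 0 0 0.083; 0 0 0.035 0 0 0 0.083; 0 0 0.046 0 0 0 0.083; 0 0 0.050 0 0 0 0.083; 0 0 0.050 0 0 0 0.083'
python3 - <<'E'
from h import *
s=st();c=cam('wrist','w25');M=rot(s['tool_rot']);print(M[:,2],M.T@(np.array([.488,.0438,.0094])-s['eef_pos']))
S=cam('side');i=S['image'][200:280,250:340,::-1];cv2.imwrite('pics/k5.png',cv2.resize(i,None,fx=8,fy=7,interpolation=cv2.INTER_CUBIC))
E
```

```text
t: 25.65
eef_pos: [0.4883, 0.0436, 0.0107]
tool_rot: [0.088, 0.694, 0.71, -0.084]
contact_force: [0.3, -0.2, 0.4]
gripper_width: 0.973
25.65 [0.4883 0.0436 0.0107] [ 0.0881  0.6938  0.7098 -0.0843] [ 0.3 -0.2  0.4] 0.9726618935501512
[ 0.00806356 -0.24184679 -0.97028094] [ 0.00046755 -0.00030875  0.00120158]
```

View pics/w25.png

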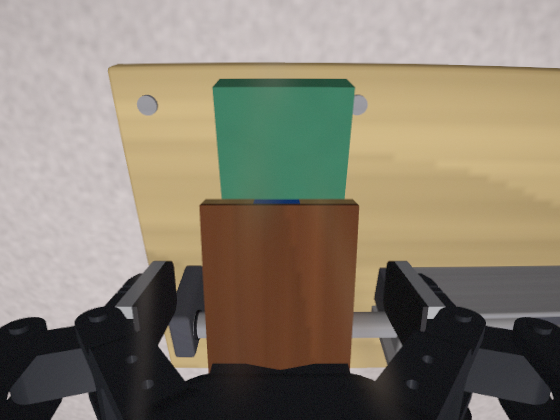

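View pics/k5.png

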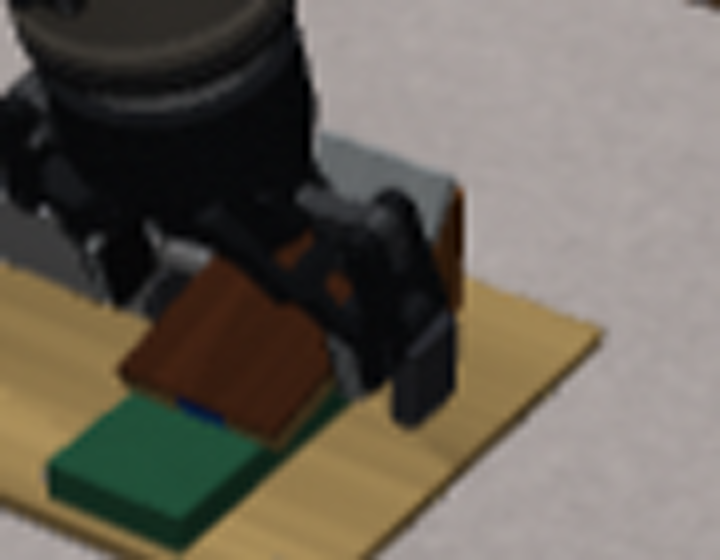

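```bash
python3 -m jog '0.002 0 0.001 0 0 0 0.07; 0.002 0 0.001 0 0 0 0.05; 0.002 0 0.001 0 0 0 0.05; 0.002 0 0.001 0 0 0 0.05; 0.002 0 0.001 0 0 0 0.05' 50
python3 - <<'E'
from h import *
s=st();c=cam('wrist','w26')
S=cam('side');i=S['image'][200:280,250:340,::-1];cv2.imwrite('pics/k6.png',cv2.resize(i,None,fx=8,fy=7,interpolation=cv2.INTER_CUBIC))
E
```

```text
t: 26.25
eef_pos: [0.4885, 0.0463, 0.0097]
tool_rot: [0.088, 0.693, 0.71, -0.084]
contact_force: [-2.2, 0.0, 6.0]
gripper_width: 0.683
26.25 [0.4885 0.0463 0.0097] [ 0.0882  0.6934  0.7102 -0.0837] [-2.2  0.   6. ] 0.6833058879393056
```

View pics/k6.png

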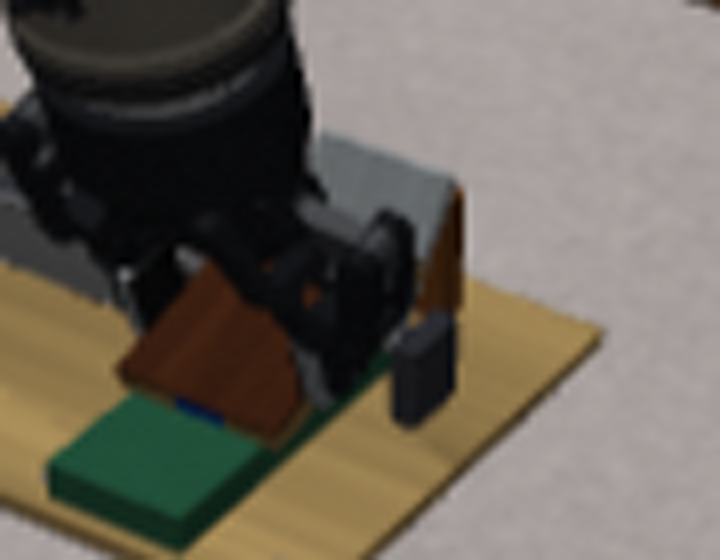

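View pics/w26.png

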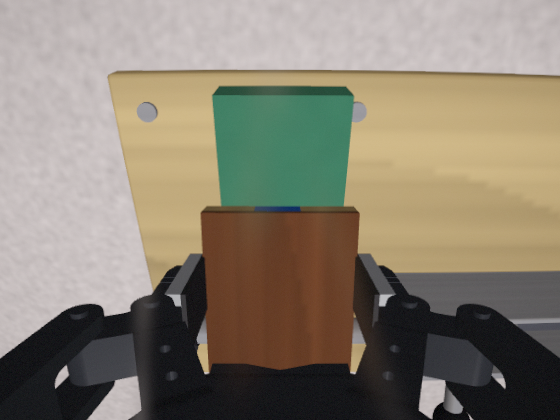

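```bash
python3 -m jog '-0.004 0 -0.016 0 0 0 0.05; -0.010 0 -0.039 0 0 0 0.05; -0.019 0 -0.078 0 0 0 0.05; -0.029 0 -0.116 0 0 0 0.05; -0.029 0 -0.116 0 7 0 0.05'; python3 -m jog '0 0 0 0 7 0 0.05; 0 0 0 0 7 0 0.05'
python3 - <<'E'
from h import *
s=st();M=rot(s['tool_rot']);print(M.round(3).tolist());c=cam('wrist','w27')
print(M.T@(np.array([.578,.370,.10])-s['eef_pos']))
E
```

```text
t: 26.85
eef_pos: [0.491, 0.0516, 0.1329]
tool_rot: [0.046, 0.694, 0.717, -0.037]
contact_force: [0.1, 1.5, -0.7]
gripper_width: 0.684
t: 27.05
eef_pos: [0.4881, 0.0405, 0.1295]
tool_rot: [0.001, 0.702, 0.712, 0.002]
contact_force: [0.1, -0.6, -1.6]
gripper_width: 0.682
27.05 [0.4881 0.0405 0.1295] [0.001  0.7017 0.7124 0.0018] [ 0.1 -0.6 -1.6] 0.68243794133256
[[-0.015, 1.0, 0.004], [1.0, 0.015, 0.001], [0.001, 0.004, -1.0]]
[0.32802835 0.09471078 0.03016949]
```

View pics/w27.png

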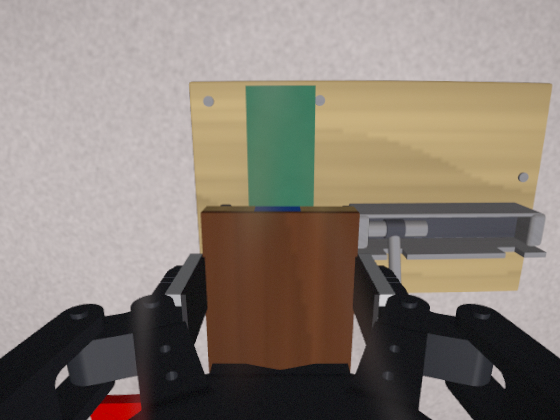

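```bash
python3 -m jog '0.045 0.013 0 0 0 -2 0.05; 0.09 0.026 0 0 0 -5 0.05; 0.135 0.039 0 0 0 -8 0.05; 0.18 0.052 0 0 0 -8 0.05; 0.225 0.065 0 0 0 -8 0.05'; python3 -m jog '0.053 0.006 0 0 0 0 0.05; 0.106 0.013 0.02 0 0 0 0.05; 0.106 0.013 0.03 0 0 0 0.05; 0.106 0.013 0.03 0 0 0 0.05'
python3 - <<'E'
from h import *
s=st();M=rot(s['tool_rot']);print(M.round(3).tolist());c=cam('wrist','w28')
print(M.T@(np.array([.578,.370,.10])-s['eef_pos']))
cam('side','s28')
E
```

```text
t: 27.6
eef_pos: [0.5467, 0.2752, 0.1283]
tool_rot: [0.001, 0.646, 0.763, 0.0]
contact_force: [1.1, -0.4, -1.4]
gripper_width: 0.686
t: 28.0
eef_pos: [0.5391, 0.382, 0.0957]
tool_rot: [0.0, 0.645, 0.765, -0.002]
contact_force: [-0.1, -0.1, -1.4]
gripper_width: 0.683
28.0 [0.5391 0.382  0.0957] [ 1.000e-04  6.445e-01  7.646e-01 -1.600e-03] [-0.1 -0.1 -1.4] 0.6829857827507426
[[-0.169, 0.986, -0.002], [0.986, 0.169, -0.003], [-0.002, -0.002, -1.0]]
[-0.01838084  0.03627251 -0.00437532]
```

View pics/w28.png

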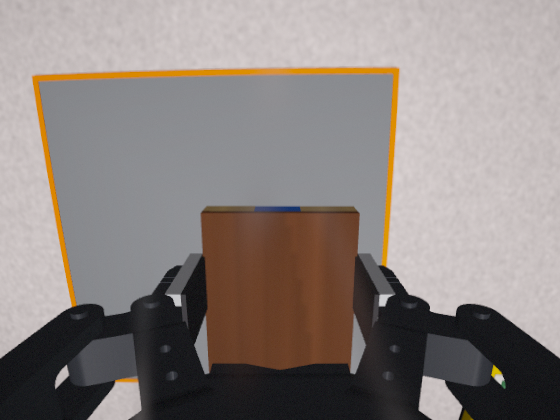

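View pics/s28.png

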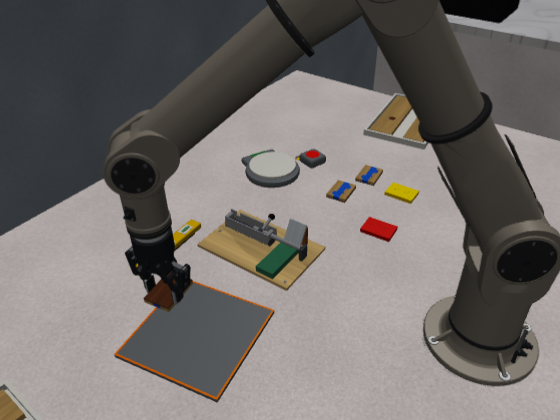

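Run:
```python
from h import *
c=cam('wrist');st()
p=[atz(c,u,v,.01) for u,v in[(36,76),(398,68),(385,262),(72,303)]];print(np.round(p,4).tolist())
d=p[1]-p[0];print(np.linalg.norm(d),np.degrees(np.arctan2(d[1],d[0])))
e1=d/np.linalg.norm(d);e2=np.array([-e1[1],e1[0],0]);print('centre',(p[0]+p[1])/2-e2*.125)
S=cam('side');C=cam('scene')
for c in(S,C):
    ctr=(p[0]+p[1])/2-e2*.125
    print(proj(c,[ctr+a*e1*.125+b*e2*.125 for a,b in((-1,-1),(1,-1),(1,1),(-1,1))]).round(0).tolist())
```

```text
28.15 [0.5434 0.3772 0.0987] [1.600e-03 6.475e-01 7.621e-01 1.000e-04] [ 0.5 -1.  -1.2] 0.6841284834053817
[[0.3626, 0.4379, 0.01], [0.6061, 0.4815, 0.01], [0.6305, 0.3429, 0.01], [0.3906, 0.2663, 0.01]]
0.24736814964667803 10.159774060575478
centre [0.50642373 0.33666684 0.01      ]
[[274.0, 307.0], [183.0, 273.0], [114.0, 350.0], [216.0, 396.0]]
[[387.0, 226.0], [375.0, 311.0], [505.0, 342.0], [493.0, 249.0]]
```

Run:
```python
from h import *
s=st();M=rot(s['tool_rot']);print(M.T@(np.array([.5654,.4047,.03])-s['eef_pos']))
```

```text
28.25 [0.5442 0.3769 0.0995] [0.0016 0.648  0.7616 0.0009] [-0.3 -0.5 -0.2] 0.6822347709193194
[0.02411531 0.02513632 0.06956987]
```

```bash
python3 -m jog '0.024 0.025 0.02 0 0 0 0.05; 0.024 0.025 0.05 0 0 0 0.05; 0.024 0.025 0.07 0 0 0 0.05; 0.024 0.025 0.095 0 0 0 0.05; 0.024 0.025 0.105 0 0 0 0.05';python3 -m jog '0 0 0.003 0 0 0 0.05; 0 0 0.006 0 0 0 0.05; 0 0 0.006 0 0 0 0.05'
python3 - <<'E'
from h import *
s=st()
S=cam('side');i=S['image'][230:400,100:300,::-1];cv2.imwrite('pics/k7.png',cv2.resize(i,None,fx=3.5,fy=3.5,interpolation=cv2.INTER_CUBIC))
E
```

```text
t: 28.75
eef_pos: [0.5639, 0.4041, -0.0079]
tool_rot: [0.001, 0.648, 0.762, -0.001]
contact_force: [-0.1, -1.0, -1.3]
gripper_width: 0.686
t: 29.05
eef_pos: [0.5649, 0.4067, -0.0111]
tool_rot: [0.001, 0.647, 0.762, 0.002]
contact_force: [-0.5, -0.0, -1.0]
gripper_width: 0.682
29.05 [ 0.5649  0.4067 -0.0111] [0.0011 0.6472 0.7623 0.0016] [-0.5 -0.  -1. ] 0.6821129385651412
```

View pics/k7.png

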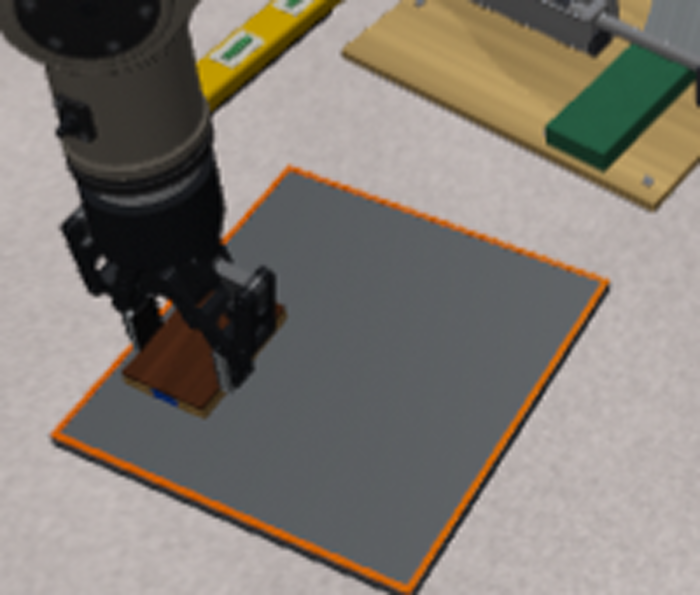

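```bash
python3 -m jog '0 -0.006 0 0 0 0 0.05; 0 -0.013 0 0 0 0 0.05; 0 -0.013 0.002 0 0 0 0.05; 0 -0.013 0.004 0 0 0 0.05; 0 -0.013 0.004 0 0 0 0.05';python3 -m jog '0 0 0.001 0 0 0 0.05; 0 0 0.002 0 0 0 0.05; 0 0 0.002 0 0 0 0.05'
python3 - <<'E'
from h import *
s=st()
S=cam('side');i=S['image'][230:400,100:300,::-1];cv2.imwrite('pics/k8.png',cv2.resize(i,None,fx=3.5,fy=3.5,interpolation=cv2.INTER_CUBIC))
E
```

```text
t: 29.6
eef_pos: [0.551, 0.4045, -0.0159]
tool_rot: [0.001, 0.647, 0.763, 0.001]
contact_force: [-1.5, -0.4, 3.7]
gripper_width: 0.683
t: 29.9
eef_pos: [0.5513, 0.4044, -0.0166]
tool_rot: [0.001, 0.647, 0.762, 0.001]
contact_force: [-5.9, -3.7, 13.9]
gripper_width: 0.685
29.9 [ 0.5513  0.4044 -0.0166] [8.000e-04 6.471e-01 7.624e-01 7.000e-04] [-5.9 -3.7 13.9] 0.6847883659690865
```

View pics/k8.png

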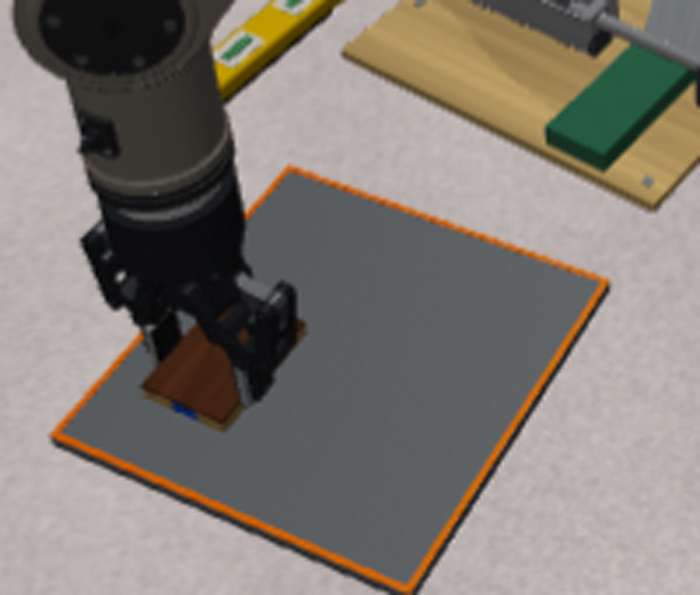

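```bash
python3 -m jog '0 0 -0.002 0 0 0 0.05; 0 0 -0.002 0 0 0 0.066; 0 0 -0.002 0 0 0 0.072; 0 0 -0.002 0 0 0 0.072; 0 0 -0.03 0 0 0 0.072';python3 -m jog '0 0 -0.04 0 0 0 0.08; -0.04 0 -0.08 0 0 0 0.08; -0.09 0 -0.12 0 0 0 0.08; -0.14 0 -0.12 0 0 0 0.08;-0.19 0 -0.12 0 0 0 0.08'
python3 - <<'E'
from h import *
s=st()
S=cam('side','s30');i=S['image'][230:400,100:300,::-1];cv2.imwrite('pics/k9.png',cv2.resize(i,None,fx=3.5,fy=3.5,interpolation=cv2.INTER_CUBIC))
C=cam('scene','c30')
E
```

```text
t: 30.45
eef_pos: [0.5487, 0.402, 0.0079]
tool_rot: [0.0, 0.647, 0.762, -0.003]
contact_force: [0.8, 0.3, -0.2]
gripper_width: 0.844
t: 30.95
eef_pos: [0.5804, 0.2329, 0.1332]
tool_rot: [0.002, 0.647, 0.763, 0.003]
contact_force: [0.7, -0.9, 0.3]
gripper_width: 0.936
30.95 [0.5804 0.2329 0.1332] [0.0017 0.6467 0.7628 0.0026] [ 0.7 -0.9  0.3] 0.9355126350253395
```

View pics/k9.png

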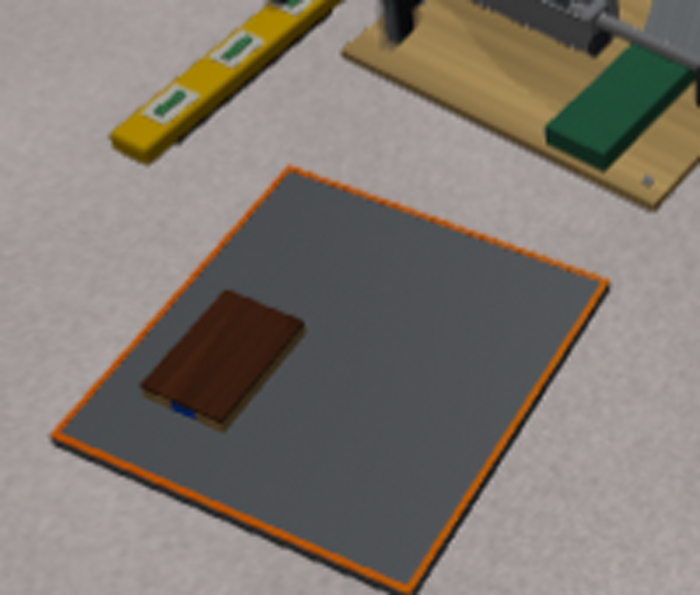

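View pics/c30.png

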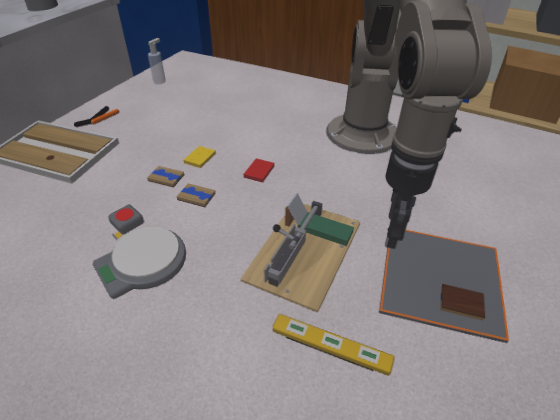

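```bash
python3 -m jog '-0.045 -0.013 -0.02 0 0 2 0.08; -0.09 -0.026 -0.02 0 0 5 0.08; -0.135 -0.04 -0.02 0 0 8 0.08; -0.18 -0.053 -0.02 0 0 8 0.08; -0.225 -0.066 -0.02 0 0 8 0.08';python3 -m jog '-0.05 -0.006 0 0 0 0 0.08; -0.1 -0.012 0 0 0 0 0.08; -0.15 -0.019 0.0 0 0 0 0.08; -0.2 -0.025 0.0 0 0 0 0.08; -0.25 -0.03 0 0 0 0 0.08';python3 -m jog '-0.02 0 0.02 0 0 0 0.08; -0.02 0 0.02 0 0 0 0.08; -0.02 0 0.02 0 0 0 0.08'
python3 - <<'E'
from h import *
s=st();cam('wrist','w31')
E
```

```text
t: 31.55
eef_pos: [0.5501, -0.0009, 0.1508]
tool_rot: [0.001, 0.699, 0.715, 0.001]
contact_force: [0.4, -0.6, 0.8]
gripper_width: 0.94
t: 32.05
eef_pos: [0.5261, -0.2499, 0.1507]
tool_rot: [0.001, 0.699, 0.715, 0.001]
contact_force: [-0.4, 0.7, 0.1]
gripper_width: 0.937
t: 32.35
eef_pos: [0.5268, -0.2674, 0.1301]
tool_rot: [-0.0, 0.699, 0.715, 0.001]
contact_force: [0.4, 0.7, -0.3]
gripper_width: 0.935
32.35 [ 0.5268 -0.2674  0.1301] [-1.000e-04  6.988e-01  7.153e-01  7.000e-04] [ 0.4  0.7 -0.3] 0.9354296388737756
```

View pics/w31.png

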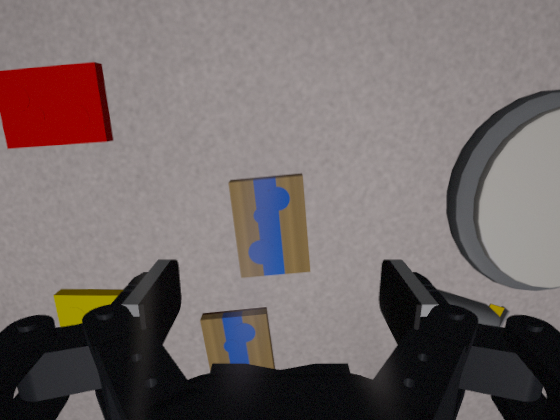

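Run:
```python
from h import *
c=cam('wrist');s=st()
m,a=tile(c,[(230,182.5),(302,177.5),(310,271),(240,277)])
d=np.array([np.cos(np.radians(a)),np.sin(np.radians(a))])
M=rot(s['tool_rot']);print(np.degrees(np.arctan2(M[1,0],M[0,0])))
# same wrist-relative grasp as first: tile centre at wrist-tool x +.011
t=m-d*.011;print(t,M.T@(np.r_[t,-.0245]-s['eef_pos']))
```

```text
32.45 [ 0.5279 -0.2661  0.1311] [7.000e-04 6.978e-01 7.163e-01 1.300e-03] [-0.3  0.5  0. ] 0.9368801328006925
centre [ 0.5213 -0.2982] long axis 96.2 sides [0.058 0.082 0.061 0.083]
91.49231512634542
[ 0.52249902 -0.30915905] [-0.04301061 -0.00698757  0.15551295]
```

```bash
python3 -m jog '-0.043 -0.007 0.04 0 0 -4.7 0.083; -0.043 -0.007 0.08 0 0 -4.7 0.083; -0.043 -0.007 0.12 0 0 -4.7 0.083; -0.043 -0.007 0.145 0 0 -4.7 0.083; -0.043 -0.007 0.152 0 0 -4.7 0.083';python3 -m jog '0 0 0.001 0 0 0 0.083; 0 0 0.002 0 0 0 0.07; 0 0 0.002 0 0 0 0.066'
python3 - <<'E'
from h import *
s=st();cam('wrist','w32')
E
```

```text
t: 32.95
eef_pos: [0.5206, -0.3083, -0.0235]
tool_rot: [-0.001, 0.668, 0.744, 0.001]
contact_force: [0.5, -0.5, -0.4]
gripper_width: 0.975
t: 33.25
eef_pos: [0.523, -0.3114, -0.0214]
tool_rot: [0.002, 0.669, 0.744, 0.001]
contact_force: [-0.2, -0.6, 0.7]
gripper_width: 0.774
33.25 [ 0.523  -0.3114 -0.0214] [0.0023 0.6686 0.7437 0.0013] [-0.2 -0.6  0.7] 0.7737433359608665
```

View pics/w32.png

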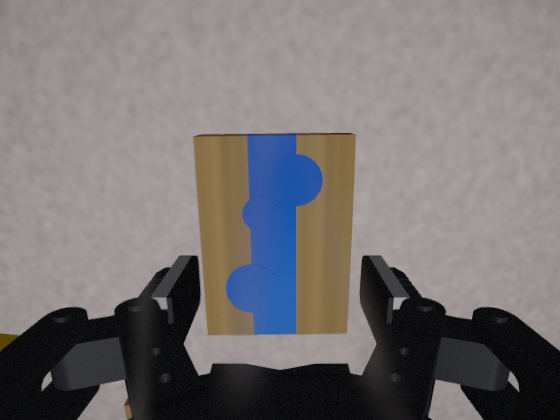

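```bash
python3 -m jog '0.001 0 0.0025 0 0 0 0.06; 0.001 0 0.0025 0 0 0 0.05; 0.001 0 0.0025 0 0 0 0.05; 0.001 0 0.0025 0 0 0 0.05; 0.001 0 0.0025 0 0 0 0.05' 50
python3 - <<'E'
from h import *
s=st();cam('wrist','w33')
E
```

```text
t: 33.8
eef_pos: [0.5226, -0.3108, -0.0241]
tool_rot: [0.002, 0.669, 0.744, 0.001]
contact_force: [-1.4, -0.1, 9.3]
gripper_width: 0.686
33.8 [ 0.5226 -0.3108 -0.0241] [0.0021 0.6687 0.7435 0.0012] [-1.4 -0.1  9.3] 0.6859903072876706
```

View pics/w33.png

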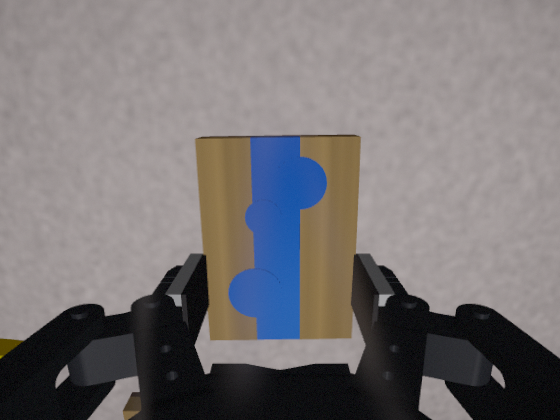

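```bash
python3 -m jog '0 0 -0.02 0 0 0 0.05; 0 0 -0.06 0 0 0 0.05; 0 0 -0.11 0 0 0 0.05; 0 0 -0.16 0 0 0 0.05; 0 0 -0.185 0 0 0 0.05';python3 -m jog '0.05 0 0 0 0 1 0.05; 0.1 0.001 0 0 0 4 0.05; 0.15 0.001 0 0 0 5.8 0.05;0.2 0.002 0 0 0 5.8 0.05; 0.25 0.002 0 0 0 5.8 0.05';python3 - <<'E'
from h import *
s=st();M=rot(s['tool_rot']);print(np.degrees(np.arctan2(M[1,0],M[0,0])),M.T@(np.array([.4905,.010,.16])-s['eef_pos']));cam('scene','c33')
E
```

```text
t: 34.35
eef_pos: [0.5228, -0.3112, 0.1644]
tool_rot: [0.004, 0.669, 0.743, 0.002]
contact_force: [0.7, -1.0, -0.3]
gripper_width: 0.68
t: 34.85
eef_pos: [0.4961, -0.0595, 0.1597]
tool_rot: [0.001, 0.706, 0.709, 0.001]
contact_force: [0.5, 0.9, -0.2]
gripper_width: 0.68
34.85 [ 0.4961 -0.0595  0.1597] [0.0012 0.7056 0.7086 0.0012] [ 0.5  0.9 -0.2] 0.6804585869486366
90.24015889973279 [ 0.06953726 -0.00530697 -0.00029156]
```

```bash
python3 -m jog '0.035 -0.003 0 0 -4 0 0.05; 0.069 -0.005 0 0 -12 0 0.05; 0.069 -0.005 0 0 -20 0 0.05; 0.069 -0.005 0 0 -28 0 0.05; 0.069 -0.005 0 0 -36 0 0.05';python3 -m jog '0 0 0 0 -8 0 0.05; 0 0 0 0 -16 0 0.05; 0 0 0 0 -24 0 0.05; 0 0 0 0 -24 0 0.05; 0 0 0 0 -24 0 0.05';python3 - <<'E'
from h import *
s=st();M=rot(s['tool_rot']);print(M.round(3).tolist());
print('pre',M.T@(np.array([.4910,-.0367,.0832])-s['eef_pos']))
for n in('side','scene'): overlay(n,'o33_'+n,[(box(.0135,.0006,-.0314),(0,0,255))],half=55,k=7)
E
```

```text
t: 35.4
eef_pos: [0.4923, 0.0089, 0.1606]
tool_rot: [0.223, 0.671, 0.674, -0.217]
contact_force: [-0.4, -0.4, -1.1]
gripper_width: 0.682
t: 35.9
eef_pos: [0.4913, 0.0075, 0.1588]
tool_rot: [0.354, 0.611, 0.614, -0.352]
contact_force: [0.9, -0.2, 0.7]
gripper_width: 0.681
35.9 [0.4913 0.0075 0.1588] [ 0.3541  0.6114  0.614  -0.3518] [ 0.9 -0.2  0.7] 0.6812069115626416
[[-0.001, 1.0, 0.005], [0.502, 0.005, -0.865], [-0.865, 0.001, -0.502]]
pre [ 0.04321155 -0.00054339  0.07619715]
o33_side 226 165
o33_scene 266 137
```

View pics/o33_scene.png

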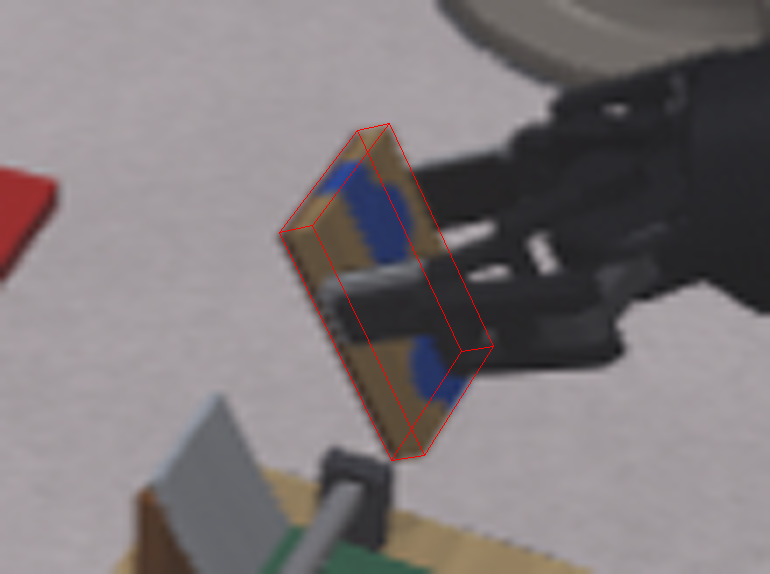

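View pics/o33_side.png

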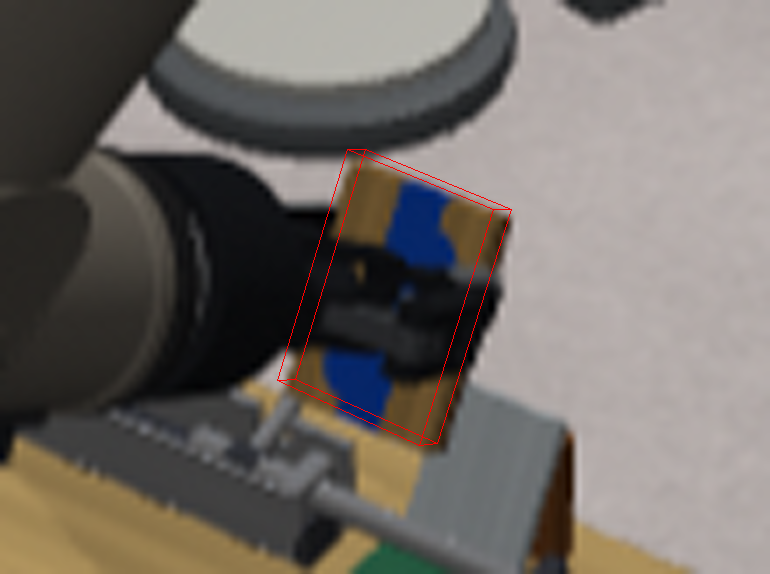

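```bash
python3 -m jog '0.02 0 0.02 0 0 0 0.05; 0.035 0 0.04 0 0 0 0.05; 0.043 0 0.058 0 0 0 0.05; 0.043 0 0.07 0 0 0 0.05; 0.043 0 0.076 0 0 0 0.05' ;python3 -m jog '0 0 0.005 0 0 0 0.05; 0 0 0.01 0 0 0 0.05; 0 0 0.013 0 0 0 0.05;0 0 0.013 0 0 0 0.05';  python3 - <<'E'
from h import *
s=st();M=rot(s['tool_rot']);print('tool force',M.T@s['contact_force'],M.T@(np.array([.4905,-.0516,.0734])-s['eef_pos']))
E
```

```text
t: 36.5
eef_pos: [0.4917, -0.0388, 0.0852]
tool_rot: [0.355, 0.613, 0.612, -0.352]
contact_force: [0.2, 0.7, -0.1]
gripper_width: 0.68
t: 36.9
eef_pos: [0.4918, -0.0481, 0.0776]
tool_rot: [0.355, 0.612, 0.613, -0.352]
contact_force: [-1.6, -0.8, -1.0]
gripper_width: 0.682
36.9 [ 0.4918 -0.0481  0.0776] [ 0.3551  0.6115  0.6133 -0.352 ] [-1.6 -0.8 -1. ] 0.6817306100082352
tool force [ 0.46764124 -1.56110674  1.21858336] [ 0.00190591 -0.00129612  0.00513521]
```

```bash
python3 -m jog '0.002 -0.001 0.002 0 0 0 0.05; 0.002 -0.001 0.0035 0 0 0 0.05; 0.002 -0.001 0.005 0 0 0 0.05;0.002 -0.001 0.006 0 0 0 0.05;0.002 -0.001 0.006 0 0 0 0.05';  python3 - <<'E'
from h import *
s=st();M=rot(s['tool_rot']);print('tool force',M.T@s['contact_force'],M.T@(np.array([.4905,-.0516,.0734])-s['eef_pos']))
E
```

```text
t: 37.4
eef_pos: [0.4908, -0.0502, 0.0735]
tool_rot: [0.355, 0.611, 0.614, -0.352]
contact_force: [-5.1, 8.4, 9.8]
gripper_width: 0.68
37.4 [ 0.4908 -0.0502  0.0735] [ 0.3553  0.6111  0.6138 -0.3515] [-5.1  8.4  9.8] 0.67970381616574
tool force [ -4.23244722  -4.9929259  -12.22596051] [-0.00063801 -0.00030161  0.00126425]
```

```bash
python3 -m jog '0.002 0 -0.0022 0 0 0 0.05; 0.004 0 -0.0022 0 0 0 0.05; 0.006 0 -0.0022 0 0 0 0.05;0.007 0 -0.0022 0 0 0 0.05;0.007 0 -0.0022 0 0 0 0.05'
python3 - <<'E'
from h import *
s=st();M=rot(s['tool_rot']);print('tool force',M.T@s['contact_force'])
for n in('side','scene'): overlay(n,'o34_'+n,[(box(.0135,.0006,-.0314),(0,0,255))],half=55,k=7)
E
```

```text
t: 37.9
eef_pos: [0.4911, -0.0464, 0.0678]
tool_rot: [0.355, 0.611, 0.613, -0.352]
contact_force: [0.4, 4.3, 4.1]
gripper_width: 0.678
37.9 [ 0.4911 -0.0464  0.0678] [ 0.3552  0.6113  0.6135 -0.3518] [0.4 4.3 4.1] 0.6780596763536106
tool force [-1.40972917  0.42512802 -5.7315374 ]
o34_side 239 184
o34_scene 242 161
```

View pics/o34_scene.png

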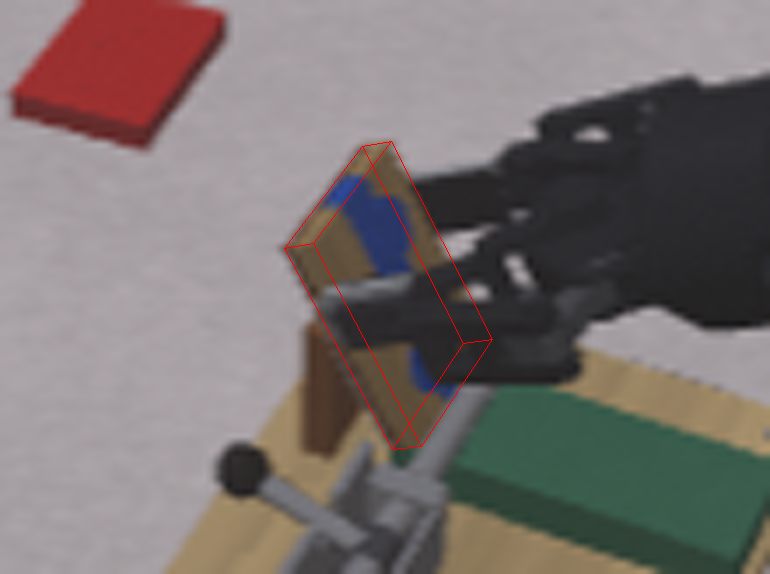

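```bash
python3 -m jog '0.001 0 -0.001 0 0 0 0.05; 0.001 0 -0.001 0 0 0 0.065; 0.001 0 -0.001 0 0 0 0.075; 0.001 0 -0.001 0 0 0 0.08; 0.001 0 -0.001 0 0 0 0.08'
python3 - <<'E'
from h import *
s=st()
for n in('side','scene'): overlay(n,'o35_'+n,[(box(.0135,.0006,-.0314),(0,0,255))],half=55,k=7)
E
```

```text
t: 38.5
eef_pos: [0.4906, -0.0457, 0.0674]
tool_rot: [0.355, 0.611, 0.613, -0.352]
contact_force: [-0.5, 0.2, 0.2]
gripper_width: 0.937
38.5 [ 0.4906 -0.0457  0.0674] [ 0.355   0.6115  0.6132 -0.3522] [-0.5  0.2  0.2] 0.9366794744614562
o35_side 239 184
o35_scene 242 161
```

View pics/o35_scene.png

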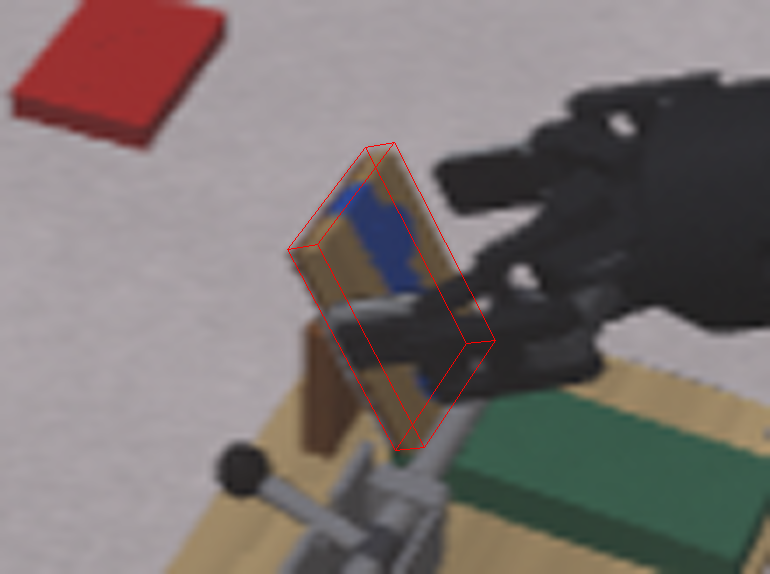

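View pics/o35_side.png

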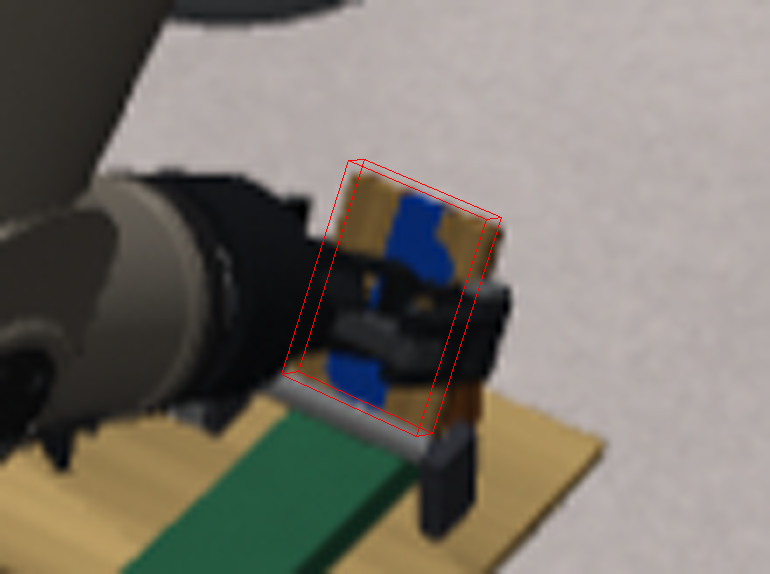

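```bash
python3 -m jog '0 0 -0.02 0 0 0 0.08; 0 0 -0.05 0 0 0 0.08; 0 0 -0.09 0 0 0 0.08; -0.03 0 -0.10 0 8 0 0.08; -0.06 0 -0.11 0 16 0 0.08' ; python3 -m jog '-0.01 0 0 0 8 0 0.08; -0.01 0 0 0 16 0 0.08; -0.01 0 0 0 24 0 0.04; -0.01 0 0 0 32 0 0; -0.01 0 0 0 40 0 0';python3 -m jog '0 0 0 0 4 0 0;0 0 0 0 4 0 0';python3 - <<'E'
from h import *
s=st();M=rot(s['tool_rot']);print(M.round(3).tolist(),M.T@(np.array([.491,-.0948,.0661])-s['eef_pos']));cam('scene','c36');
E
```

```text
t: 39.1
eef_pos: [0.4904, 0.0228, 0.173]
tool_rot: [0.265, 0.652, 0.66, -0.263]
contact_force: [1.8, 0.3, 1.1]
gripper_width: 0.939
t: 39.6
eef_pos: [0.4908, 0.0127, 0.1827]
tool_rot: [0.025, 0.705, 0.708, -0.021]
contact_force: [-0.5, -0.1, -0.7]
gripper_width: 0.439
t: 39.8
eef_pos: [0.4899, 0.009, 0.1817]
tool_rot: [0.001, 0.708, 0.706, 0.001]
contact_force: [-0.4, -0.1, -0.8]
gripper_width: 0.078
39.8 [0.4899 0.009  0.1817] [0.001  0.708  0.7062 0.0009] [-0.4 -0.1 -0.8] 0.07804662133825628
[[0.002, 1.0, 0.003], [1.0, -0.002, -0.0], [-0.0, 0.003, -1.0]] [-0.10379003  0.001024    0.115654  ]
```

View pics/c36.png

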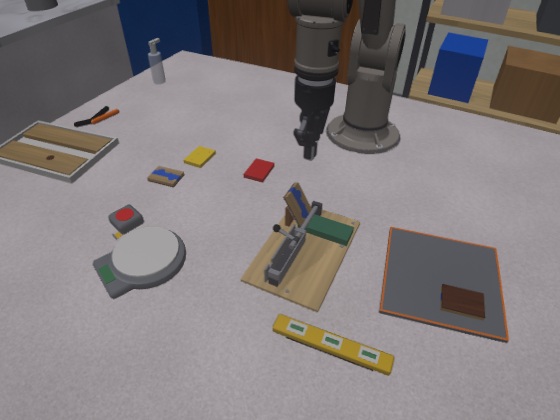

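The second tile is leaning correctly and everything else is in place. I'll push this one over too.

```bash
python3 -m jog '-0.05 0.001 0 0 0 0 0; -0.1 0.001 0 0 0 0 0; -0.104 0.001 0.04 0 0 0 0; -0.104 0.001 0.085 0 0 0 0; -0.104 0.001 0.115 0 0 0 0'; python3 -m jog '0 0 0 0 0 -1 0; 0.02 0 0 0 0 -1 0; 0.04 0 0 0 0 -1 0; 0.055 0 0 0 0 -1 0; 0.07 0 0 0 0 -1 0'; python3 -m jog '0.01 0 0 0 0 0 0; 0.02 0 0 0 0 0 0; 0.03 0 0 0 0 0 0; 0.038 0 0 0 0 0 0; 0.046 0 0 0 0 0 0';python3 -m jog '0.008 0 0 0 0 0 0; 0.01 0 0 0 0 0 0; 0.01 0 0 0 0 0 0; 0.01 0 0 0 0 0 0';python3 - <<'E'
from h import *
s=st()
c=cam('side','s37');cv2.imwrite('pics/s37.png',cv2.resize(c['image'][170:290,210:350,::-1],None,fx=5,fy=5,interpolation=cv2.INTER_CUBIC))
E
```

```text
t: 40.35
eef_pos: [0.4908, -0.0896, 0.0638]
tool_rot: [-0.0, 0.705, 0.71, -0.001]
contact_force: [0.4, 0.4, 0.6]
gripper_width: -0.0
t: 40.85
eef_pos: [0.4928, -0.0191, 0.0681]
tool_rot: [0.002, 0.698, 0.716, 0.001]
contact_force: [0.6, -1.4, 2.1]
gripper_width: 0.002
t: 41.35
eef_pos: [0.4902, 0.0257, 0.0663]
tool_rot: [0.0, 0.699, 0.715, 0.001]
contact_force: [0.5, -0.4, 1.0]
gripper_width: 0.001
t: 41.75
eef_pos: [0.4903, 0.0344, 0.0663]
tool_rot: [0.001, 0.699, 0.715, 0.001]
contact_force: [-0.2, -1.7, 0.8]
gripper_width: -0.006
41.75 [0.4903 0.0344 0.0663] [8.000e-04 6.994e-01 7.147e-01 7.000e-04] [-0.2 -1.7  0.8] -0.005709167670018527
```

View pics/s37.png

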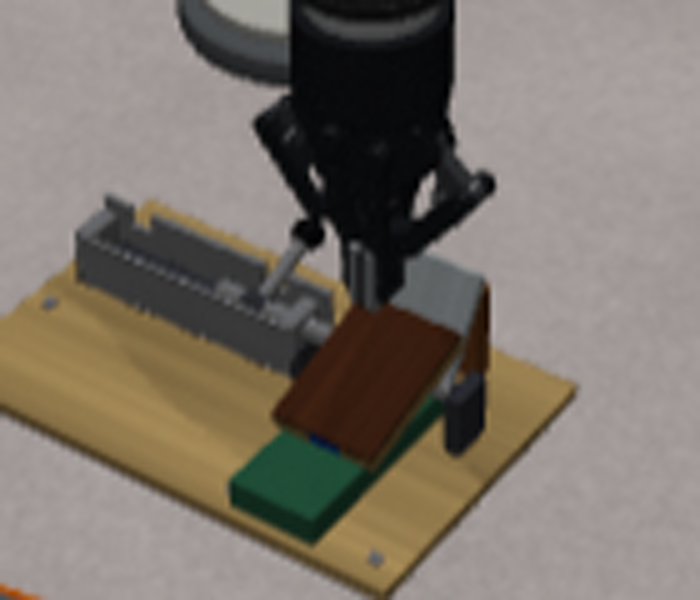

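```bash
python3 -m jog '-0.01 0 -0.04 0 0 0 0.03; -0.01 0 -0.075 0 0 0 0.06; 0 0 -0.075 0 -5 0 0.083; 0.02 0 -0.06 0 -14 0 0.083; 0.02 0 -0.03 0 -14 0 0.083'
python3 - <<'E'
from h import *
s=st();M=rot(s['tool_rot']);c=cam('wrist','w38');print(M.round(3).tolist(),M.T@(np.array([.4885,.0584,.0582])-s['eef_pos']))
E
```

```text
t: 42.3
eef_pos: [0.4929, 0.0613, 0.0981]
tool_rot: [0.09, 0.692, 0.712, -0.081]
contact_force: [0.9, 0.5, -0.7]
gripper_width: 0.845
42.3 [0.4929 0.0613 0.0981] [ 0.0904  0.6919  0.7118 -0.0806] [ 0.9  0.5 -0.7] 0.8453267445060084
[[-0.026, 1.0, 0.017], [0.97, 0.03, -0.24], [-0.24, 0.01, -0.971]] [ 0.00689996 -0.0048931   0.03937215]
```

View pics/w38.png

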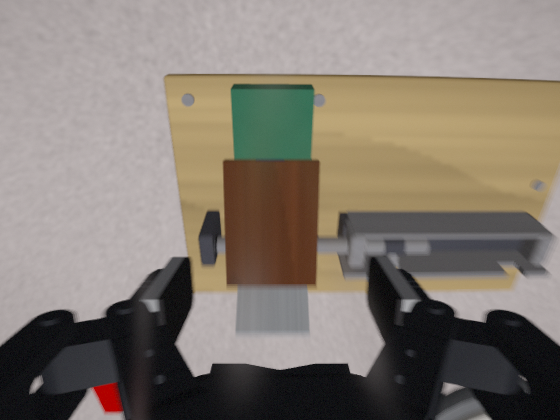

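```bash
python3 -m jog '0.005 -0.003 0.02 0 0 0 0.083; 0.007 -0.004 0.039 0 0 0 0.083; 0.007 -0.004 0.05 0 0 0 0.083; 0.007 -0.004 0.05 0 0 0 0.083'
python3 - <<'E'
from h import *
s=st();M=rot(s['tool_rot']);c=cam('wrist','w39');print(M.T@(np.array([.4885,.0463,.0097])-s['eef_pos']))
E
```

```text
t: 42.75
eef_pos: [0.4852, 0.0474, 0.0453]
tool_rot: [0.087, 0.695, 0.709, -0.086]
contact_force: [-0.6, -0.0, 0.3]
gripper_width: 0.97
42.75 [0.4852 0.0474 0.0453] [ 0.0874  0.6948  0.7087 -0.0859] [-0.6 -0.   0.3] 0.9703464913768408
[0.00749069 0.00333109 0.03486022]
```

View pics/w39.png

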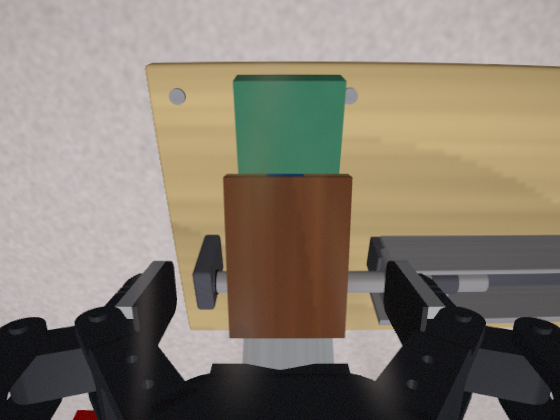

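```bash
python3 -m jog '0 0 0 0 0 0 0.083; 0 0 0 0 0 0 0.083'
python3 - <<'E'
from h import *
s=st();M=rot(s['tool_rot']);print(M.T@(np.array([.4885,.0463,.0097])-s['eef_pos']))
E
```

```text
t: 43.0
eef_pos: [0.4869, 0.0494, 0.047]
tool_rot: [0.088, 0.694, 0.709, -0.084]
contact_force: [0.1, -0.7, -0.4]
gripper_width: 0.972
43.0 [0.4869 0.0494 0.047 ] [ 0.0882  0.6945  0.7092 -0.0836] [ 0.1 -0.7 -0.4] 0.9716425912624065
[0.00601616 0.00138001 0.03699544]
```

```bash
python3 -m jog '0.006 0.001 0 0 0 0 0.083; 0.006 0.001 0.015 0 0 0 0.083; 0.006 0.001 0.03 0 0 0 0.083; 0.006 0.001 0.037 0 0 0 0.083; 0.006 0.001 0.037 0 0 0 0.083'; python3 -m jog '0 0 0 0 0 0 0.083; 0 0 0 0 0 0 0.05; 0 0 0 0 0 0 0.05; 0 0 0 0 0 0 0.05; 0 0 0 0 0 0 0.05' 50
python3 - <<'E'
from h import *
s=st();M=rot(s['tool_rot']);c=cam('wrist','w40')
E
```

```text
t: 43.5
eef_pos: [0.4868, 0.0461, 0.0083]
tool_rot: [0.088, 0.694, 0.709, -0.085]
contact_force: [0.8, 0.7, 0.0]
gripper_width: 0.969
t: 44.0
eef_pos: [0.4879, 0.0466, 0.0098]
tool_rot: [0.088, 0.694, 0.709, -0.084]
contact_force: [-1.6, 0.2, 5.4]
gripper_width: 0.687
44.0 [0.4879 0.0466 0.0098] [ 0.0883  0.6943  0.7093 -0.0837] [-1.6  0.2  5.4] 0.6870012479890887
```

View pics/w40.png

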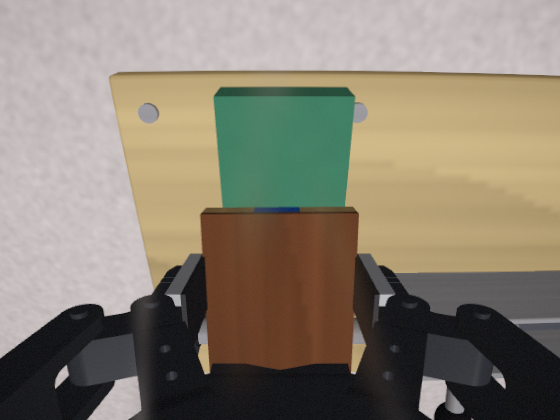

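```bash
python3 -m jog '-0.004 0 -0.016 0 0 0 0.05; -0.010 0 -0.039 0 0 0 0.05; -0.019 0 -0.078 0 0 0 0.05; -0.029 0 -0.116 0 0 0 0.05; -0.029 0 -0.116 0 7 0 0.05'; python3 -m jog '0 0 0 0 7 0 0.05; 0 0 0 0 7 0 0.05'
python3 - <<'E'
from h import *
s=st();M=rot(s['tool_rot'])
S=cam('side');f=lambda l,z:np.array([atz(S,100+u/3.5,230+v/3.5,z)[:2] for u,v in l])
t=f([(228,290),(305,325),(222,424),(140,385)],.022);b=f([(290,168),(607,284),(410,592),(55,437)],.010)
print(t.mean(0),b.mean(0)); d=b[0]+b[3]-b[1]-b[2];e1=d/np.linalg.norm(d);e2=np.array([-e1[1],e1[0]]);r=t.mean(0)-b.mean(0);print('yaw',np.degrees(np.arctan2(e1[1],e1[0])),'tile1 in board',r@e1,r@e2)
ctr=np.array([.5535,.391])-r;print('ctr(tool frame)',ctr)
B=ctr+0*e1-.040*e2;T=B+.0135*e2;print(B,T,M.T@(np.r_[T,.10]-s['eef_pos']),np.degrees(np.arctan2(M[1,0],M[0,0])))
E
```

```text
t: 44.55
eef_pos: [0.4903, 0.0521, 0.1329]
tool_rot: [0.046, 0.695, 0.717, -0.037]
contact_force: [-0.4, 0.8, -2.0]
gripper_width: 0.687
t: 44.75
eef_pos: [0.4874, 0.0411, 0.1294]
tool_rot: [0.001, 0.702, 0.712, 0.002]
contact_force: [-0.2, -1.1, -0.8]
gripper_width: 0.686
44.75 [0.4874 0.0411 0.1294] [0.0011 0.7024 0.7117 0.002 ] [-0.2 -1.1 -0.8] 0.6863040446467727
[0.54864425 0.39246105] [0.49658505 0.34492496]
yaw 10.438196171340987 tile1 in board 0.059810006130988524 0.03731759541660342
ctr(tool frame) [0.5014408  0.34346391]
[0.5086878  0.30412587] [0.50624194 0.31740246] [0.27603554 0.02230721 0.02984933] 90.75447836749244
```

```bash
python3 -m jog '0.045 0.003 -0.01 0 0 -2 0.05; 0.09 0.005 -0.01 0 0 -6 0.05; 0.135 0.008 -0.01 0 0 -9.2 0.05; 0.18 0.01 -0.01 0 0 -9.2 0.05; 0.225 0.012 0 0 0 -9.2 0.05'; python3 -m jog '0.025 0 0.01 0 0 0 0.05; 0.048 -0.005 0.04 0 0 0 0.05; 0.048 -0.005 0.06 0 0 0 0.05; 0.048 -0.005 0.06 0 0 0 0.05'
python3 - <<'E'
from h import *
s=st();M=rot(s['tool_rot']);print(np.degrees(np.arctan2(M[1,0],M[0,0])));c=cam('wrist','w41')
print(M.T@(np.array([.4984,.316,.0])-s['eef_pos']))
cam('side','s41')
E
```

```text
t: 45.3
eef_pos: [0.494, 0.2749, 0.1293]
tool_rot: [0.002, 0.639, 0.769, 0.002]
contact_force: [1.5, 0.3, -0.6]
gripper_width: 0.685
t: 45.7
eef_pos: [0.4771, 0.3181, 0.0653]
tool_rot: [0.0, 0.638, 0.77, -0.002]
contact_force: [0.2, -0.4, -0.6]
gripper_width: 0.684
45.7 [0.4771 0.3181 0.0653] [ 4.000e-04  6.381e-01  7.699e-01 -2.400e-03] [ 0.2 -0.4 -0.6] 0.6842701968242817
100.69382689144611
[-0.00581352  0.02075395  0.06529509]
```

View pics/w41.png

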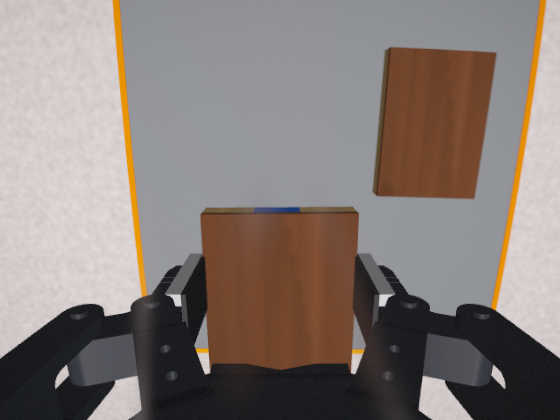

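View pics/s41.png

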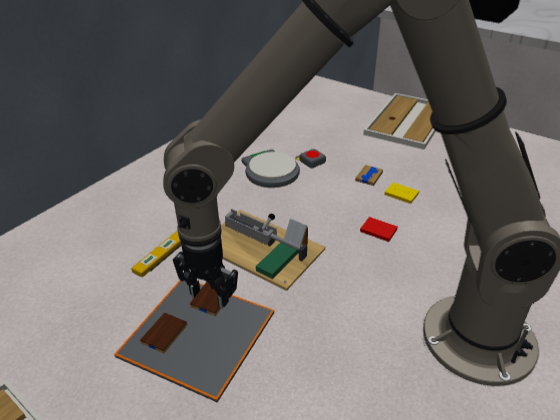

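```bash
python3 -m jog '-0.002 0.02 0.02 0 0 0.7 0.05; -0.002 0.02 0.045 0 0 0.7 0.05; -0.002 0.02 0.065 0 0 0.7 0.05; -0.002 0.02 0.076 0 0 0.7 0.05;-0.002 0.02 0.076 0 0 0.7 0.05'
python3 - <<'E'
from h import *
s=st();S=cam('side');i=S['image'][230:400,100:300,::-1];cv2.imwrite('pics/k42.png',cv2.resize(i,None,fx=3.5,fy=3.5,interpolation=cv2.INTER_CUBIC));cam('wrist','w42')
E
```

```text
t: 46.3
eef_pos: [0.5007, 0.3187, -0.0079]
tool_rot: [0.001, 0.645, 0.764, 0.0]
contact_force: [0.1, -0.5, -0.7]
gripper_width: 0.681
46.3 [ 0.5007  0.3187 -0.0079] [1.000e-03 6.446e-01 7.645e-01 2.000e-04] [ 0.1 -0.5 -0.7] 0.6813900215332814
```

View pics/k42.png

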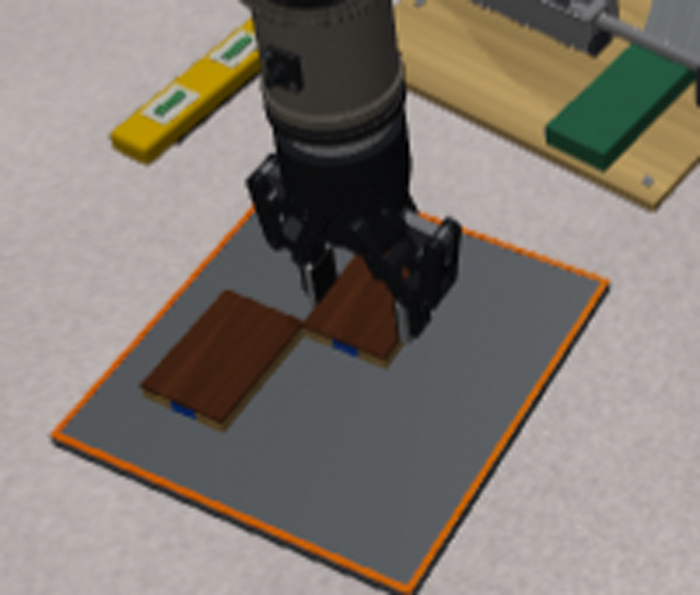

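View pics/w42.png

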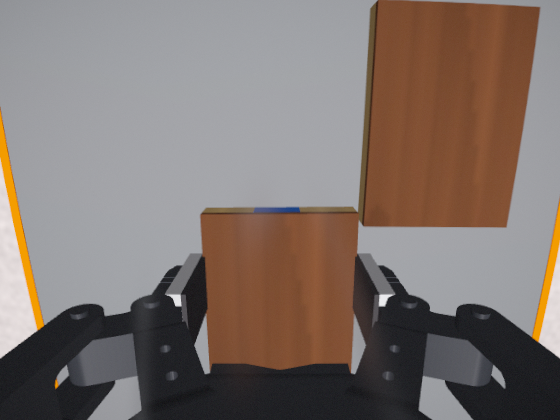

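```bash
python3 -m jog '-0.002 -0.006 0 0 0 0 0.05; -0.002 -0.006 0.004 0 0 0 0.05; -0.002 -0.006 0.007 0 0 0 0.05; -0.002 -0.006 0.009 0 0 0 0.05; -0.002 -0.006 0.009 0 0 0 0.05'
python3 - <<'E'
from h import *
s=st()
E
```

```text
t: 46.9
eef_pos: [0.4953, 0.3161, -0.0161]
tool_rot: [0.001, 0.644, 0.765, 0.001]
contact_force: [-2.5, -2.0, 7.7]
gripper_width: 0.68
46.9 [ 0.4953  0.3161 -0.0161] [1.000e-03 6.445e-01 7.646e-01 6.000e-04] [-2.5 -2.   7.7] 0.6796181355694477
```

```bash
python3 -m jog '0 0 -0.001 0 0 0 0.05; 0 0 -0.001 0 0 0 0.066; 0 0 -0.001 0 0 0 0.072; 0 0 -0.001 0 0 0 0.072; 0 0 -0.03 0 0 0 0.072';python3 -m jog '0 0 -0.04 0 0 0 0.08; -0.04 0 -0.08 0 0 0 0.08; -0.09 0 -0.12 0 0 0 0.08; -0.14 0 -0.12 0 0 0 0.08;-0.19 0 -0.12 0 0 0 0.08'
python3 - <<'E'
from h import *
s=st()
S=cam('side','s43');i=S['image'][230:400,100:300,::-1];cv2.imwrite('pics/k43.png',cv2.resize(i,None,fx=3.5,fy=3.5,interpolation=cv2.INTER_CUBIC))
C=cam('scene','c43')
E
```

```text
t: 47.4
eef_pos: [0.4927, 0.3144, 0.0104]
tool_rot: [0.0, 0.644, 0.765, -0.003]
contact_force: [-0.2, 0.3, -0.3]
gripper_width: 0.844
t: 47.9
eef_pos: [0.5256, 0.1449, 0.1348]
tool_rot: [0.002, 0.644, 0.765, 0.003]
contact_force: [1.7, -0.1, 0.2]
gripper_width: 0.938
47.9 [0.5256 0.1449 0.1348] [0.0019 0.6439 0.7651 0.0026] [ 1.7 -0.1  0.2] 0.9377768477268829
```

View pics/k43.png

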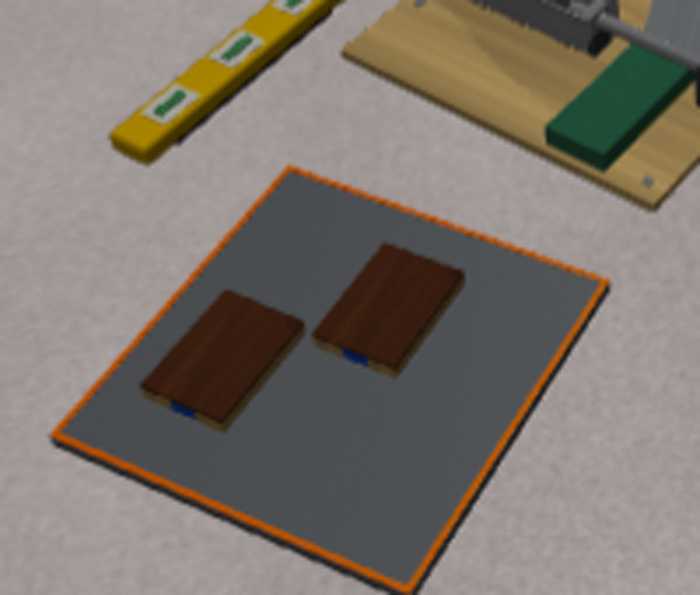

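View pics/c43.png

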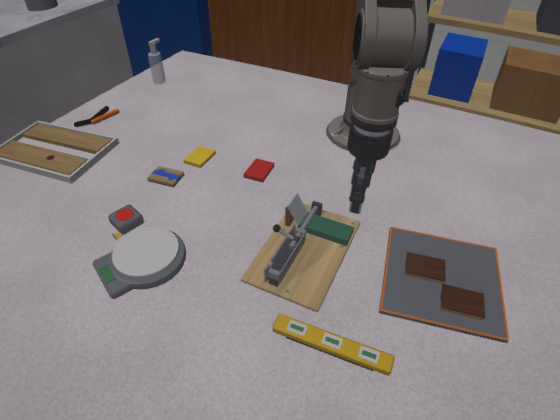

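```bash
python3 -m jog '-0.045 -0.011 -0.02 0 0 2 0.08; -0.09 -0.022 -0.02 0 0 5 0.08; -0.135 -0.033 -0.02 0 0 9 0.08; -0.18 -0.044 -0.02 0 0 9 0.08; -0.225 -0.055 -0.02 0 0 9 0.08';python3 -m jog '-0.05 -0.004 0 0 0 0 0.08; -0.1 -0.009 0 0 0 0 0.08; -0.15 -0.014 0 0 0 0 0.08; -0.2 -0.018 0 0 0 0 0.08; -0.25 -0.023 0 0 0 0 0.08';python3 -m jog '-0.05 -0.004 0.02 0 0 0 0.08; -0.055 -0.005 0.02 0 0 0 0.08; -0.055 -0.005 0.02 0 0 0 0.08;-0.055 -0.005 0.02 0 0 0 0.08'
python3 - <<'E'
from h import *
s=st();cam('wrist','w44')
E
```

```text
t: 48.5
eef_pos: [0.5077, -0.0869, 0.1526]
tool_rot: [0.001, 0.702, 0.712, 0.001]
contact_force: [1.0, -0.3, 0.5]
gripper_width: 0.937
t: 49.0
eef_pos: [0.4882, -0.3363, 0.1524]
tool_rot: [0.001, 0.702, 0.712, 0.001]
contact_force: [1.3, -0.4, 0.6]
gripper_width: 0.938
t: 49.4
eef_pos: [0.4849, -0.3879, 0.1323]
tool_rot: [0.0, 0.702, 0.712, 0.001]
contact_force: [1.1, 0.2, 0.4]
gripper_width: 0.939
49.4 [ 0.4849 -0.3879  0.1323] [3.000e-04 7.019e-01 7.122e-01 1.300e-03] [1.1 0.2 0.4] 0.9385451591883793
```

View pics/w44.png

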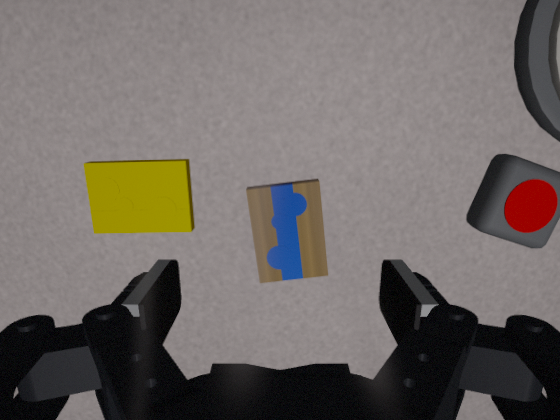

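Run:
```python
from h import *
c=cam('wrist');s=st()
m,a=tile(c,[(248,189),(319,183),(328,275),(260,282)])
d=np.array([np.cos(np.radians(a)),np.sin(np.radians(a))])
M=rot(s['tool_rot']);print(np.degrees(np.arctan2(M[1,0],M[0,0])))
t=m-d*.011;print(t,M.T@(np.r_[t,-.0245]-s['eef_pos']))
```

```text
49.5 [ 0.4855 -0.3873  0.1328] [0.0008 0.7013 0.7128 0.0014] [ 1.2 -0.6  1. ] 0.9362991127986516
centre [ 0.4944 -0.4241] long axis 97.4 sides [0.058 0.082 0.06  0.084]
90.9325729292437
[ 0.49579011 -0.43501202] [-0.04797084  0.00902929  0.15730925]
```

```bash
python3 -m jog '-0.048 0.009 0.04 0 0 -6.4 0.083; -0.048 0.009 0.08 0 0 -6.4 0.083; -0.048 0.009 0.12 0 0 -6.4 0.083; -0.048 0.009 0.145 0 0 -6.4 0.083; -0.048 0.009 0.154 0 0 -6.4 0.083';python3 -m jog '0 0 0.001 0 0 0 0.083; 0 0 0.002 0 0 0 0.07; 0 0 0.002 0 0 0 0.066'
python3 - <<'E'
from h import *
s=st();cam('wrist','w45')
E
```

```text
t: 50.0
eef_pos: [0.4938, -0.4343, -0.0241]
tool_rot: [-0.001, 0.661, 0.751, 0.001]
contact_force: [0.2, 0.5, -0.2]
gripper_width: 0.969
t: 50.3
eef_pos: [0.4956, -0.4381, -0.0215]
tool_rot: [0.002, 0.661, 0.75, 0.001]
contact_force: [0.2, 0.1, 0.2]
gripper_width: 0.77
50.3 [ 0.4956 -0.4381 -0.0215] [0.0024 0.6614 0.75   0.001 ] [0.2 0.1 0.2] 0.7700318829166732
```

View pics/w45.png

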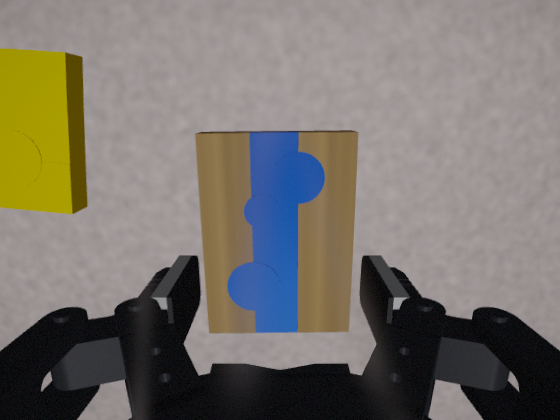

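```bash
python3 -m jog '0.003 0 0.0025 0 0 0 0.06; 0.003 0 0.0025 0 0 0 0.05; 0.003 0 0.0025 0 0 0 0.05; 0.003 0 0.0025 0 0 0 0.05; 0.003 0 0.0025 0 0 0 0.05' 50
python3 - <<'E'
from h import *
s=st();cam('wrist','w46')
E
```

```text
t: 50.85
eef_pos: [0.4948, -0.4354, -0.0242]
tool_rot: [0.002, 0.662, 0.75, 0.001]
contact_force: [-1.1, 0.4, 7.3]
gripper_width: 0.682
50.85 [ 0.4948 -0.4354 -0.0242] [0.0022 0.6616 0.7498 0.0008] [-1.1  0.4  7.3] 0.6817324774385719
```

View pics/w46.png

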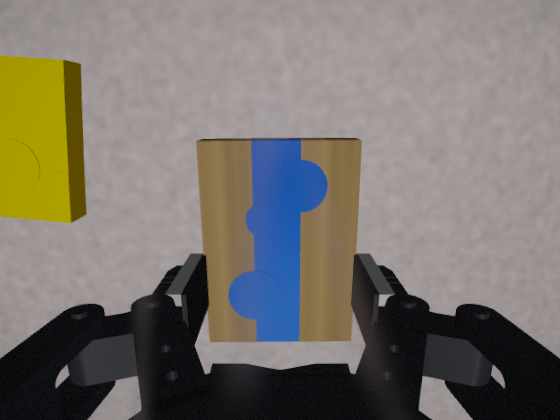

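```bash
python3 -m jog '0 0 -0.02 0 0 0 0.05; 0 0 -0.06 0 0 0 0.05; 0 0 -0.11 0 0 0 0.05; 0 0 -0.16 0 0 0 0.05; 0 0 -0.185 0 0 0 0.05';python3 -m jog '0.05 0.006 0 0 0 1 0.05; 0.1 0.012 0 0 0 4 0.05; 0.15 0.018 0 0 0 6 0.05;0.2 0.024 0 0 0 6 0.05; 0.25 0.03 0 0 0 6 0.05';python3 -m jog '0.045 0.001 0 0 0 0 0.05; 0.09 0.002 0 0 0 0 0.05; 0.12 0.002 0 0 0 0 0.05; 0.12 0.002 0 0 0 0 0.05'
python3 - <<'E'
from h import *
s=st();M=rot(s['tool_rot']);print(np.degrees(np.arctan2(M[1,0],M[0,0])),M.T@(np.array([.4905,.010,.16])-s['eef_pos']))
E
```

```text
t: 51.4
eef_pos: [0.4951, -0.4359, 0.1644]
tool_rot: [0.004, 0.662, 0.75, 0.001]
contact_force: [-0.6, 0.4, -0.8]
gripper_width: 0.677
t: 51.9
eef_pos: [0.4916, -0.1824, 0.1594]
tool_rot: [0.001, 0.7, 0.714, 0.001]
contact_force: [0.6, 0.5, -0.8]
gripper_width: 0.679
t: 52.3
eef_pos: [0.4915, -0.0591, 0.1594]
tool_rot: [0.0, 0.697, 0.717, 0.002]
contact_force: [-0.8, -0.2, -0.9]
gripper_width: 0.679
52.3 [ 0.4915 -0.0591  0.1594] [3.000e-04 6.971e-01 7.170e-01 1.700e-03] [-0.8 -0.2 -0.9] 0.6792999803906768
91.61116355189041 [ 0.06910349  0.00092021 -0.00049749]
```

```bash
python3 -m jog '0.035 0 0 0 -4 0 0.05; 0.069 0 0 0 -12 0 0.05; 0.069 0 0 0 -20 0 0.05; 0.069 0 0 0 -28 0 0.05; 0.069 0 0 0 -36 0 0.05';python3 -m jog '0 0 0 0 -8 0 0.05; 0 0 0 0 -16 0 0.05; 0 0 0 0 -24 0 0.05; 0 0 0 0 -24 0 0.05; 0 0 0 0 -24 0 0.05';python3 - <<'E'
from h import *
s=st();M=rot(s['tool_rot']);print(M.round(3).tolist());
print('pre',M.T@(np.array([.4907,-.0367,.0832])-s['eef_pos']))
for n in('side','scene'): overlay(n,'o47_'+n,[(box(.0135,.0006,-.0314),(0,0,255))],half=55,k=7)
E
```

```text
t: 52.8
eef_pos: [0.4914, 0.0051, 0.1604]
tool_rot: [0.225, 0.666, 0.678, -0.215]
contact_force: [-0.1, 0.4, -1.6]
gripper_width: 0.679
t: 53.3
eef_pos: [0.4903, 0.004, 0.1587]
tool_rot: [0.357, 0.607, 0.619, -0.349]
contact_force: [-0.3, -0.8, -0.2]
gripper_width: 0.676
53.3 [0.4903 0.004  0.1587] [ 0.3569  0.6067  0.6185 -0.3492] [-0.3 -0.8 -0.2] 0.6758312426528199
[[-0.009, 1.0, 0.018], [0.501, 0.02, -0.865], [-0.865, 0.001, -0.501]]
pre [ 0.04486662 -0.00046544  0.0730819 ]
o47_side 228 165
o47_scene 264 136
```

View pics/o47_scene.png

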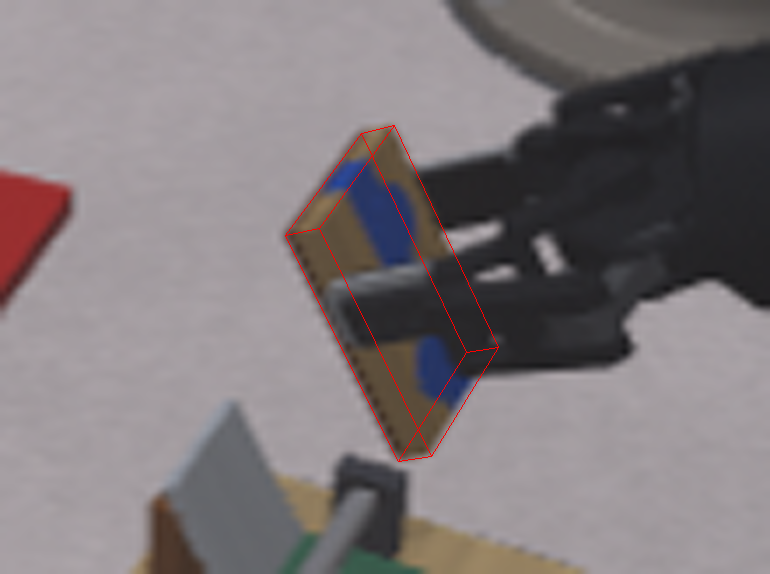

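```bash
python3 -m jog '0.02 0 0.02 0 0 0 0.05; 0.035 0 0.04 0 0 0 0.05; 0.045 0 0.056 0 0 0 0.05; 0.045 0 0.068 0 0 0 0.05; 0.045 0 0.073 0 0 0 0.05' ;python3 -m jog '0 0 0.005 0 0 0 0.05; 0 0 0.01 0 0 0 0.05; 0 0 0.013 0 0 0 0.05;0 0 0.013 0 0 0 0.05';  python3 - <<'E'
from h import *
s=st();M=rot(s['tool_rot']);print('tool force',M.T@s['contact_force'],M.T@(np.array([.4905,-.0516,.0734])-s['eef_pos']))
E
```

```text
t: 53.9
eef_pos: [0.4913, -0.0385, 0.0848]
tool_rot: [0.358, 0.608, 0.617, -0.349]
contact_force: [-0.3, 0.1, -0.5]
gripper_width: 0.683
t: 54.3
eef_pos: [0.4915, -0.0477, 0.0772]
tool_rot: [0.358, 0.607, 0.618, -0.349]
contact_force: [0.1, 0.6, -0.3]
gripper_width: 0.68
54.3 [ 0.4915 -0.0477  0.0772] [ 0.3578  0.6067  0.618  -0.3492] [ 0.1  0.6 -0.3] 0.6801002985636025
tool force [ 0.56605932  0.11481587 -0.31155081] [ 0.00136455 -0.00112282  0.00524094]
```

```bash
python3 -m jog '0.001 -0.001 0.002 0 0 0 0.05; 0.001 -0.001 0.0035 0 0 0 0.05; 0.001 -0.001 0.005 0 0 0 0.05;0.001 -0.001 0.006 0 0 0 0.05;0.001 -0.001 0.006 0 0 0 0.05';  python3 -m jog '0.002 0 -0.0022 0 0 0 0.05; 0.004 0 -0.0022 0 0 0 0.05; 0.006 0 -0.0022 0 0 0 0.05;0.0075 0 -0.0022 0 0 0 0.05;0.0075 0 -0.0022 0 0 0 0.05' ;python3 - <<'E'
from h import *
s=st();M=rot(s['tool_rot']);print('tool force',M.T@s['contact_force'])
for n in('side','scene'): overlay(n,'o48_'+n,[(box(.0135,.0006,-.0314),(0,0,255))],half=55,k=7)
E
```

```text
t: 54.8
eef_pos: [0.4907, -0.0507, 0.0739]
tool_rot: [0.358, 0.606, 0.618, -0.349]
contact_force: [-3.3, 7.8, 9.5]
gripper_width: 0.674
t: 55.3
eef_pos: [0.4905, -0.0466, 0.0675]
tool_rot: [0.358, 0.606, 0.618, -0.349]
contact_force: [0.5, 0.9, -0.8]
gripper_width: 0.682
55.3 [ 0.4905 -0.0466  0.0675] [ 0.3578  0.6065  0.6182 -0.3494] [ 0.5  0.9 -0.8] 0.6820038623682222
tool force [ 1.14572813  0.4674988  -0.36543802]
o48_side 239 184
o48_scene 242 161
```

View pics/o48_scene.png

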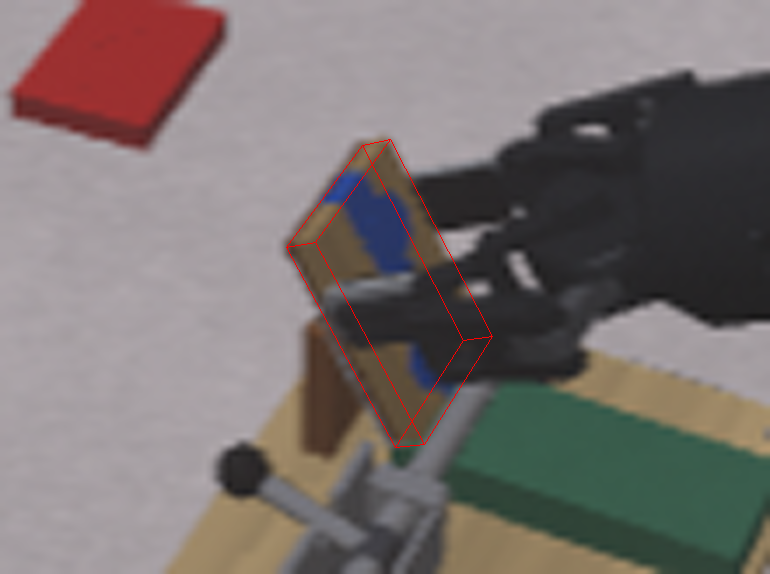

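```bash
python3 -m jog '0.001 0 0 0 0 0 0.05; 0.001 0 0 0 0 0 0.065; 0.001 0 0 0 0 0 0.075; 0.001 0 0 0 0 0 0.08; 0.001 0 0 0 0 0 0.08' ;python3 -m jog '0 0 -0.02 0 0 0 0.08; 0 0 -0.05 0 0 0 0.08; 0 0 -0.09 0 0 0 0.08; -0.03 0 -0.10 0 8 0 0.08; -0.06 0 -0.11 0 16 0 0.08' ; python3 -m jog '-0.01 0 0 0 8 0 0.08; -0.01 0 0 0 16 0 0.08; -0.01 0 0 0 24 0 0.04; -0.01 0 0 0 32 0 0; -0.01 0 0 0 40 0 0';python3 -m jog '0 0 0 0 4 0 0;0 0 0 0 4 0 0';python3 - <<'E'
from h import *
s=st();M=rot(s['tool_rot']);print(M.round(3).tolist(),M.T@(np.array([.491,-.0948,.0661])-s['eef_pos']));cam('scene','c49');
E
```

```text
t: 55.9
eef_pos: [0.4905, -0.0461, 0.067]
tool_rot: [0.358, 0.607, 0.618, -0.349]
contact_force: [0.2, 0.2, 0.1]
gripper_width: 0.941
t: 56.4
eef_pos: [0.4892, 0.0221, 0.1725]
tool_rot: [0.267, 0.647, 0.665, -0.261]
contact_force: [1.5, -0.8, 1.9]
gripper_width: 0.939
t: 56.9
eef_pos: [0.4896, 0.012, 0.1822]
tool_rot: [0.025, 0.7, 0.714, -0.02]
contact_force: [-0.5, 0.5, -0.3]
gripper_width: 0.44
t: 57.1
eef_pos: [0.4888, 0.0083, 0.1812]
tool_rot: [0.001, 0.702, 0.712, 0.001]
contact_force: [-0.2, 0.3, -0.1]
gripper_width: 0.074
57.1 [0.4888 0.0083 0.1812] [0.001  0.7024 0.7118 0.0009] [-0.2  0.3 -0.1] 0.07374943702212292
[[-0.013, 1.0, 0.003], [1.0, 0.013, -0.0], [-0.0, 0.003, -1.0]] [-0.10314012  0.00055564  0.11513445]
```

View pics/c49.png

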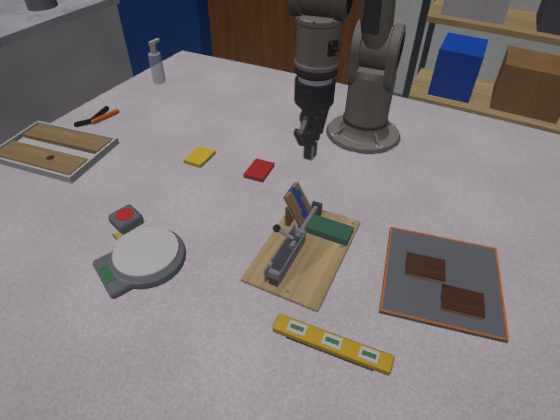

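```bash
python3 -m jog '-0.05 0.001 0 0 0 0 0; -0.1 0.001 0 0 0 0 0; -0.104 0.001 0.04 0 0 0 0; -0.104 0.001 0.085 0 0 0 0; -0.104 0.001 0.115 0 0 0 0'; python3 -m jog '0 0 0 0 0 0 0; 0.02 0 0 0 0 0 0; 0.04 0 0 0 0 0 0; 0.055 0 0 0 0 0 0; 0.07 0 0 0 0 0 0'; python3 -m jog '0.01 0 0 0 0 0 0; 0.02 0 0 0 0 0 0; 0.03 0 0 0 0 0 0; 0.038 0 0 0 0 0 0; 0.046 0 0 0 0 0 0';python3 -m jog '0.008 0 0 0 0 0 0; 0.01 0 0 0 0 0 0; 0.01 0 0 0 0 0 0; 0.01 0 0 0 0 0 0';python3 - <<'E'
from h import *
s=st()
c=cam('side','s50');cv2.imwrite('pics/s50.png',cv2.resize(c['image'][170:290,210:350,::-1],None,fx=5,fy=5,interpolation=cv2.INTER_CUBIC))
E
```

```text
t: 57.65
eef_pos: [0.4912, -0.0903, 0.0632]
tool_rot: [-0.0, 0.699, 0.715, -0.001]
contact_force: [-0.4, -0.4, 0.3]
gripper_width: -0.001
t: 58.15
eef_pos: [0.4921, -0.0198, 0.0675]
tool_rot: [0.002, 0.699, 0.715, 0.001]
contact_force: [0.3, -1.7, 1.1]
gripper_width: 0.001
t: 58.65
eef_pos: [0.4897, 0.025, 0.0658]
tool_rot: [0.001, 0.7, 0.714, 0.001]
contact_force: [-0.2, 0.4, -0.2]
gripper_width: 0.0
t: 59.05
eef_pos: [0.4898, 0.0337, 0.0658]
tool_rot: [0.001, 0.7, 0.714, 0.001]
contact_force: [0.6, -0.7, 1.5]
gripper_width: 0.0
59.05 [0.4898 0.0337 0.0658] [8.000e-04 7.001e-01 7.141e-01 7.000e-04] [ 0.6 -0.7  1.5] 0.00040465228865740964
```

View pics/s50.png

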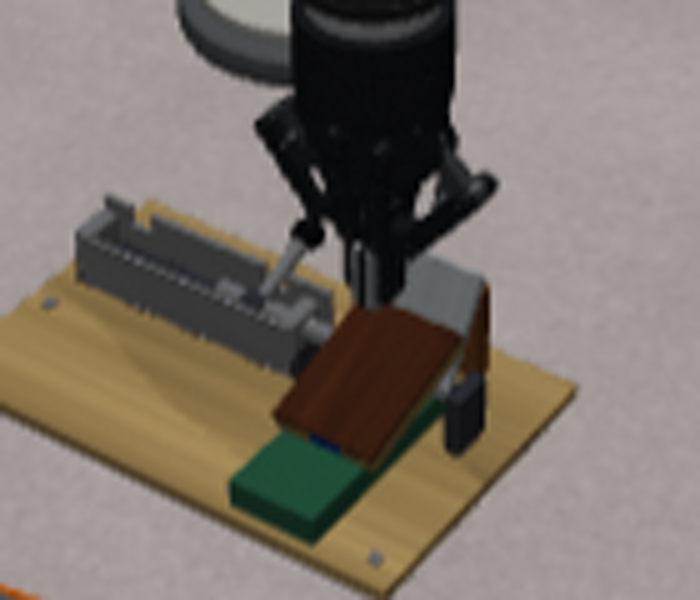

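All three tiles have turned over the same way. I'll grasp the third one.

```bash
python3 -m jog '-0.01 0 -0.04 0 0 0 0.03; -0.01 0 -0.075 0 0 0 0.06; 0 0 -0.075 0 -5 0 0.083; 0.02 0 -0.06 0 -14 0 0.083; 0.02 0 -0.03 0 -14 0 0.083'; python3 -m jog '0 -0.001 0.02 0 0 0 0.083; 0 -0.001 0.039 0 0 0 0.083; 0 -0.001 0.045 0 0 0 0.083; 0 -0.001 0.045 0 0 0 0.083; 0 -0.001 0.045 0 0 0 0.083'
python3 - <<'E'
from h import *
s=st();M=rot(s['tool_rot']);c=cam('wrist','w51');print(M.round(3).tolist(),M.T@(np.array([.4885,.0463,.0097])-s['eef_pos']))
E
```

```text
t: 59.6
eef_pos: [0.4925, 0.0607, 0.0976]
tool_rot: [0.09, 0.692, 0.711, -0.081]
contact_force: [-0.0, -0.0, -0.7]
gripper_width: 0.847
t: 60.1
eef_pos: [0.4893, 0.043, 0.0529]
tool_rot: [0.088, 0.695, 0.709, -0.084]
contact_force: [-0.9, 0.1, -0.1]
gripper_width: 0.97
60.1 [0.4893 0.043  0.0529] [ 0.0881  0.6951  0.7085 -0.084 ] [-0.9  0.1 -0.1] 0.9696721215273929
[[-0.018, 1.0, 0.008], [0.97, 0.019, -0.241], [-0.242, 0.003, -0.97]] [ 0.01362238 -0.00092713  0.04108624]
```

View pics/w51.png

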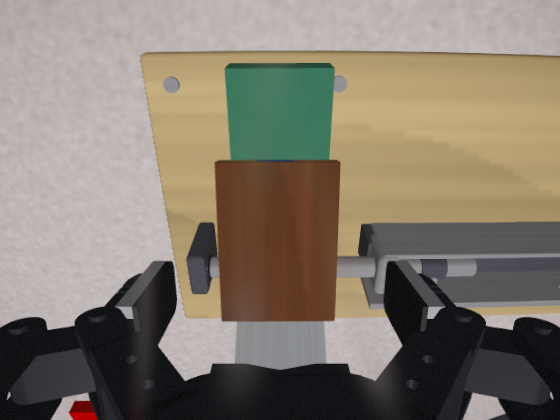

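```bash
python3 -m jog '0.0136 -0.001 0 0 0 0 0.083; 0.0136 -0.001 0.015 0 0 0 0.083; 0.0136 -0.001 0.03 0 0 0 0.083; 0.0136 -0.001 0.041 0 0 0 0.083; 0.0136 -0.001 0.041 0 0 0 0.083'; python3 -m jog '0 0 0 0 0 0 0.083; 0 0 0 0 0 0 0.05; 0 0 0 0 0 0 0.05; 0 0 0 0 0 0 0.05; 0 0 0 0 0 0 0.05' 50
python3 - <<'E'
from h import *
s=st();M=rot(s['tool_rot']);c=cam('wrist','w52')
E
```

```text
t: 60.65
eef_pos: [0.487, 0.0464, 0.0082]
tool_rot: [0.087, 0.695, 0.709, -0.085]
contact_force: [0.1, -0.8, -0.0]
gripper_width: 0.973
t: 61.15
eef_pos: [0.4885, 0.0469, 0.0101]
tool_rot: [0.088, 0.695, 0.709, -0.084]
contact_force: [-0.9, 1.6, 5.6]
gripper_width: 0.679
61.15 [0.4885 0.0469 0.0101] [ 0.0882  0.6949  0.7088 -0.0837] [-0.9  1.6  5.6] 0.6786131620472537
```

View pics/w52.png

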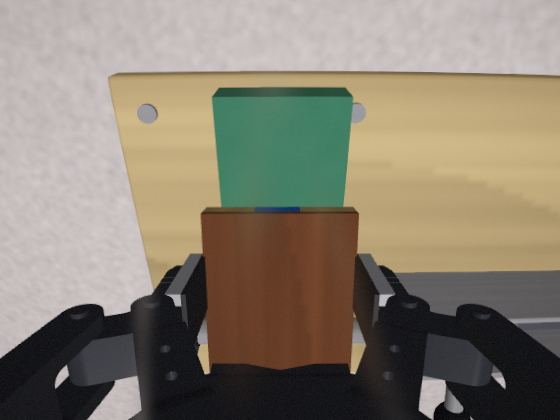

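```bash
python3 -m jog '-0.004 0 -0.016 0 0 0 0.05; -0.010 0 -0.039 0 0 0 0.05; -0.019 0 -0.078 0 0 0 0.05; -0.029 0 -0.116 0 0 0 0.05; -0.029 0 -0.116 0 7 0 0.05'; python3 -m jog '0 0 0 0 7 0 0.05; 0.04 -0.005 0 0 7 -2 0.05; 0.085 -0.015 0 0 7 -6 0.05; 0.13 -0.03 0 0 7 -9.2 0.05; 0.175 -0.04 0 0 7 -9.2 0.05'
python3 - <<'E'
from h import *
s=st();M=rot(s['tool_rot']);print(np.degrees(np.arctan2(M[1,0],M[0,0])),M[:,2].round(3),M.T@(np.array([.4147,.3785,.08])-s['eef_pos']))
E
```

```text
t: 61.7
eef_pos: [0.4908, 0.0523, 0.1332]
tool_rot: [0.046, 0.696, 0.716, -0.037]
contact_force: [0.0, 0.7, -1.6]
gripper_width: 0.681
t: 62.2
eef_pos: [0.4434, 0.2202, 0.1076]
tool_rot: [-0.003, 0.64, 0.768, -0.002]
contact_force: [1.3, 0.5, -0.4]
gripper_width: 0.682
62.2 [0.4434 0.2202 0.1076] [-0.0026  0.6405  0.768  -0.0023] [ 1.3  0.5 -0.4] 0.6821458194094292
100.34138461010787 [-0.007 -0.    -1.   ] [0.16084053 0.00037366 0.02775994]
```

```bash
python3 -m jog '0.045 0 0 0 0 0 0.05; 0.09 0 0 0 0 0 0.05; 0.135 0 0.01 0 0 0 0.05; 0.161 0 0.03 0 0 0 0.05;0.161 0 0.05 0 0 0 0.05'; python3 -m jog '0 0 0.005 0 0 0 0.05;0 0 0.005 0 0 0 0.05'
python3 - <<'E'
from h import *
s=st();M=rot(s['tool_rot']);print(np.degrees(np.arctan2(M[1,0],M[0,0])),M[:,2].round(3),M.T@(np.array([.4147,.3785,-.016])-s['eef_pos']))
S=cam('side');i=S['image'][230:400,100:300,::-1];cv2.imwrite('pics/k53.png',cv2.resize(i,None,fx=3.5,fy=3.5,interpolation=cv2.INTER_CUBIC));cam('wrist','w53')
E
```

```text
t: 62.7
eef_pos: [0.4131, 0.3835, 0.0578]
tool_rot: [-0.004, 0.638, 0.77, -0.0]
contact_force: [0.3, -0.2, -0.8]
gripper_width: 0.679
t: 62.9
eef_pos: [0.4145, 0.3762, 0.0519]
tool_rot: [-0.002, 0.641, 0.768, -0.004]
contact_force: [0.2, 0.0, -0.6]
gripper_width: 0.689
62.9 [0.4145 0.3762 0.0519] [-0.0025  0.6408  0.7677 -0.0037] [ 0.2  0.  -0.6] 0.6893346165557291
100.29461221515136 [-0.009 -0.003 -1.   ] [0.00227425 0.00118606 0.0678433 ]
```

View pics/k53.png

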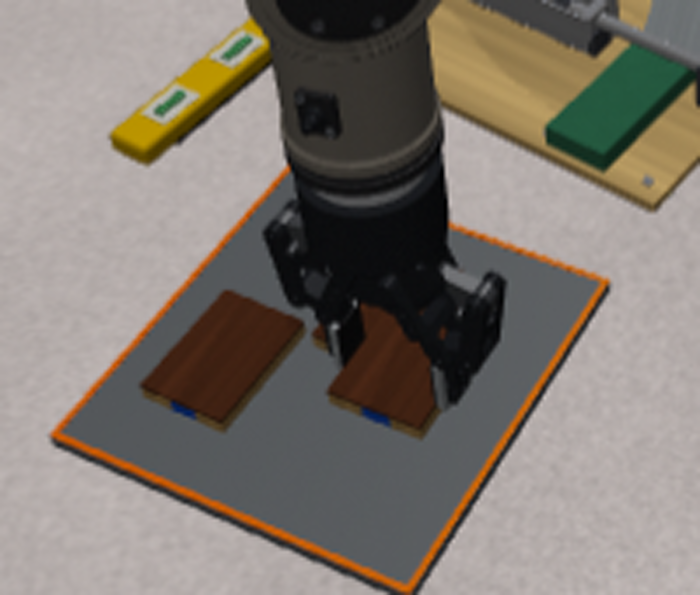

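View pics/w53.png

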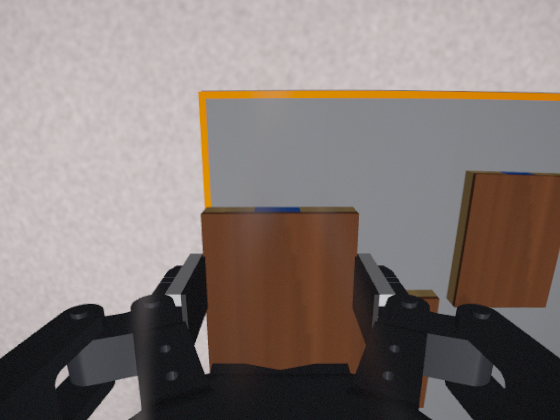

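Run:
```python
from h import *
c=cam('wrist');s=st();M=rot(s['tool_rot'])
for u,v,z in [(202,93,.01),(207,180,.01),(206,150,.01),(471,171,.022),(456,303,.022),(406,291,.022),(438,292,.022)]:
    p=atz(c,u,v,z);print(u,v,(M.T@(p-s['eef_pos'])).round(4))
```

```text
63.05 [0.4158 0.3771 0.0535] [-0.0024  0.6411  0.7674 -0.0019] [ 0.  -0.6 -0.9] 0.6829859266863225
202 93 [ 0.0734 -0.044   0.0438]
207 180 [ 0.0236 -0.0436  0.0438]
206 150 [ 0.0413 -0.0433  0.0438]
471 171 [0.0313 0.1076 0.0309]
456 303 [-0.0518  0.1099  0.0308]
406 291 [-0.0431  0.0773  0.031 ]
438 292 [-0.044   0.0974  0.0309]
```

```bash
python3 -m jog '0.012 0 0.02 0 0 0 0.05; 0.012 0 0.045 0 0 0 0.05; 0.012 0 0.06 0 0 0 0.05; 0.012 0 0.066 0 0 0 0.05; 0.012 0 0.066 0 0 0 0.05'; python3 -m jog '0 0 0.002 0 0 0 0.05;0 0 0.003 0 0 0 0.05;0 0 0.003 0 0 0 0.05'
python3 - <<'E'
from h import *
s=st()
E
```

```text
t: 63.55
eef_pos: [0.4123, 0.3886, -0.0138]
tool_rot: [-0.003, 0.641, 0.768, -0.003]
contact_force: [1.0, -0.2, -0.7]
gripper_width: 0.685
t: 63.85
eef_pos: [0.4129, 0.3896, -0.0155]
tool_rot: [-0.002, 0.641, 0.768, -0.002]
contact_force: [-0.3, -1.5, 3.8]
gripper_width: 0.685
63.85 [ 0.4129  0.3896 -0.0155] [-0.0024  0.6407  0.7678 -0.0018] [-0.3 -1.5  3.8] 0.6847131857892912
```

```bash
python3 -m jog '0 0 0 0 0 0 0.05; 0 0 0 0 0 0 0.066; 0 0 0 0 0 0 0.072; 0 0 0 0 0 0 0.072; 0 0 -0.03 0 0 0 0.072';python3 -m jog '0 0 -0.04 0 0 0 0.08; -0.04 0 -0.08 0 0 0 0.08; -0.09 0 -0.13 0 0 0 0.07; -0.14 0.02 -0.13 0 0 2 0.06;-0.19 0.04 -0.13 0 0 5 0.05'
python3 - <<'E'
from h import *
s=st()
S=cam('side','s54');i=S['image'][230:400,100:300,::-1];cv2.imwrite('pics/k54.png',cv2.resize(i,None,fx=3.5,fy=3.5,interpolation=cv2.INTER_CUBIC))
C=cam('scene','c54')
E
```

```text
t: 64.35
eef_pos: [0.41, 0.387, 0.0105]
tool_rot: [-0.003, 0.64, 0.768, -0.006]
contact_force: [0.1, -0.0, 0.6]
gripper_width: 0.842
t: 64.85
eef_pos: [0.4736, 0.2333, 0.1431]
tool_rot: [-0.002, 0.673, 0.739, -0.001]
contact_force: [0.5, 0.4, 0.3]
gripper_width: 0.589
64.85 [0.4736 0.2333 0.1431] [-0.0021  0.6732  0.7394 -0.0008] [0.5 0.4 0.3] 0.5892778918738276
```

View pics/k54.png

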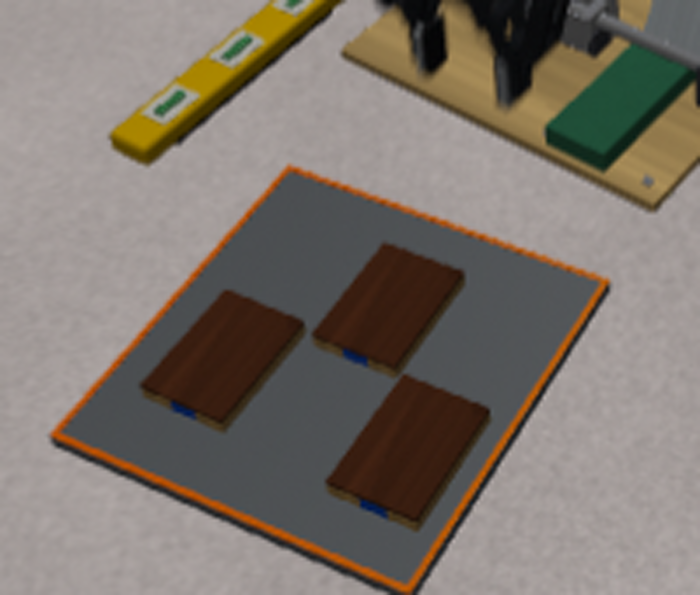

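View pics/c54.png

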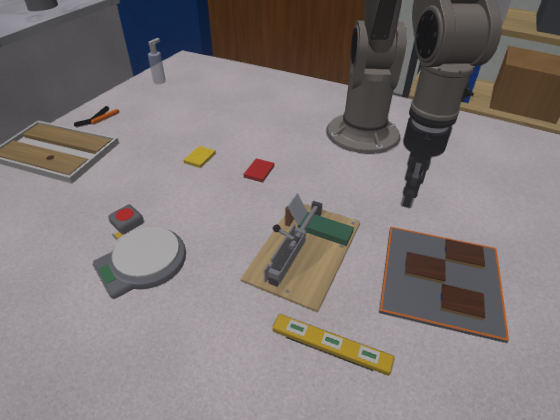

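```bash
python3 -m jog '-0.045 0.015 0 0 0 2 0.05; -0.09 0.03 0 0 0 4.2 0.05; -0.135 0.045 0 0 0 4.2 0.05; -0.18 0.06 0 0 0 4.2 0.05; -0.225 0.07 0 0 0 4.2 0.05'; python3 -m jog '-0.041 0.003 0.0 0 0 0 0.05; -0.041 0.003 0.02 0 0 0 0.05; -0.041 0.003 0.02 0 0 0 0.05'
python3 - <<'E'
from h import *
s=st();M=rot(s['tool_rot']);print(np.degrees(np.arctan2(M[1,0],M[0,0])),M.T@(np.array([.5747,-.0249,.0135])-s['eef_pos']))
c=cam('wrist','w55')
S=cam('side');f=lambda l,z:np.array([atz(S,100+u/3.5,230+v/3.5,z)[:2] for u,v in l])
b=f([(290,168),(607,284),(410,592),(55,437)],.010);d=b[0]+b[3]-b[1]-b[2];e1=d/np.linalg.norm(d);e2=np.array([-e1[1],e1[0]])
for l in([(228,290),(305,325),(222,424),(140,385)],[(385,244),(464,272),(397,368),(313,334)],[(405,376),(490,410),(418,521),(327,484)]):
    t=f(l,.022);r=t.mean(0)-b.mean(0);print((r@e1).round(3),(r@e2).round(3))
E
```

```text
t: 65.45
eef_pos: [0.5641, 0.0145, 0.1401]
tool_rot: [-0.002, 0.7, 0.714, -0.003]
contact_force: [0.1, 0.1, 0.9]
gripper_width: 0.587
t: 65.75
eef_pos: [0.565, -0.0263, 0.118]
tool_rot: [-0.004, 0.701, 0.713, -0.005]
contact_force: [-1.0, 0.1, -0.8]
gripper_width: 0.587
65.75 [ 0.565  -0.0263  0.118 ] [-0.0039  0.701   0.7131 -0.0046] [-1.   0.1 -0.8] 0.5869345723351201
90.9831920107343 [0.00131264 0.01097497 0.10432923]
0.06 0.037
-0.011 -0.04
-0.078 0.047
```

View pics/w55.png

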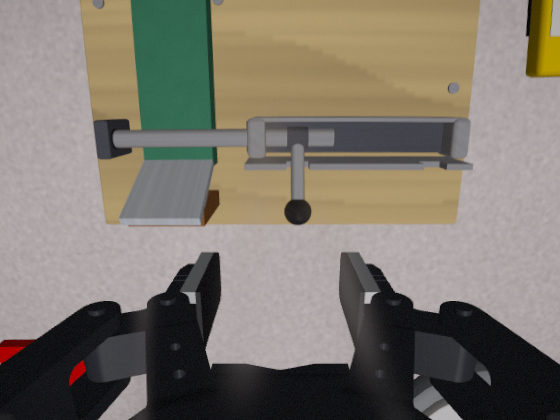

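```bash
python3 -m jog '0.001 0.01 0.03 0 0 0 0.05; 0.001 0.01 0.06 0 0 0 0.045; 0.001 0.01 0.09 0 0 0 0.045; 0.001 0.01 0.104 0 0 0 0.045; 0.001 0.01 0.104 0 0 0 0.045'
python3 - <<'E'
from h import *
s=st();cam('wrist','w56')
E
```

```text
t: 66.35
eef_pos: [0.575, -0.0225, 0.0149]
tool_rot: [-0.004, 0.699, 0.715, -0.004]
contact_force: [0.7, 0.1, -0.3]
gripper_width: 0.529
66.35 [ 0.575  -0.0225  0.0149] [-0.0036  0.6993  0.7148 -0.0038] [ 0.7  0.1 -0.3] 0.5289059975709559
```

View pics/w56.png

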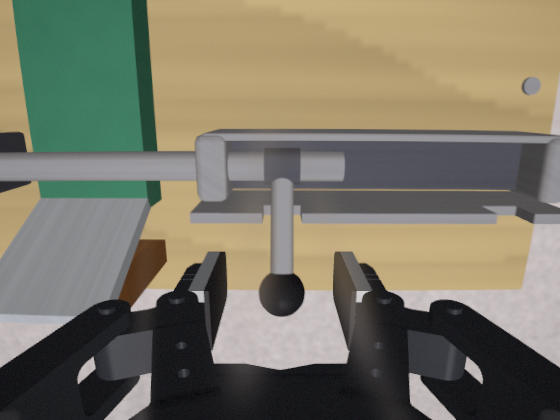

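```bash
python3 -m jog '0 0 0 0 0 0 0.01; 0 0 0 0 0 0 0.01; 0 0 0 0 0 0 0.01; 0 0 0 0 0 0 0.01; 0 0 0 0 0 0 0.01' 40; python3 -m jog '0.002 0 -0.0055 0 0 0 0.01; 0.006 0 -0.0116 0 0 0 0.01; 0.010 0 -0.0165 0 0 0 0.01; 0.015 0 -0.0212 0 0 0 0.01; 0.0202 0 -0.025 0 0 0 0.01' ; python3 -m jog '0.0057 0 -0.0032 0 0 0 0.01; 0.008 0 -0.0043 0 0 0 0.01; 0.008 0 -0.0043 0 0 0 0.01'
python3 - <<'E'
from h import *
s=st();cam('wrist','w57')
E
```

```text
t: 66.9
eef_pos: [0.5774, -0.0236, 0.0177]
tool_rot: [-0.002, 0.7, 0.714, -0.002]
contact_force: [-0.5, 0.3, 6.5]
gripper_width: 0.171
t: 67.4
eef_pos: [0.5757, -0.0028, 0.0414]
tool_rot: [-0.003, 0.7, 0.714, -0.003]
contact_force: [0.2, 1.6, -5.8]
gripper_width: 0.176
t: 67.7
eef_pos: [0.576, 0.0053, 0.0459]
tool_rot: [-0.002, 0.7, 0.715, -0.003]
contact_force: [-0.5, -0.3, -1.1]
gripper_width: 0.115
67.7 [0.576  0.0053 0.0459] [-0.0023  0.6996  0.7145 -0.0026] [-0.5 -0.3 -1.1] 0.11481479391094551
```

View pics/w57.png

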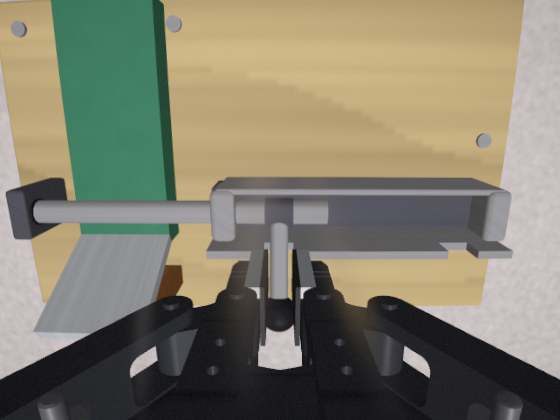

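```bash
python3 -m jog '0 0 -0.03 0 0 0 0.05; -0.02 0 -0.03 0 0 0 0.05; -0.03 -0.001 -0.02 0 0 0 0.05; -0.03 -0.001 0.01 0 0 0 0.05; -0.03 -0.001 0.03 0 0 0 0.05'; python3 -m jog '0 0 0 0 0 0 0.05; 0 0 0 0 0 0 0.05'
python3 - <<'E'
from h import *
s=st();M=rot(s['tool_rot']);print(M.T@(np.array([.5747,-.0249,.0095])-s['eef_pos']))
cam('wrist','w58')
E
```

```text
t: 68.25
eef_pos: [0.5738, -0.0272, 0.0134]
tool_rot: [-0.003, 0.701, 0.713, -0.004]
contact_force: [-0.2, 0.0, -0.1]
gripper_width: 0.582
t: 68.45
eef_pos: [0.5745, -0.0261, 0.0148]
tool_rot: [-0.003, 0.7, 0.714, -0.004]
contact_force: [-0.0, 0.1, 0.5]
gripper_width: 0.584
68.45 [ 0.5745 -0.0261  0.0148] [-0.0029  0.7003  0.7138 -0.0036] [-0.   0.1  0.5] 0.5841517554243065
[0.00124222 0.00030096 0.00530708]
```

View pics/w58.png

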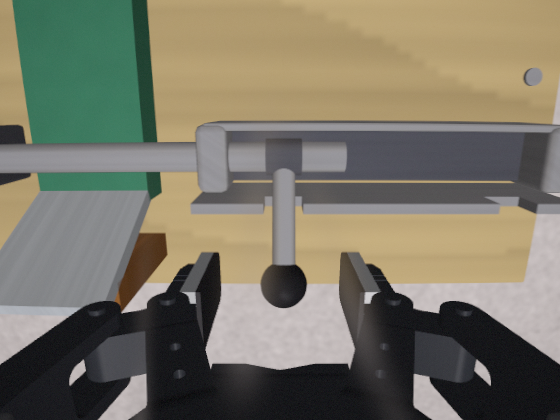

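```bash
python3 -m jog '0.001 0 0.008 0 0 0 0.05; 0.001 0 0.008 0 0 0 0.05; 0.001 0 0.008 0 0 0 0.01; 0.001 0 0.008 0 0 0 0.01; 0.001 0 0.008 0 0 0 0.01' 50; python3 -m jog '0 0 0 0 0 0 0.01; 0 0 0 0 0 0 0.01; 0 0 0 0 0 0 0.01'
```

```text
t: 69.0
eef_pos: [0.5754, -0.0246, 0.0079]
tool_rot: [-0.002, 0.7, 0.714, -0.003]
contact_force: [-0.7, -0.1, 2.5]
gripper_width: 0.179
t: 69.3
eef_pos: [0.5754, -0.0246, 0.0078]
tool_rot: [-0.002, 0.7, 0.714, -0.003]
contact_force: [0.1, -0.0, 4.6]
gripper_width: 0.18
```

```bash
python3 -m jog '0.002 0 -0.0055 0 0 0 0.01; 0.006 0 -0.0116 0 0 0 0.01; 0.010 0 -0.0165 0 0 0 0.01; 0.015 0 -0.0212 0 0 0 0.01; 0.0202 0 -0.025 0 0 0 0.01' ; python3 -m jog '0.0057 0 -0.0032 0 0 0 0.01; 0.008 0 -0.0043 0 0 0 0.01; 0.008 0 -0.0043 0 0 0 0.01'
python3 - <<'E'
from h import *
s=st();cam('wrist','w59')
E
```

```text
t: 69.8
eef_pos: [0.5744, -0.0045, 0.0328]
tool_rot: [-0.002, 0.7, 0.714, -0.003]
contact_force: [-0.1, -1.1, -4.1]
gripper_width: 0.175
t: 70.1
eef_pos: [0.5744, 0.0046, 0.0368]
tool_rot: [-0.003, 0.7, 0.715, -0.003]
contact_force: [-1.0, -0.4, -2.6]
gripper_width: 0.168
70.1 [0.5744 0.0046 0.0368] [-0.0027  0.6995  0.7146 -0.0028] [-1.  -0.4 -2.6] 0.16828695996920384
```

View pics/w59.png

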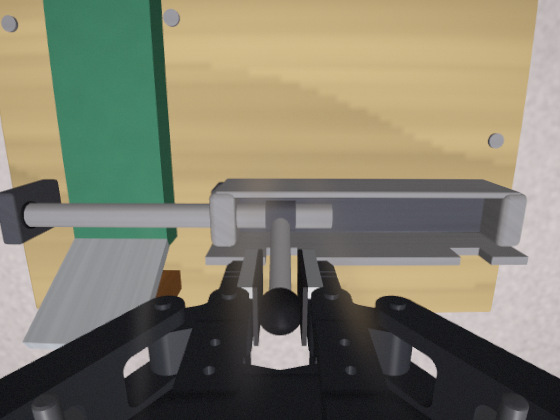

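```bash
python3 -m jog '-0.002 0.008 0 0 0 0 0.01; -0.002 0.02 0 0 0 0 0.01; -0.002 0.032 0 0 0 0 0.01; -0.002 0.044 0 0 0 0 0.01; -0.002 0.056 0 0 0 0 0.01' ; python3 -m jog '0 0.012 0 0 0 0 0.01; 0 0.024 0 0 0 0 0.01; 0 0.0345 0 0 0 0 0.01; 0 0.0345 0 0 0 0 0.01'
python3 - <<'E'
from h import *
st();c=cam('wrist','w60')
E
```

```text
t: 70.65
eef_pos: [0.6317, 0.0036, 0.0357]
tool_rot: [-0.003, 0.7, 0.714, -0.003]
contact_force: [-3.2, 4.0, -8.3]
gripper_width: 0.172
t: 71.05
eef_pos: [0.6668, 0.0041, 0.0356]
tool_rot: [-0.002, 0.7, 0.714, -0.002]
contact_force: [1.3, 4.6, -9.9]
gripper_width: 0.171
71.05 [0.6668 0.0041 0.0356] [-0.0023  0.7     0.7142 -0.0023] [ 1.3  4.6 -9.9] 0.17105988943751863
```

View pics/w60.png

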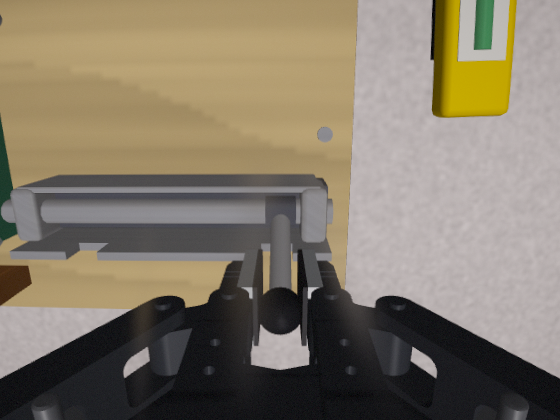

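```bash
python3 -m jog '-0.0025 -0.001 0.0012 0 0 0 0.01; -0.008 -0.001 0.0043 0 0 0 0.01; -0.013 -0.001 0.0081 0 0 0 0.01; -0.018 -0.001 0.0128 0 0 0 0.01; -0.0222 -0.001 0.0177 0 0 0 0.01' ; python3 -m jog '-0.004 0 0.006 0 0 0 0.01; -0.006 0 0.0116 0 0 0 0.01; -0.006 0 0.0125 0 0 0 0.01; -0.006 0 0.0125 0 0 0 0.04; -0.006 0 0.0125 0 0 0 0.05'; python3 -m jog '0 0 0 0 0 0 0.05; 0 0 0 0 0 0 0.05; 0 0 -0.05 0 0 0 0.05; -0.01 0 -0.1 0 0 0 0.06; -0.01 0 -0.12 0 0 0 0.06';python3 -m jog '0 0 0 0 0 0 0.06; 0 0 0 0 0 0 0.06';  python3 - <<'E'
from h import *
st();c=cam('wrist','w61');S=cam('side','s61');C=cam('scene','c61')
x=[.4911,.0015,.0215];Rz=R.from_euler('z',x[2]).as_matrix();p=Rz@[.175,-.031,.028]+[x[0],x[1],.028]
for c in(c,S,C): print(proj(c,p))
q=proj(C,p)[0];x0,y0=int(q[0])-50,int(q[1])-37
cv2.imwrite('pics/k61.png',cv2.resize(C['image'][y0:y0+75,x0:x0+100,::-1],None,fx=7,fy=7,interpolation=cv2.INTER_CUBIC))
E
```

```text
t: 71.6
eef_pos: [0.6667, -0.021, 0.0203]
tool_rot: [-0.0, 0.701, 0.714, -0.002]
contact_force: [-0.8, -5.6, 6.1]
gripper_width: 0.176
t: 72.1
eef_pos: [0.6646, -0.0253, 0.0059]
tool_rot: [-0.002, 0.7, 0.714, -0.003]
contact_force: [0.2, 0.5, 0.2]
gripper_width: 0.501
t: 72.6
eef_pos: [0.6683, -0.0362, 0.1309]
tool_rot: [0.0, 0.701, 0.714, -0.001]
contact_force: [1.0, -0.0, 0.2]
gripper_width: 0.698
t: 72.8
eef_pos: [0.6656, -0.0344, 0.126]
tool_rot: [-0.002, 0.7, 0.714, -0.003]
contact_force: [-1.1, -0.0, 0.3]
gripper_width: 0.701
72.8 [ 0.6656 -0.0344  0.126 ] [-0.0024  0.6999  0.7142 -0.0026] [-1.1 -0.   0.3] 0.7006850433022609
[[281.94904198 194.71374401]]
[[244.48664704 204.13403636]]
[[256.49626918 255.25759067]]
```

View pics/w61.png

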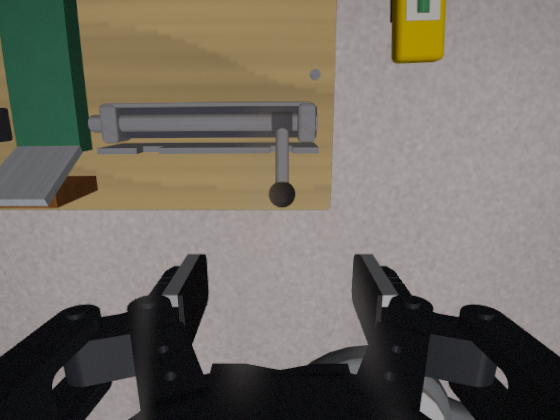

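View pics/k61.png

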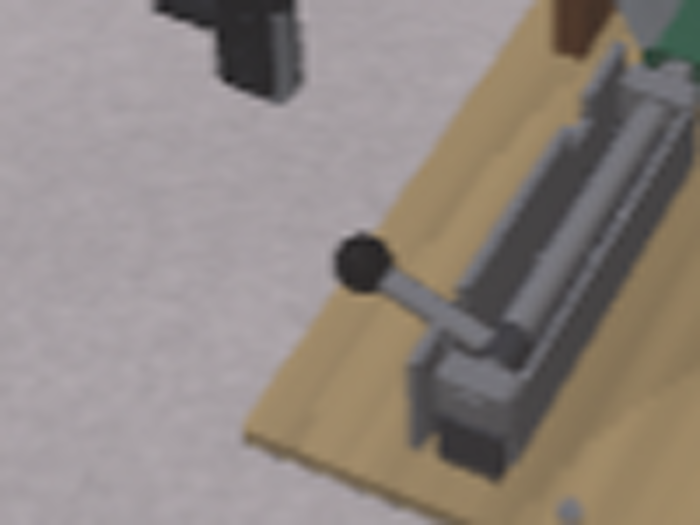

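View pics/s61.png

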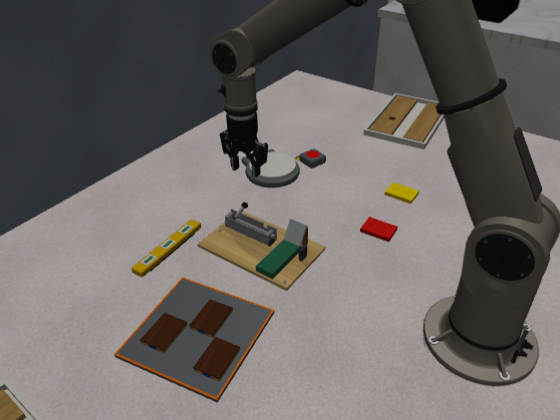

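```bash
python3 -m jog '0 0 -0.03 0 0 0 0.06; 0 0 -0.03 0 0 0 0.06; 0 0 -0.03 0 0 0 0.06; 0 0 -0.03 0 0 0 0.06; 0 0 -0.03 0 0 0 0.06'; python3 -c "
from h import *
st();print(workorder.hand_in());"
```

```text
t: 73.45
eef_pos: [0.6651, -0.0347, 0.1545]
tool_rot: [-0.003, 0.7, 0.714, -0.004]
contact_force: [-1.3, -0.4, 0.0]
gripper_width: 0.702
73.45 [ 0.6651 -0.0347  0.1545] [-0.0032  0.7     0.7141 -0.0036] [-1.3 -0.4  0. ] 0.7019948902072844
the job is handed in; nothing more can be done
None
```

The job is done and handed in at about 73 s of the 210 s allowed. I shot the bolt, tipped all three tiles over it at the ramp, laid them on the drying board, and drew the bolt back with its handle in the first notch.

**Last checks:**
- **Tiles:** all three lie flat and separate with their dark backs up. In board coordinates they are at about (60, 37), (-11, -40) and (-78, 47) mm, inside the ±110 mm limit.
- **Bolt:** the knob is within about 1–2 px of where it should be for drawn back and handle down, in the wrist and side views.
- **Bystanders:** the scale, level, tape measure and the red and yellow look-alikes show no visible movement; I judged this by eye.
- **Robot:** the gripper is clear of everything.

**Failed or disagreed:**
- **Tool tip offset:** the fingertips sit about 20–37 mm behind the reported TCP, depending on opening. Because of this the first grip on the knob missed, and I worked from an empirical offset after that.
- **Second slip:** the knob slipped out once more when I lifted it to draw the bolt back. The handle dropped back into its notch, and a deeper grip worked.
- **Camera agreement:** the views disagreed by about 5–15 mm on where the board and the landed tile were. I corrected the board placing from the side view, and it made no difference to the result.

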